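# File both ends of a box-section offcut

### The arm

A 6-joint arm with a two-finger parallel gripper is mounted at the origin on the work surface. World frame = base frame: x ahead of the robot, y to its left, z up, the work surface at z = 0. Lengths are in mm, angles in rad, forces in N, time in s.
With the tool pointing down it reaches from about 350 to 775 mm from the base axis. Payload 7.3 kg.
Tool frame: the origin (TCP) lies at the centre of the arm's flange, where the gripper is bolted on; the fingertips stand 178 mm ahead of it and the grasp point (between the pads) lies 159 mm ahead of it; z points along the fingers, y is the direction in which the jaws open and shut (so a half turn about z gives the same grasp; the last joint's range is limited). The gripper opens to 92 mm and grips with 3 to 60 N. Pads are 19 mm wide; open, the fingers measure 130 mm over their backs; the gripper's body (75 mm by 190 mm) begins 47 mm behind the grasp point.
Start: joints at [-1.385, 0.342, 1.524, -0, 1.275, -0.146], TCP at [171.036, -496.361, 404.741] pointing down, gripper open.
Joint ranges: [-2.53, 2.53], [-0.77, 2.02], [0.04, 2.7], [-1, 4.14], [0.28, 2.66], [-3.11, 3.11]. Speed limits (rad/s): [2.57, 2.57, 3.14, 3.14, 3.14, 3.14].

### API

Orientations are given as [roll, pitch, yaw] about the fixed x, y, z axes, in that order (R = Rz(yaw) Ry(pitch) Rx(roll)).
In Python, from plant import status, viewer, ticket gives the robot as it stands.
- The arm moves only by the tool play_rows, never from a script. Its argument "commands" is a list of rows, each an object with "offset": the shift along the tool's x, y, z in m, a list of three; "twist": the turn about the tool's z in degrees. A call has 1 to 5 rows; each row shifts and turns the commanded pose from where the row before left it, along the tool's axes as they then stand; what a row does not reach is not made up. A row lasts 1/10 s, in which the tool goes at most 50 mm and 8.59 degrees, less where a joint would pass 70% of its speed; a pose out of reach is approached as far as the arm can. A call with a gripper value outside its range is refused whole. "jaw" is the closure in counts, from 0 (fully open) to 255 (shut), set as the call begins (left out, the last holds). The fingers move at their own pace and stop on an object; the grip force is fixed at half the most. Time passes only in rows, so rows that do not move let the fingers close. It gives the time, the measured TCP pose, the force and the opening at its end, in the units of the state.
- status.get_obs(): the state, without advancing time (a new reading comes with each control period).
- viewer.capture(name): name is "side" or "top"; returns the picture (480x640x3 uint8, red, green, blue); there is no depth.
- viewer.camera_params(name): a dict with "fov_y" (degrees; the focal length in pixels is half the picture's height over the tangent of half this angle, whatever the lens; pixels are square), "cx", "cy" (the principal point, pixels), "D" ([k1, k2, p1, p2, k3] as OpenCV has them; the pictures are not rectified), "rvec" (rotation vector, rad) and "tvec" (3), from world to camera coordinates, as OpenCV has them. Camera axes: x right, y down, z forward; pixel columns grow to the right and rows downward; lengths in mm; the calibration is good to about 2 mm. A picture is of the moment at which its call begins. camera_params takes no time and is no camera call.
- ticket.close_job(): hands the job in, once; it reports no verdict.
The state is a dict: "time": time; "joint_positions": joint angles; "dq": joint speeds; "tau": joint torques, N m; "tool_pos": TCP position; "tcp_rot": TCP orientation; "contact_force": force on the tool from outside, world axes, zero at the start; "moment": the same for the moment, N m; "grip_width": finger opening in mm.
Only numpy, scipy, OpenCV 4.12 (cv2) and the standard library are available. Lean on these libraries where they do the work, as an engineer would, in place of code of your own. Each camera call takes 0.05 s, during which the arm holds its last target.

### The job

Dress both sawn ends of the square steel tube at the filing station: press the blue end flat against the file bar, hard enough that the bar visibly gives (about 6 mm) but well short of its stop, and slide it along the bar, kept pressed, from the green-mark end to the red-mark end; then turn the tube round and do the same with the orange end, again from green to red. Then lower the tube (no dropping) into the green tray to lie flat near its middle, let go, and leave everything else on the bench where it is.

Things in the scene. Friction and masses are not known exactly. Their poses are not given: they have to be found in the camera images.
- station: Bench filing station, fixed. Origin: on the table below the middle of the file bar's face at rest; +x horizontally into the bar (the way work is pushed), +y along the bar to the green mark, z up. Steel bed 6 mm thick: 100 mm before (-x) and behind the origin, 90 mm to either side. Bar 150 mm long (y -75 to 75), face z 10 to 56. Before the bed the table is free (x -200 to -100, y -50 to 50): room to turn the tube.
- shield_lip (a point): Middle of the lower edge of the station's clear eye shield (yellow lip), 48 mm before the bar's rest face, 82 mm above the table; axes as the station's. The shield's upright front wall (8 mm thick, 184 mm wide) rises from here to 152 mm, a roof runs back from it. Work goes in under the lip; an upright gripper body would hit the wall, so lean the gripper back (to -x) by 30 to 45 degrees.
- green_mark (a point): Green mark, 35 x 20 mm, on the bed at x -80, y 55 mm of the station: the end of the bar where each pass starts.
- red_mark (a point): Red mark, same size, at x -80, y -55 mm of the station: the end where each pass finishes.
- file_bar (a joint): How far the spring-mounted file bar is pushed in along the station's +x, m: 0 at rest, hard stop at 0.015. Spring 600 N/m without preload (6 mm takes 3.6 N); it springs back when let go.
- tube_mid (a point): Centre (half-way up) of the loose square steel tube: an open box section 90 mm long, 40 x 40 mm outside, wall 3 mm, 0.25 to 0.4 kg. Starts lying flat on the table. x runs along its length towards the blue end, z up as it starts. One end has an 18 mm blue painted band, the other an 18 mm orange band.
- tube_blue (a point): Centre of the blue end's face, 45 mm along +x from the tube's centre.
- tube_orange (a point): Centre of the orange end's face, 45 mm along -x from the tube's centre.
- tube: The same tube; origin at the middle of the underside it starts on.
- tray: Green open tray fixed to the table, outside 160 (its x) x 120 (its y) x 20 mm high, wall and floor 4 mm. Origin at the centre of its underside. Tray and tube stand on opposite sides of the station, either way round.
- hammer: Bystander, to be left alone: hammer, 270 mm.
- spray: Bystander, to be left alone: grey spray can with pale top, 60 mm across, 170 mm tall, standing.
- pipe_ring: Bystander, to be left alone: copper pipe collar, 70 mm across, 45 mm tall.
- wrench: Bystander, to be left alone: wrench, 190 mm.
- hex_nut: Bystander, to be left alone: brass spacer disc, 44 mm across, 20 mm tall.
- angle_iron: Bystander, to be left alone: dark angle-iron offcut, 160 x 40 x 40 mm.
Things that resemble listed ones, but are neither listed nor needed, are in the scene too. What is shaped like the tube but black or purple is not meant.

How it is judged (in metres and radians):
On the way, in this order (a step that is already met when the one before it is completed fails the run):
1. the blue end pressed flat on the file bar (bar in by 3 to 11 mm) at the green-mark end, 35 mm or more from the bar's middle (value of joint file_bar between 0.003 and 0.011 m and x of tube_blue in the frame of station above 0 m and x of tube_orange in the frame of station below -0.06 m and y of tube_blue in the frame of station above 0.035 m and z of tube_blue in the frame of station between 0.015 and 0.05 m and angle between the x axis of tube_mid and the x axis of station, either way round below 0.15 rad), for 0.1 s.
2. the blue end still pressing the bar as it passes the middle (value of joint file_bar between 0.003 and 0.011 m and x of tube_blue in the frame of station above 0 m and x of tube_orange in the frame of station below -0.06 m and y of tube_blue in the frame of station between -0.012 and 0.012 m and z of tube_blue in the frame of station between 0.015 and 0.05 m and angle between the x axis of tube_mid and the x axis of station, either way round below 0.15 rad).
3. the blue end pressing the bar at the red-mark end, 35 mm or more from the bar's middle (value of joint file_bar between 0.003 and 0.011 m and x of tube_blue in the frame of station above 0 m and x of tube_orange in the frame of station below -0.06 m and y of tube_blue in the frame of station below -0.035 m and z of tube_blue in the frame of station between 0.015 and 0.05 m and angle between the x axis of tube_mid and the x axis of station, either way round below 0.15 rad), for 0.1 s.
4. the orange end pressed flat on the file bar (bar in by 3 to 11 mm) at the green-mark end, 35 mm or more from the bar's middle (value of joint file_bar between 0.003 and 0.011 m and x of tube_orange in the frame of station above 0 m and x of tube_blue in the frame of station below -0.06 m and y of tube_orange in the frame of station above 0.035 m and z of tube_orange in the frame of station between 0.015 and 0.05 m and angle between the x axis of tube_mid and the x axis of station, either way round below 0.15 rad), for 0.1 s.
5. the orange end still pressing the bar as it passes the middle (value of joint file_bar between 0.003 and 0.011 m and x of tube_orange in the frame of station above 0 m and x of tube_blue in the frame of station below -0.06 m and y of tube_orange in the frame of station between -0.012 and 0.012 m and z of tube_orange in the frame of station between 0.015 and 0.05 m and angle between the x axis of tube_mid and the x axis of station, either way round below 0.15 rad).
6. the orange end pressing the bar at the red-mark end, 35 mm or more from the bar's middle (value of joint file_bar between 0.003 and 0.011 m and x of tube_orange in the frame of station above 0 m and x of tube_blue in the frame of station below -0.06 m and y of tube_orange in the frame of station below -0.035 m and z of tube_orange in the frame of station between 0.015 and 0.05 m and angle between the x axis of tube_mid and the x axis of station, either way round below 0.15 rad), for 0.1 s.
7. tube lowered into the tray, still in the fingers when within about 10 mm of the tray floor (x of tube_mid in the frame of tray between -0.056 and 0.056 m and y of tube_mid in the frame of tray between -0.036 and 0.036 m and z of tube_mid in the frame of tray below 0.034 m and contact force between the fingers and tube above 1 N).
At the end, for the whole second after the job is handed in: The tube lies flat and still on the tray floor, let go, its centre within 56 mm (tray x) and 36 mm (tray y) of the tray's centre and 18 to 31 mm above the tray's underside; the file bar is back within 2 mm of rest (x of tube_mid in the frame of tray between -0.056 and 0.056 m and y of tube_mid in the frame of tray between -0.036 and 0.036 m and z of tube_mid in the frame of tray between 0.018 and 0.031 m and linear speed of tube below 0.02 m/s and value of joint file_bar below 0.002 m); the robot touches nothing.
It fails at once if the file bar is driven to its stop (more than 13 mm) (value of joint file_bar above 0.013 m).
It fails at once if another thing on the bench is moved by more than 30 mm (distance of any of hammer, spray, pipe_ring, wrench, hex_nut, angle_iron from where it was at the start of the episode above 0.03 m).
It also fails if it takes over 72 s, if anything falls off the work surface, if the arm or the gripper's body presses on something with over 40 N, if the wrist force passes 120 N, or if a joint passes its speed limit or range.

## Working session

There is one attempt and no reset: what is moved stays moved. The work goes in short steps, Python scripts to look and compute and a tool call to move; the robot and the scene stay as the last step left them, time stands still between calls to the robot, and variables do not carry over. Pictures are saved under pics/ and viewed, and the job is handed in when it is done.

Besides the shell and the picture viewer there is one more tool, called after "Emit:" as name(argument=value, ...), one argument or row to a line, values as JSON. play_rows: Moves the arm, as the interface text tells. Its arguments: {"type":"object","properties":{"commands":{"type":"array"},"jaw":{"type":"number"}},"required":["commands"]}

```bash
ls; mkdir -p pics; python3 - <<'E'
from plant import status, viewer
import cv2
print(status.get_obs())
for n in("side","top"):
    im=viewer.capture(n); cv2.imwrite(f"pics/{n}0.png",im[:,:,::-1]); print(viewer.camera_params(n))
E
```

```text
pics
{'time': 0.0, 'joint_positions': array([-1.38499616e+00,  3.42693929e-01,  1.52499130e+00, -2.53720604e-05,
        1.27535378e+00, -1.45964814e-01]), 'dq': array([-4.99886263e-04, -1.62593090e-03,  2.36399014e-05, -3.00409158e-04,
        7.78417544e-04,  1.08891781e-03]), 'tau': array([-8.74952766e-04, -4.31243527e+01, -2.44219244e+01,  7.17330887e-02,
        5.59792563e-02, -1.19413389e-04]), 'tool_pos': array([ 171.01043667, -496.23262175,  404.06867458]), 'tcp_rot': array([-3.14015814e+00, -1.86364734e-04,  3.31772249e-01]), 'contact_force': array([1.15476461, 0.53388731, 0.63383465]), 'moment': array([ 0.03008562,  0.01523782, -0.0310654 ]), 'grip_width': 92.22387988900867}
{'fov_y': 56.2934962635695, 'cx': 316.2372251386407, 'cy': 241.05812416122984, 'D': array([-0.06666238,  0.        ,  0.        ,  0.        ,  0.        ]), 'rvec': array([ 2.30774359, -0.16966751,  0.05531676]), 'tvec': array([-543.43270342,   94.30701312,  888.02406617])}
{'fov_y': 42.06874035212026, 'cx': 318.60706524769273, 'cy': 234.9836295889503, 'D': array([0.06989207, 0.        , 0.        , 0.        , 0.        ]), 'rvec': array([ 2.15950192, -2.10280755,  0.14387562]), 'tvec': array([ -37.03176187,  537.60612162, 1245.30663409])}
```

View pics/side0.png

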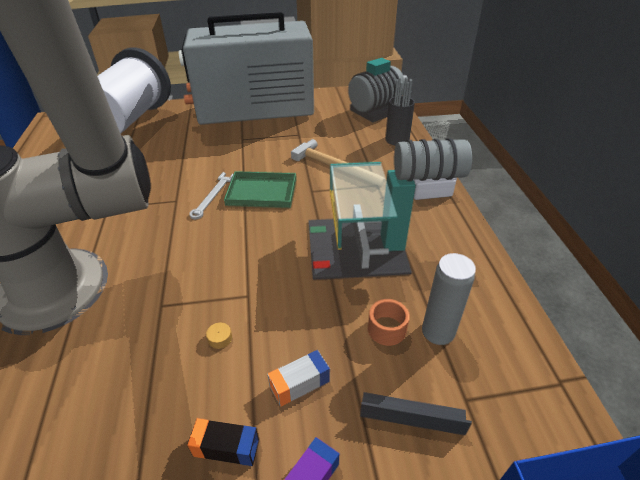

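View pics/top0.png

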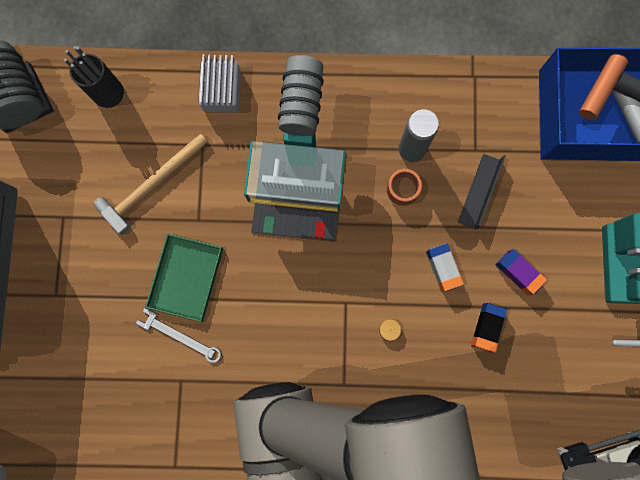

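The target tube, grey with blue and orange bands, is at top (446,267) and side (300,378). The black and purple ones are lookalikes. The station is at top (295,200), with the green mark at (268,225) and the red mark at (320,230). The tray is at top (185,278).

```bash
python3 - <<'E'
import cv2
a=cv2.imread("pics/top0.png"); s=cv2.imread("pics/side0.png")
cv2.imwrite("pics/t_st.png",cv2.resize(a[130:250,230:360],None,fx=5,fy=5,interpolation=cv2.INTER_CUBIC))
cv2.imwrite("pics/t_tb.png",cv2.resize(a[235:300,415:475],None,fx=8,fy=8,interpolation=cv2.INTER_CUBIC))
cv2.imwrite("pics/s_st.png",cv2.resize(s[150:290,295:425],None,fx=4,fy=4,interpolation=cv2.INTER_CUBIC))
cv2.imwrite("pics/s_tb.png",cv2.resize(s[345:410,260:340],None,fx=8,fy=8,interpolation=cv2.INTER_CUBIC))
E
```

```text
(no output)
```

View pics/t_st.png

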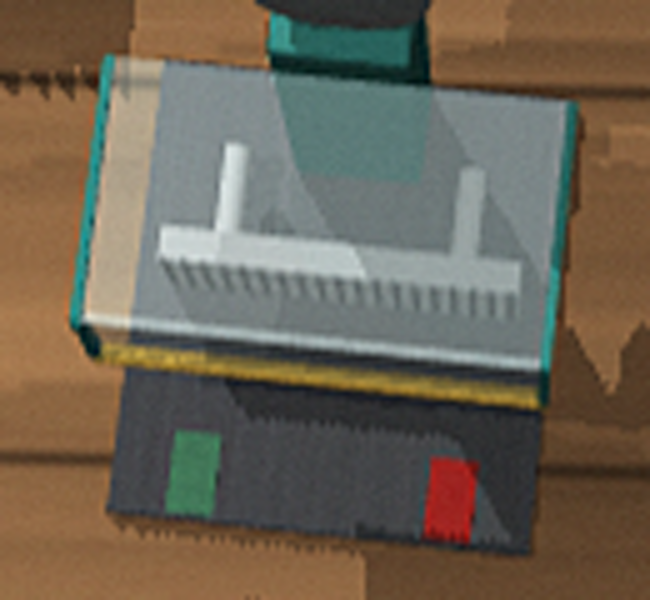

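View pics/t_tb.png

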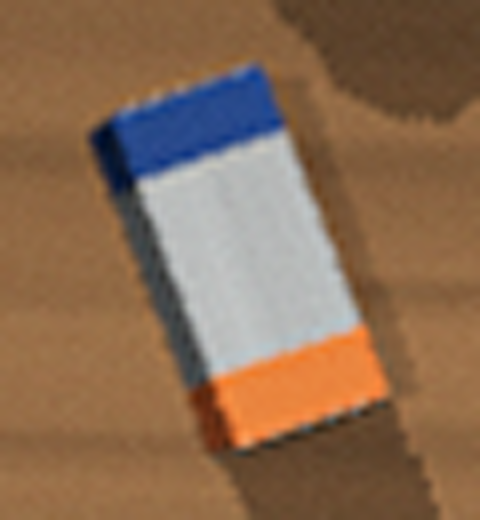

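View pics/s_st.png

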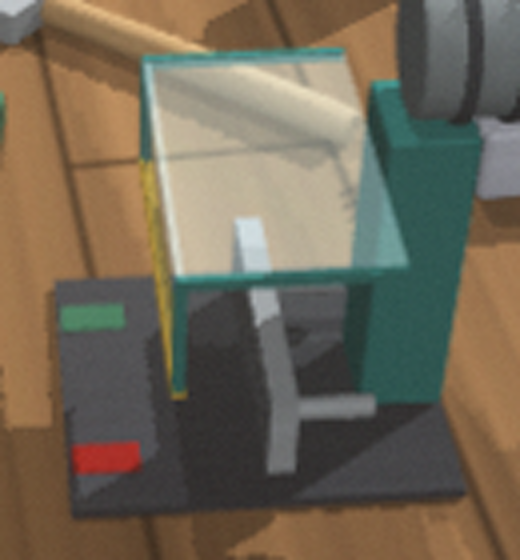

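View pics/s_tb.png

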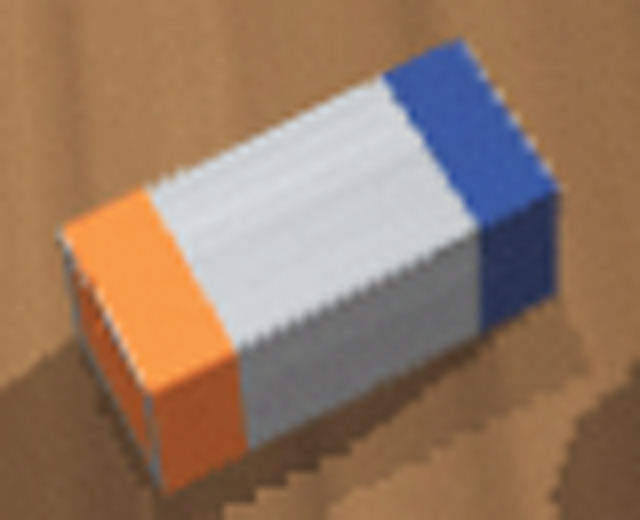

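```bash
cat > h.py <<'E'
import numpy as np, cv2
from plant import status, viewer
def K(p):
    f=240/np.tan(np.radians(p['fov_y']/2)); return np.array([[f,0,p['cx']],[0,f,p['cy']],[0,0,1.]])
P={n:viewer.camera_params(n) for n in("side","top")}
def ray(n,uv):
    p=P[n];R,_=cv2.Rodrigues(p['rvec'])
    q=cv2.undistortPoints(np.array(uv,float).reshape(-1,1,2),K(p),p['D']).reshape(-1,2)
    d=np.c_[q,np.ones(len(q))]@R; d/=np.linalg.norm(d,axis=1)[:,None]
    return -R.T@np.array(p['tvec']),d
def plane(n,uv,z):
    o,d=ray(n,uv); return o+d*((z-o[2])/d[:,2])[:,None]
def tri(uvs,uvt):
    o1,d1=ray("side",uvs);o2,d2=ray("top",uvt);out=[]
    for a,b in zip(d1,d2):
        s=np.linalg.lstsq(np.c_[a,-b],o2-o1,rcond=None)[0]
        p,q=o1+s[0]*a,o2+s[1]*b; out.append(np.r_[(p+q)/2,np.linalg.norm(p-q)])
    return np.array(out)
def proj(n,X):
    p=P[n]; return cv2.projectPoints(np.array(X,float).reshape(-1,1,3),p['rvec'],p['tvec'],K(p),p['D'])[0].reshape(-1,2)
def crop(o,f,pts): return np.array(o)+(np.array(pts,float)+.5)/f-.5
E
cat > m.py <<'E'
from h import *
np.set_printoptions(precision=1,suppress=True)
# tube: order blue+y, blue-y, orange+y, orange-y
tt=crop((415,235),8,[(112,122),(262,65),(235,447),(388,400)])
ts=crop((260,345),8,[(460,40),(557,188),(62,232),(152,392)])
T=tri(ts,tt);print(T);b=T[:2,:3].mean(0);o=T[2:,:3].mean(0)
print("tube c",(b+o)/2,"yaw",np.degrees(np.arctan2(*(b-o)[1::-1])),np.linalg.norm(b-o))
for n,uv in(("side",ts),("top",tt)):
    p=plane(n,uv,40);b=p[:2].mean(0);o=p[2:].mean(0);print(n,(b+o)/2,np.degrees(np.arctan2(*(b-o)[1::-1])),np.linalg.norm(b-o))
# marks
for n in P:
    im=cv2.imread(f"pics/{n}0.png");h=cv2.cvtColor(im,cv2.COLOR_BGR2HSV)
    for nm,lo,hi in(("green",(50,80,60),(85,255,255)),("red",(0,190,90),(5,255,255))):
        m=cv2.inRange(h,lo,hi)
        if n=="top": m[:210]=0;m[245:]=0;m[:,:245]=0;m[:,340:]=0
        else: m[:215]=0;m[275:]=0;m[:,:305]=0;m[:,332:]=0
        M=cv2.moments(m,True);c=(M['m10']/M['m00'],M['m01']/M['m00']);print(n,nm,M['m00'],c,plane(n,[c],6))
# bed front corners, lip ends
bt=crop((230,130),5,[(108,512),(530,553)]);bs=crop((295,150),4,[(56,282),(74,515)])
print("bedfront",plane("top",bt,6),plane("side",bs,6),sep:=None)
lt=crop((230,130),5,[(95,362),(545,406)]); print("lip top",plane("top",lt,82))
# bar top front edge z=56
ft=crop((230,130),5,[(160,260),(520,292)]);print("bar",plane("top",ft,56))
# tray
im=cv2.imread("pics/top0.png");m=cv2.inRange(cv2.cvtColor(im,cv2.COLOR_BGR2HSV),(50,80,40),(85,255,255));m[:,240:]=0;m[:,:130]=0
c=max(cv2.findContours(m,0,2)[0],key=cv2.contourArea);print(cv2.minAreaRect(c));bx=cv2.boxPoints(cv2.minAreaRect(c));w=plane("top",bx,20)
print("tray",w,w.mean(0),[np.linalg.norm(w[i]-w[i-1]) for i in range(4)])
E
python3 m.py; sed -i 's/,sep:=None//' m.py
```

```text
[[ 514.7 -248.4   39.7    2. ]
 [ 529.3 -286.2   41.4    0.4]
 [ 432.  -279.6   37.8    0.7]
 [ 445.9 -317.5   39.6    2.6]]
tube c [ 480.5 -282.9   39.6] yaw 20.596473130782964 88.72529358344212
side [ 481.2 -283.    40. ] 21.258791902821145 88.89589934810952
top [ 479.8 -282.9   40. ] 20.361931711492065 88.95775080894848
side green 79.0 (317.9746835443038, 229.0) [[565.1  86.    6. ]]
side red 81.0 (320.7654320987654, 264.08641975308643) [[555.1 -23.3   6. ]]
top green 155.0 (268.10967741935485, 224.28387096774193) [[564.3  86.1   6. ]]
top red 139.0 (319.62589928057554, 229.69064748201438) [[555.4 -23.8   6. ]]
bedfront [[546.7 121.4   6. ]
 [533.7 -58.2   6. ]] [[548.4 119.8   6. ]
 [534.2 -60.3   6. ]] None
lip top [[595.8 119.3  82. ]
 [582.2 -62.4  82. ]]
bar [[644.8  97.9  56. ]
 [634.9 -51.2  56. ]]
((182.97059631347656, 277.1176452636719), (59.663761138916016, 76.8837890625), 14.03624439239502)
tray [[382.5 331.2  20. ]
 [538.6 303.7  20. ]
 [511.1 180.8  20. ]
 [355.9 210.7  20. ]] [447.  256.6  20. ] [np.float64(123.43712851451508), np.float64(158.56109557712844), np.float64(125.9365649229408), np.float64(158.03140657466056)]
```

Measurements so far:
- **Tube:** centre (480.5, -283), top at about 40 mm, yaw about 20.5°.
- **Station:** origin about (639.6, 24.2), yaw about -4.4°.
- **Tray:** centre about (447, 256).

The next move goes above the tube.

Emit:
play_rows(
  commands=[
    {"offset": [0.045,-0.0126,0]},
    {"offset": [0.045,-0.0126,0]},
    {"offset": [0.045,-0.0126,0]},
    {"offset": [0.045,-0.0126,0]},
    {"offset": [0.045,-0.0126,0]},
  ],
  jaw=0,
)

```text
$.commands[0]: bad value
```

Emit:
play_rows(
  commands=[
    {"offset": [0.045,-0.0126,0]},
    {"offset": [0.045,-0.0126,0]},
    {"offset": [0.045,-0.0126,0]},
    {"offset": [0.0,0,0.04],"twist": -1.6},
    {"offset": [0,0,0.03]},
  ],
)

```text
$.commands[0]: bad value
```

Emit:
play_rows(
  commands=[
    {"offset": [0.045,-0.0126,0],"twist": 0},
    {"offset": [0.045,-0.0126,0],"twist": 0},
    {"offset": [0.045,-0.0126,0],"twist": 0},
    {"offset": [0.045,-0.0126,0],"twist": 0},
    {"offset": [0.045,-0.0126,0],"twist": 0},
  ],
  jaw=0,
)

```text
time: 0.6
tool_pos: [364.5, -362.2, 404.5]
tcp_rot: [-3.141, 0.0, 0.331]
contact_force: [0.3, -0.1, -0.5]
grip_width: 91.7
```

Emit:
play_rows(
  commands=[
    {"offset": [0.045,-0.0124,0],"twist": 0},
    {"offset": [0.045,-0.0124,0],"twist": 0},
    {"offset": [0.045,-0.0124,0],"twist": 0},
    {"offset": [0,0,0.04],"twist": -1.6},
    {"offset": [0,0,0.04],"twist": 0},
  ],
)

```text
time: 1.1
tool_pos: [480.1, -283.0, 324.2]
tcp_rot: [3.139, -0.001, 0.364]
contact_force: [-0.7, 0.5, -0.4]
grip_width: 91.4
```

Emit:
play_rows(
  commands=[
    {"offset": [0,0,0.04],"twist": 0},
    {"offset": [0,0,0.04],"twist": 0},
    {"offset": [0,0,0.035],"twist": 0},
    {"offset": [0,0,0.02],"twist": 0},
    {"offset": [0,0,0.005],"twist": 0},
  ],
)

```text
time: 1.6
tool_pos: [477.9, -283.7, 181.8]
tcp_rot: [-3.137, 0.003, 0.36]
contact_force: [0.2, 0.1, 0.5]
grip_width: 92.1
```

Emit:
play_rows(
  commands=[
    {"offset": [0,0,0],"twist": 0},
    {"offset": [0,0,0],"twist": 0},
    {"offset": [0,0,0],"twist": 0},
    {"offset": [0,0,0],"twist": 0},
    {"offset": [0,0,0],"twist": 0},
  ],
  jaw=255,
)

```text
time: 2.1
tool_pos: [478.9, -284.5, 185.5]
tcp_rot: [3.14, -0.001, 0.36]
contact_force: [-0.9, -0.3, 0.5]
grip_width: 56.3
```

Emit:
play_rows(
  commands=[
    {"offset": [0,0,0],"twist": 0},
    {"offset": [0,0,0],"twist": 0},
    {"offset": [0,0,0],"twist": 0},
    {"offset": [0,0,0],"twist": 0},
  ],
)

```text
time: 2.5
tool_pos: [478.8, -284.3, 184.9]
tcp_rot: [-3.142, 0.0, 0.36]
contact_force: [-0.6, 1.3, 3.9]
grip_width: 39.7
```

Emit:
play_rows(
  commands=[
    {"offset": [0,0,-0.03],"twist": 0},
    {"offset": [0,0,-0.04],"twist": 8.3},
    {"offset": [0,0,-0.04],"twist": 8.3},
    {"offset": [0,0,0],"twist": 8.3},
    {"offset": [-0.003,-0.04,0],"twist": 0},
  ],
)

```text
time: 3.0
tool_pos: [479.1, -247.3, 295.8]
tcp_rot: [3.138, -0.004, -0.083]
contact_force: [1.0, 1.8, -3.6]
grip_width: 39.4
```

Emit:
play_rows(
  commands=[
    {"offset": [-0.003,-0.045,0],"twist": 0},
    {"offset": [-0.003,-0.045,0],"twist": 0},
    {"offset": [-0.003,-0.045,0],"twist": 0},
    {"offset": [-0.003,-0.045,0],"twist": 0},
    {"offset": [-0.003,-0.045,0],"twist": 0},
  ],
)

```text
time: 3.5
tool_pos: [480.1, -17.1, 294.2]
tcp_rot: [-3.142, 0.001, -0.075]
contact_force: [1.2, -0.4, -3.1]
grip_width: 39.9
```

Emit:
play_rows(
  commands=[
    {"offset": [0.001,-0.03,0.01],"twist": 0},
    {"offset": [0.001,-0.022,0.03],"twist": 0},
    {"offset": [0,0,0.035],"twist": 0},
    {"offset": [0,0,0.023],"twist": 0},
    {"offset": [0,0,0.008],"twist": 0},
  ],
)

```text
time: 4.0
tool_pos: [485.4, 33.3, 186.1]
tcp_rot: [3.142, 0.005, -0.074]
contact_force: [-0.0, -0.1, -3.6]
grip_width: 40.1
```

```bash
cat > cap.py <<'E'
import sys
from h import *
t=sys.argv[1]
for n in sys.argv[2:]:
    cv2.imwrite(f"pics/{n}{t}.png",viewer.capture(n)[:,:,::-1])
o=status.get_obs(); print(o['time'],o['tool_pos'].round(1),o['tcp_rot'].round(4),o['joint_positions'].round(3),o['contact_force'].round(1),o['grip_width'])
E
python3 cap.py 1 side top
```

```text
4.1 [486.2  32.9 187.6] [ 3.1415e+00  2.9000e-03 -7.5000e-02] [-0.09   0.571  1.873 -0.     0.7    1.556] [-0.7 -0.4 -4. ] 40.109151991723856
```

View pics/side1.png

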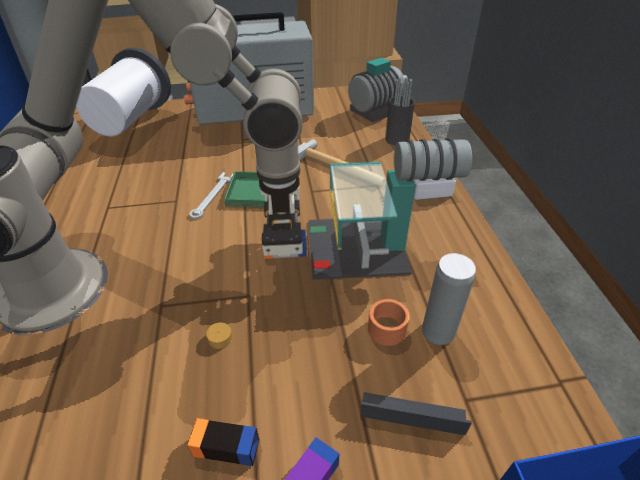

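Emit:
play_rows(
  commands=[
    {"offset": [0,0,0.0015],"twist": 0},
    {"offset": [0,0,0],"twist": 0},
    {"offset": [0,0,0],"twist": 0},
    {"offset": [0,0,0],"twist": 0},
  ],
  jaw=0,
)

```text
time: 4.5
tool_pos: [486.8, 32.8, 188.1]
tcp_rot: [3.141, -0.002, -0.075]
contact_force: [0.2, -0.1, -0.2]
grip_width: 67.3
```

Emit:
play_rows(
  commands=[
    {"offset": [0,0,-0.02],"twist": 0},
    {"offset": [0,0,-0.05],"twist": 0},
    {"offset": [0,0,-0.05],"twist": 0},
    {"offset": [0,0,-0.05],"twist": 0},
    {"offset": [0,0,-0.05],"twist": 0},
  ],
)

```text
time: 5.0
tool_pos: [485.9, 33.0, 409.9]
tcp_rot: [3.141, -0.001, -0.075]
contact_force: [2.0, -0.3, 1.3]
grip_width: 92.0
```

```bash
python3 cap.py 2 side top
```

```text
5.1 [487.3  32.9 414.6] [ 3.1413 -0.0147 -0.0748] [-0.09   0.263  1.609 -0.     1.255  1.556] [-0.4 -0.7 -0.7] 91.82767626616601
```

View pics/side2.png

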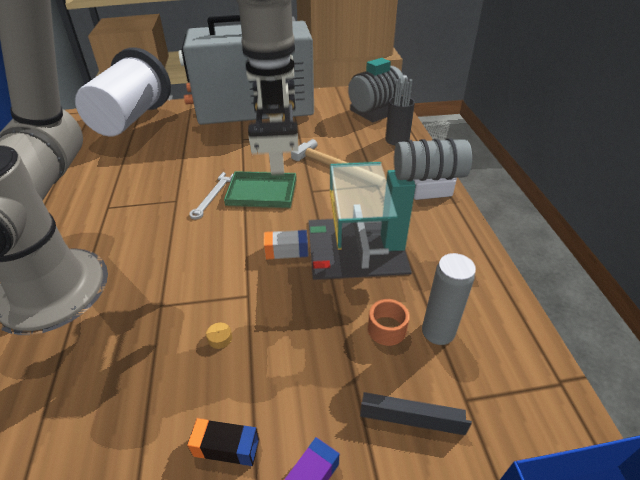

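```bash
python3 - <<'E'
from h import *
print(tri([(432,145),(388,178),(402,172)],[(302,60),(284,133),(300,135)]))
E
```

```text
[[792.94764767  14.78513308 250.1851561   54.555718  ]
 [708.91676242  47.39285659 156.17331529  15.94482446]
 [709.76032035  13.26244993 188.40158839  11.89977098]]
```

Emit:
play_rows(
  commands=[
    {"offset": [0.03,0,-0.04],"twist": 0},
    {"offset": [0.03,0,-0.04],"twist": 0},
    {"offset": [0.03,0,-0.04],"twist": 0},
    {"offset": [0.04,0,-0.03],"twist": 0},
    {"offset": [0.04,0,0],"twist": 0},
  ],
)

```text
time: 5.6
tool_pos: [656.1, 20.3, 562.9]
tcp_rot: [3.141, -0.01, -0.075]
contact_force: [1.5, -0.6, 0.4]
grip_width: 92.0
```

Emit:
play_rows(
  commands=[
    {"offset": [0.05,0,0],"twist": 0},
    {"offset": [0.05,0,0],"twist": 0},
    {"offset": [0.05,0,0],"twist": 0},
    {"offset": [0.05,0,0],"twist": 0},
  ],
)

```text
time: 6.0
tool_pos: [771.4, 7.3, 532.6]
tcp_rot: [-3.138, -0.031, -0.075]
contact_force: [6.0, -0.4, 5.8]
grip_width: 91.8
```

```bash
python3 cap.py 3 side
```

```text
6.05 [774.4   6.3 524.3] [-3.1382 -0.0199 -0.0758] [-0.091  0.978  0.044  0.004  2.1    1.557] [ 4.7 -1.  -6.6] 91.75009725032892
```

Emit:
play_rows(
  commands=[
    {"offset": [0.05,0,0],"twist": 0},
    {"offset": [0.05,0,0],"twist": 0},
  ],
)

```text
time: 6.25
tool_pos: [796.4, -0.3, 504.1]
tcp_rot: [-3.134, -0.093, -0.075]
contact_force: [0.3, -0.3, 0.8]
grip_width: 91.7
```

```bash
python3 cap.py 4
```

```text
6.25 [ 7.964e+02 -3.000e-01  5.041e+02] [-3.1341 -0.0932 -0.0751] [-0.098  1.007  0.038  0.011  2.004  1.552] [ 0.3 -0.3  0.8] 91.7335317678909
```

Emit:
play_rows(
  commands=[
    {"offset": [-0.03,0,-0.01],"twist": 0},
    {"offset": [0,0,0],"twist": 0},
  ],
)

```text
time: 6.45
tool_pos: [777.6, 1.1, 503.7]
tcp_rot: [-3.134, -0.074, -0.075]
contact_force: [0.3, 0.5, 0.6]
grip_width: 91.6
```

```bash
python3 cap.py 5
```

```text
6.45 [777.6   1.1 503.7] [-3.1337 -0.0741 -0.0753] [-0.099  0.897  0.276  0.01   1.895  1.551] [0.3 0.5 0.6] 91.62369123852201
```

Rows pushed past the reach limit make the tool lean outward, and the lean persists once the arm comes back. That gives me the lean the task asks for, so I'll build it up.

Emit:
play_rows(
  commands=[
    {"offset": [0.03,0,-0.01],"twist": 0},
    {"offset": [0.04,0,-0.015],"twist": 0},
    {"offset": [0.05,0,-0.015],"twist": 0},
    {"offset": [0.05,0,-0.015],"twist": 0},
    {"offset": [0.05,0,-0.015],"twist": 0},
  ],
)

```text
time: 6.95
tool_pos: [806.6, -13.2, 523.8]
tcp_rot: [-3.125, -0.233, -0.077]
contact_force: [0.4, 0.4, -0.1]
grip_width: 91.8
```

```bash
python3 cap.py 6
```

```text
6.95 [806.6 -13.2 523.8] [-3.1251 -0.2331 -0.0769] [-0.116  0.987  0.036  0.027  1.886  1.541] [ 0.4  0.4 -0.1] 91.7714412241915
```

Emit:
play_rows(
  commands=[
    {"offset": [0,-0.045,0],"twist": 0},
    {"offset": [0.045,-0.015,-0.015],"twist": 0},
    {"offset": [0.048,-0.003,-0.012],"twist": 0},
    {"offset": [0.048,-0.003,-0.012],"twist": 0},
    {"offset": [0.048,-0.003,-0.012],"twist": 0},
  ],
)

```text
time: 7.45
tool_pos: [818.2, 33.4, 538.7]
tcp_rot: [-3.108, -0.363, -0.081]
contact_force: [-0.1, -0.6, 0.6]
grip_width: 92.1
```

```bash
python3 cap.py 7
```

```text
7.45 [818.2  33.4 538.7] [-3.1083 -0.3634 -0.0806] [-0.057  0.974  0.036  0.025  1.767  1.598] [-0.1 -0.6  0.6] 92.11736468518367
```

Emit:
play_rows(
  commands=[
    {"offset": [-0.02,0.045,0.01],"twist": 0},
    {"offset": [-0.01,0.047,0],"twist": 0},
    {"offset": [0,0.047,0],"twist": 0},
    {"offset": [0,0.047,0],"twist": 0},
  ],
)

```text
time: 7.85
tool_pos: [790.3, -135.8, 524.4]
tcp_rot: [-3.111, -0.369, -0.079]
contact_force: [2.0, 0.6, 0.6]
grip_width: 91.7
```

```bash
python3 cap.py 8
```

```text
7.85 [ 790.3 -135.8  524.4] [-3.1112 -0.3693 -0.0787] [-0.284  0.842  0.356  0.103  1.587  1.38 ] [2.  0.6 0.6] 91.65971194559508
```

Emit:
play_rows(
  commands=[
    {"offset": [0.03,0.006,-0.008],"twist": 0},
    {"offset": [0.04,0.006,-0.01],"twist": 0},
    {"offset": [0.048,0.006,-0.01],"twist": 0},
    {"offset": [0.048,0.006,-0.01],"twist": 0},
    {"offset": [0.048,0.006,-0.01],"twist": 0},
  ],
)

```text
time: 8.35
tool_pos: [813.3, -149.1, 558.4]
tcp_rot: [-3.12, -0.491, -0.083]
contact_force: [-1.1, 0.1, 1.0]
grip_width: 91.7
```

```bash
python3 cap.py 9
```

```text
8.35 [ 813.3 -149.1  558.4] [-3.1195 -0.4907 -0.0828] [-0.294  0.958  0.036  0.121  1.669  1.395] [-1.1  0.1  1. ] 91.68927854488831
```

Emit:
play_rows(
  commands=[
    {"offset": [0.047,0.008,0.01],"twist": 0},
    {"offset": [0.047,0.008,0.01],"twist": 0},
    {"offset": [0.047,0.008,0.01],"twist": 0},
    {"offset": [0.047,0.008,0.012],"twist": 0},
    {"offset": [0.047,0.008,0.012],"twist": 0},
  ],
)

```text
time: 8.85
tool_pos: [853.0, -168.7, 527.8]
tcp_rot: [-3.135, -0.649, -0.085]
contact_force: [-0.6, 0.8, -0.2]
grip_width: 91.9
```

```bash
cat >> h.py <<'E'
from scipy.spatial.transform import Rotation as Ro
def tool(): 
    o=status.get_obs(); return o['tool_pos'],Ro.from_euler('xyz',o['tcp_rot']).as_matrix()
E
cat > lean.py <<'E'
from h import *
p,R=tool();np.set_printoptions(precision=3,suppress=True)
a=R[:,2];print("tool",p,"lean",np.degrees(np.arccos(-a[2])),"az",np.degrees(np.arctan2(a[1],a[0])));print(R)
print("grasp",p+159*a, status.get_obs()['joint_positions'])
E
python3 lean.py
```

```text
tool [ 852.999 -168.729  527.849] lean 37.164947469520456 az -4.231890058651696
[[ 0.794 -0.081  0.602]
 [-0.068 -0.997 -0.045]
 [ 0.604 -0.005 -0.797]]
grasp [ 948.791 -175.817  401.142] [-0.306  1.013  0.036  0.14   1.458  1.378]
```

```bash
python3 cap.py 10 side top; python3 - <<'E'
import cv2
a=cv2.imread("pics/top10.png"); s=cv2.imread("pics/side10.png")
cv2.imwrite("pics/tc.png",cv2.resize(a[215:290,240:330],None,fx=8,fy=8,interpolation=cv2.INTER_CUBIC))
cv2.imwrite("pics/sc.png",cv2.resize(s[215:270,250:330],None,fx=8,fy=8,interpolation=cv2.INTER_CUBIC))
E
```

```text
8.95 [ 853.1 -169.2  526.6] [-3.1344 -0.6459 -0.0858] [-0.306  1.015  0.036  0.14   1.459  1.378] [-0.7  0.4  1.1] 91.76732170987013
```

View pics/tc.png

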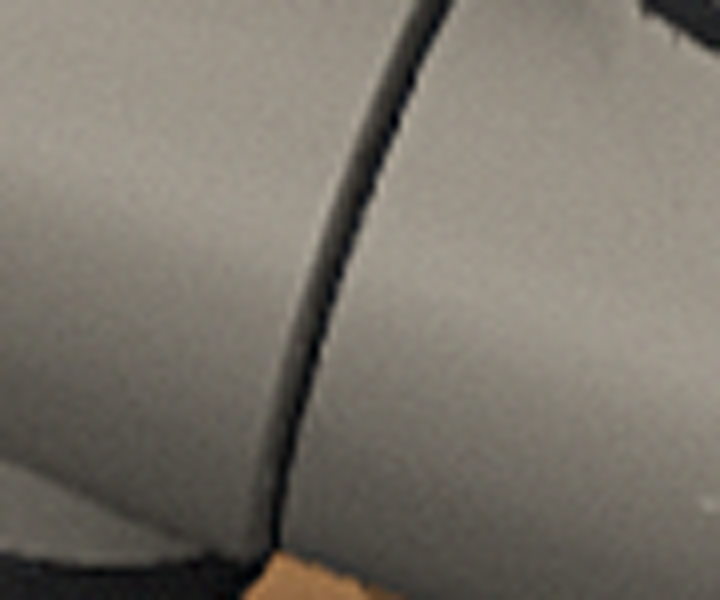

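View pics/sc.png

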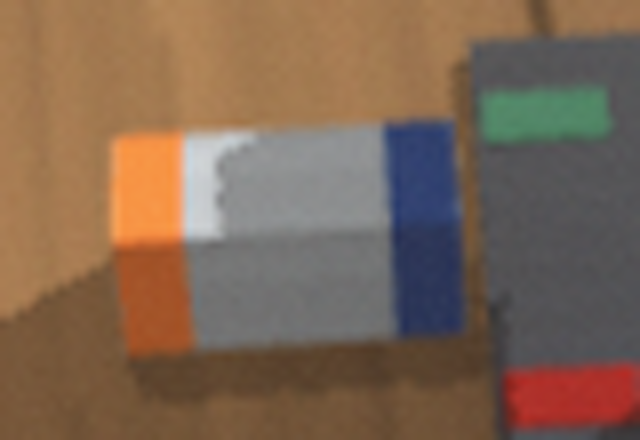

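View pics/side10.png

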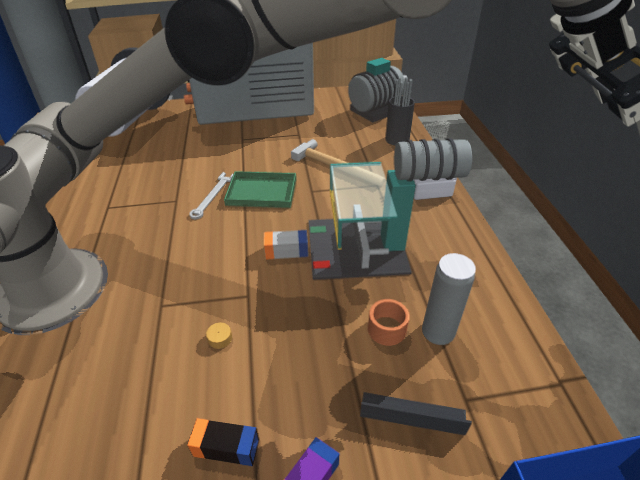

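The arm hides the tube from the top camera. In the side view the tube sits just before the bed at (286,244), and its top face corners in the crop are (112,133), (120,245), (455,122) and (461,220).

```bash
python3 - <<'E'
from h import *
np.set_printoptions(precision=1,suppress=True)
ts=crop((250,215),8,[(455,122),(461,220),(112,134),(118,246)])
p=plane("side",ts,40);b=p[:2].mean(0);o=p[2:].mean(0);print(p,(b+o)/2,np.degrees(np.arctan2(*(b-o)[1::-1])),np.linalg.norm(b-o))
E
```

```text
[[535.4  48.4  40. ]
 [532.2  10.3  40. ]
 [445.5  57.8  40. ]
 [444.6  14.2  40. ]] [489.4  32.7  40. ] -4.265509339037946 89.02896521463731
```

```bash
cat > kin.py <<'E'
import numpy as np
from scipy.optimize import least_squares
D=[(.342,1.524,1.275,519.5,404.4),(.571,1.873,.7,481.3,187.6),(.263,1.609,1.255,482.3,414.6),(.978,.044,2.1,770.7,524.3),(1.007,.038,2.004,792.8,504.1),(.897,.276,1.895,773.9,503.7),(.974,.036,1.767,815.3,538.7)]
def fk(p,a,b,c):
    e=a+b; f=e+c
    return p[0]+p[2]*np.sin(a)+p[3]*np.sin(e)+p[5]*np.cos(e)+p[4]*np.sin(f), p[1]+p[2]*np.cos(a)+p[3]*np.cos(e)-p[5]*np.sin(e)+p[4]*np.cos(f)
def res(p): return np.r_[np.ravel([np.subtract(fk(p,*d[:3]),d[3:]) for d in D]),.01*p[0],.01*p[5]]
s=least_squares(res,[0,300,450,400,100,0.]);p=s.x
if __name__=="__main__":
    print(p.round(1),s.fun.round(1))
    from itertools import product
    for r,z,L in[(366.9,151.7,.649),(369,200,.649),(400,160,.649),(420,160,.649),(470,160,.649),(350,186,0),(320,186,0),(330,150,0)]:
        rr=np.sqrt(r*r+42**2-76**2)
        q=least_squares(lambda q:np.r_[np.subtract(fk(p,q[0],q[1],np.pi-L-q[0]-q[1]),(rr,z))],[.5,1.8]).x
        print(r,z,L,q.round(3),"j5",round(np.pi-L-q.sum(),3))
E
python3 kin.py
```

```text
[-5.000e-01  2.235e+02  5.065e+02  3.800e+02  1.409e+02  4.650e+01] [-0.   0.2  0.  -0.   0.  -0.1  0.1 -0.2 -0.1  0.2  0.1 -0.5 -0.1  0.4
 -0.   0.5]
366.9 151.7 0.649 [0.581 2.442] j5 -0.531
369 200 0.649 [0.412 2.408] j5 -0.328
400 160 0.649 [0.559 2.352] j5 -0.418
420 160 0.649 [0.567 2.299] j5 -0.374
470 160 0.649 [0.596 2.168] j5 -0.272
350 186 0 [0.425 2.232] j5 0.484
320 186 0 [0.396 2.308] j5 0.438
330 150 0 [0.509 2.307] j5 0.326
```

```bash
cat > fk.py <<'E'
import numpy as np
from scipy.optimize import least_squares
from scipy.spatial.transform import Rotation as Ro
p=[-.5,223.5,506.5,380,140.9,46.5]; OFF=76.
LO=np.array([-2.53,-.77,.04,-1,.28,-3.11]);HI=np.array([2.53,2.02,2.7,4.14,2.66,3.11])
SV=1
def FK(q,sv=None):
    sv=SV if sv is None else sv
    j1,a,b,j4,j5,j6=q;e=a+b
    c,s=np.cos(j1),np.sin(j1);h=np.array([c,s,0]);l=np.array([-s,c,0]);z=np.array([0,0,1.])
    d=lambda t:np.sin(t)*h+np.cos(t)*z
    f=d(e);u=d(e+np.pi/2);v=sv*l
    w=p[0]*h+p[1]*z+OFF*l+p[2]*d(a)+p[3]*f+p[5]*u
    # frame: rotate about f by j4, etc.
    k=np.cos(j4)*u+np.sin(j4)*v; ax=np.cos(j5)*f+np.sin(j5)*k
    # tool: x at j6=0 along -(d axis/d j5)?, fit j6 offset
    t=-np.sin(j5)*f+np.cos(j5)*k   # d ax/d j5
    y=np.cross(ax,t)
    x6=np.cos(j6)*t+np.sin(j6)*y
    return w+p[4]*ax, np.c_[x6,np.cross(ax,x6),ax]
def IK(pos,R,q0,wt=300):
    def r(q):
        P,M=FK(q);return np.r_[(P-pos), wt*Ro.from_matrix(M@R.T).as_rotvec()]
    s=least_squares(r,np.clip(q0,LO+1e-3,HI-1e-3),bounds=(LO,HI),xtol=1e-10,ftol=1e-10)
    return s.x,r(s.x)
E
python3 - <<'E'
import fk,numpy as np
from fk import *
np.set_printoptions(precision=3,suppress=True)
for q,P,rot in[((-.306,1.015,.036,.14,1.459,1.378),(853.1,-169.2,526.6),(-3.1344,-.6459,-.0858)),((-.284,.842,.356,.103,1.587,1.38),(790.3,-135.8,524.4),(-3.1112,-.3693,-.0787)),((-.09,.571,1.873,0,.7,1.556),(486.2,32.9,187.6),(3.1415,.0029,-.075))]:
    R=Ro.from_euler('xyz',rot).as_matrix()
    for sv in(1,-1):
        a,M=FK(q,sv);print(sv,a-P,M.T@R)
E
```

```text
1 [ 0.669 -0.332 -0.001] [[ 0. -1. -0.]
 [ 1.  0.  0.]
 [-0. -0.  1.]]
-1 [-11.103 -37.594  -0.001] [[-0.038 -0.963  0.268]
 [ 0.998 -0.024  0.057]
 [-0.049  0.27   0.962]]
1 [ 0.21  -0.681  0.172] [[-0.    -1.     0.001]
 [ 1.    -0.    -0.   ]
 [ 0.     0.001  1.   ]]
-1 [ -7.907 -28.491   0.172] [[-0.001 -0.98   0.201]
 [ 0.999  0.007  0.038]
 [-0.039  0.201  0.979]]
1 [ 0.058 -0.473  0.051] [[ 0. -1. -0.]
 [ 1.  0. -0.]
 [ 0. -0.  1.]]
-1 [ 0.058 -0.473  0.051] [[ 0. -1. -0.]
 [ 1.  0. -0.]
 [ 0. -0.  1.]]
```

```bash
sed -i 's/return w+p\[4\]\*ax, np.c_\[x6,np.cross(ax,x6),ax\]/M=np.c_[x6,np.cross(ax,x6),ax]; return w+p[4]*ax, M@np.array([[0,-1,0],[1,0,0],[0,0,1.]])/' fk.py
cat > st.py <<'E'
import numpy as np
from fk import *
O=np.array([639.6,24.2,0]);YAW=np.radians(-4.4)
SX=np.array([np.cos(YAW),np.sin(YAW),0]);SY=np.array([-SX[1],SX[0],0])
def S(x,y,z): return O+x*SX+y*SY+np.array([0,0,z])
def Rlean(th,az=YAW): # tool x up/out, tool z out/down
    h=np.array([np.cos(az),np.sin(az),0]);z=np.array([0,0,1.])
    a=np.sin(th)*h-np.cos(th)*z; x=np.cos(th)*h+np.sin(th)*z
    return np.c_[x,np.cross(a,x),a]
E
python3 - <<'E'
from st import *
np.set_printoptions(precision=2,suppress=True)
for th in(37,40,43,46):
    R=Rlean(np.radians(th))
    for nm,g in(("pick",(462.6,35.4,25)),("green",S(-65,45,33)),("red",S(-65,-45,33)),("high pick",(462.6,35.4,90)),("tray",(425,258,30)),("turn-20",S(-210,0,25))):
        pos=np.array(g)-159*R[:,2]
        q,r=IK(pos,R,[-.1,.5,2.4,np.pi,.4,-1.5]);print(th,nm,pos,q,np.abs(r).max().round(2))
E
```

```text
37 pick [367.19  42.74 151.98] [-0.1   0.58  2.44  3.12  0.52 -1.57] 0.0
37 green [482.84  81.4  159.98] [ 0.03  0.62  2.13  3.39  0.28 -1.73] 6.4
37 red [475.93  -8.34 159.98] [-0.2   0.6   2.16  2.86  0.28 -1.4 ] 1.68
37 high pick [367.19  42.74 216.98] [-0.1   0.36  2.4   3.1   0.28 -1.54] 2.68
37 tray [329.59 265.34 156.98] [ 0.61  0.6   2.25  4.14  0.45 -1.95] 5.83
37 turn-20 [334.81  47.65 151.98] [-0.09  0.59  2.53  3.13  0.61 -1.57] 0.0
40 pick [360.7   43.24 146.8 ] [-0.1   0.62  2.48  3.12  0.65 -1.57] 0.0
40 green [476.34  81.9  154.8 ] [ 0.03  0.63  2.15  3.36  0.34 -1.69] 0.0
40 red [469.44  -7.84 154.8 ] [-0.2   0.62  2.2   2.91  0.37 -1.46] 0.0
40 high pick [360.7   43.24 211.8 ] [-0.1   0.38  2.44  3.11  0.37 -1.55] 0.0
40 tray [323.1  265.84 151.8 ] [ 0.65  0.62  2.26  4.14  0.52 -1.91] 1.94
40 turn-20 [328.32  48.15 146.8 ] [-0.09  0.63  2.56  3.13  0.75 -1.57] 0.0
43 pick [354.48  43.72 141.29] [-0.1   0.66  2.51  3.12  0.78 -1.57] 0.0
43 green [470.13  82.37 149.29] [ 0.04  0.65  2.18  3.32  0.44 -1.65] 0.0
43 red [463.22  -7.36 149.29] [-0.21  0.64  2.23  2.95  0.48 -1.49] 0.0
43 high pick [354.48  43.72 206.29] [-0.1   0.41  2.48  3.11  0.49 -1.56] 0.0
43 tray [316.88 266.32 146.29] [ 0.67  0.64  2.27  4.11  0.6  -1.85] 0.0
43 turn-20 [322.1   48.63 141.29] [-0.09  0.69  2.6   3.13  0.9  -1.57] 0.0
46 pick [348.56  44.17 135.45] [-0.1   0.72  2.54  3.12  0.92 -1.57] 0.0
46 green [464.21  82.83 143.45] [ 0.04  0.67  2.21  3.3   0.55 -1.63] 0.0
46 red [457.3   -6.91 143.45] [-0.21  0.66  2.26  2.97  0.59 -1.52] 0.0
46 high pick [348.56  44.17 200.45] [-0.1   0.45  2.51  3.11  0.62 -1.56] 0.0
46 tray [310.96 266.77 140.45] [ 0.7   0.67  2.29  4.06  0.68 -1.77] 0.0
46 turn-20 [316.18  49.09 135.45] [-0.09  0.76  2.63  3.13  1.06 -1.57] 0.0
```

Emit:
play_rows(
  commands=[
    {"offset": [-0.005,-0.048,0],"twist": 0},
    {"offset": [0,-0.048,0],"twist": 0},
    {"offset": [0.043,-0.012,0.02],"twist": 0},
    {"offset": [0.043,0,0.02],"twist": 0},
    {"offset": [0.043,0,0.02],"twist": 0},
  ],
)

```text
time: 9.45
tool_pos: [893.2, -63.2, 502.0]
tcp_rot: [-3.132, -0.728, -0.085]
contact_force: [0.0, -0.1, 1.3]
grip_width: 92.0
```

```bash
python3 lean.py
```

```text
tool [893.157 -63.241 502.003] lean 41.7148182262413 az -4.041977359831157
[[ 0.744 -0.079  0.664]
 [-0.063 -0.997 -0.047]
 [ 0.665 -0.007 -0.746]]
grasp [998.696 -70.699 383.315] [-0.166  1.055  0.036  0.065  1.325  1.494]
```

Emit:
play_rows(
  commands=[
    {"offset": [0.04,0,0.025],"twist": 0},
    {"offset": [0.04,0,0.025],"twist": 0},
  ],
)

```text
time: 9.65
tool_pos: [910.2, -66.6, 483.5]
tcp_rot: [-3.131, -0.788, -0.087]
contact_force: [-0.5, -0.3, 0.1]
grip_width: 91.8
```

```bash
python3 lean.py; cat > path.py <<'E'
from st import *
import sys
np.set_printoptions(precision=2,suppress=True)
def sim(q,R,W,step=15,verbose=True):
    pos,_=FK(q); worst=9;ok=True
    for w in W:
        w=np.array(w,float);n=max(1,int(np.linalg.norm(w-pos)/step));p0=pos.copy();m=9
        for i in range(1,n+1):
            t=p0+(w-p0)*i/n;q2,r=IK(t,R,q)
            if np.abs(r).max()>1: 
                if verbose: print("unreach at",t,q2,r.round(1)); 
                return False,q
            dj=np.abs(q2-q).max()/(step/500); m=min(m,q2[4]);worst=max(worst if worst!=9 else 0,dj);q=q2
        pos=w
        if verbose: print(w,q,"minj5",round(m,2),"maxdq@.5m/s",round(worst,2))
    return True,q
E
python3 - <<'E'
from path import *
from h import status,tool
q=status.get_obs()['joint_positions'];P,R=tool()
for ys in(-200,-300,-350):
  for r in (330,360,400):
   for z in (200,240):
    ok,qq=sim(q,R,[(650,ys,450),(r,ys,z),(r,44,z),(354,44,206)],verbose=False);print(ys,r,z,ok,qq)
E
```

```text
tool [910.249 -66.562 483.544] lean 45.16673118594269 az -4.133444647452814
[[ 0.702 -0.08   0.707]
 [-0.061 -0.997 -0.051]
 [ 0.709 -0.007 -0.705]]
grasp [1022.713  -74.689  371.442] [-0.167  1.085  0.036  0.071  1.235  1.491]
-200 330 200 True [-0.1   0.42  2.49  3.11  0.56 -1.55]
-200 330 240 True [-0.1   0.42  2.49  3.11  0.56 -1.55]
-200 360 200 True [-0.1   0.42  2.49  3.11  0.56 -1.55]
-200 360 240 True [-0.1   0.42  2.49  3.11  0.56 -1.55]
-200 400 200 True [-0.1   0.42  2.49  3.11  0.56 -1.55]
-200 400 240 True [-0.1   0.42  2.49  3.11  0.56 -1.55]
-300 330 200 True [-0.1   0.42  2.49  3.11  0.56 -1.55]
-300 330 240 True [-0.1   0.42  2.49  3.11  0.56 -1.55]
-300 360 200 True [-0.1   0.42  2.49  3.11  0.56 -1.55]
-300 360 240 True [-0.1   0.42  2.49  3.11  0.56 -1.55]
-300 400 200 True [-0.1   0.42  2.49  3.11  0.56 -1.55]
-300 400 240 True [-0.1   0.42  2.49  3.11  0.56 -1.55]
-350 330 200 True [-0.1   0.42  2.49  3.11  0.56 -1.55]
-350 330 240 True [-0.1   0.42  2.49  3.11  0.56 -1.55]
-350 360 200 True [-0.1   0.42  2.49  3.11  0.56 -1.55]
-350 360 240 True [-0.1   0.42  2.49  3.11  0.56 -1.55]
-350 400 200 True [-0.1   0.42  2.49  3.11  0.56 -1.55]
-350 400 240 True [-0.1   0.42  2.49  3.11  0.56 -1.55]
```

```bash
python3 - <<'E'
from path import *
from h import status,tool
q=status.get_obs()['joint_positions'];P,R=tool()
for ys in(-230,-300):sim(q,R,[(650,ys,450),(370,ys,240),(370,44,220),(354,44,190)])
d=R.T@(np.array([650,-230,450])-P);print(d)
d=R.T@(np.array([370,-230,240])-np.array([650,-230,450]));print(d)
d=R.T@(np.array([370,44,220])-np.array([370,-230,240]));print(d)
E
```

```text
[ 650. -230.  450.] [-0.51  0.47  1.32  0.5   0.68  0.86] minj5 0.68 maxdq@.5m/s 7.01
[ 370. -230.  240.] [-0.91  0.39  2.23  1.68  0.56 -0.79] minj5 0.47 maxdq@.5m/s 7.01
[370.  44. 220.] [-0.09  0.38  2.44  3.11  0.46 -1.55] minj5 0.46 maxdq@.5m/s 7.01
[354.  44. 190.] [-0.1   0.48  2.5   3.11  0.63 -1.55] minj5 0.54 maxdq@.5m/s 7.01
[ 650. -300.  450.] [-0.61  0.52  1.22  0.56  0.76  0.76] minj5 0.76 maxdq@.5m/s 6.24
[ 370. -300.  240.] [-1.02  0.45  2.1   1.49  0.61 -0.66] minj5 0.57 maxdq@.5m/s 6.24
[370.  44. 220.] [-0.09  0.38  2.44  3.11  0.46 -1.55] minj5 0.46 maxdq@.5m/s 6.24
[354.  44. 190.] [-0.1   0.48  2.5   3.11  0.63 -1.55] minj5 0.54 maxdq@.5m/s 6.24
[-196.56  183.86 -152.07]
[-345.59   23.83  -49.99]
[ -30.99 -272.98    0.1 ]
```

Emit:
play_rows(
  commands=[
    {"offset": [-0.0125,0.0115,-0.0095],"twist": 0},
    {"offset": [-0.0245,0.023,-0.019],"twist": 0},
    {"offset": [-0.0265,0.025,-0.0205],"twist": 0},
    {"offset": [-0.0265,0.025,-0.0205],"twist": 0},
    {"offset": [-0.0265,0.025,-0.0205],"twist": 0},
  ],
)

```text
time: 10.15
tool_pos: [764.3, -160.7, 470.2]
tcp_rot: [-3.135, -0.796, -0.083]
contact_force: [0.0, -0.7, -0.1]
grip_width: 91.7
```

Emit:
play_rows(
  commands=[
    {"offset": [-0.0265,0.025,-0.0205],"twist": 0},
    {"offset": [-0.0265,0.025,-0.0205],"twist": 0},
    {"offset": [-0.0265,0.025,-0.0205],"twist": 0},
  ],
)

```text
time: 10.45
tool_pos: [659.6, -228.0, 456.7]
tcp_rot: [-3.138, -0.795, -0.081]
contact_force: [0.8, -0.1, 0.1]
grip_width: 91.8
```

```bash
python3 lean.py
```

```text
tool [ 659.596 -228.024  456.711] lean 45.57227000991183 az -4.389201348362884
[[ 0.698 -0.079  0.712]
 [-0.057 -0.997 -0.055]
 [ 0.714 -0.002 -0.7  ]]
grasp [ 772.81  -236.713  345.409] [-0.502  0.478  1.283  0.482  0.69   0.884]
```

Emit:
play_rows(
  commands=[
    {"offset": [-0.04,0.0028,-0.006],"twist": 0},
    {"offset": [-0.04,0.0028,-0.006],"twist": 0},
    {"offset": [-0.04,0.0028,-0.006],"twist": 0},
    {"offset": [-0.04,0.0028,-0.006],"twist": 0},
    {"offset": [-0.04,0.0028,-0.006],"twist": 0},
  ],
)

```text
time: 10.95
tool_pos: [497.7, -228.7, 334.8]
tcp_rot: [3.141, -0.794, -0.079]
contact_force: [0.5, 0.8, 0.1]
grip_width: 91.6
```

Emit:
play_rows(
  commands=[
    {"offset": [-0.04,0.0028,-0.006],"twist": 0},
    {"offset": [-0.04,0.0028,-0.006],"twist": 0},
    {"offset": [-0.04,0.0028,-0.006],"twist": 0},
    {"offset": [-0.037,0.0028,-0.006],"twist": 0},
  ],
)

```text
time: 11.35
tool_pos: [373.9, -230.6, 242.3]
tcp_rot: [3.138, -0.793, -0.076]
contact_force: [0.6, 0.3, -0.0]
grip_width: 91.5
```

```bash
python3 lean.py
```

```text
tool [ 373.939 -230.613  242.302] lean 45.41673125788986 az -4.630593450285731
[[ 0.7   -0.078  0.71 ]
 [-0.053 -0.997 -0.057]
 [ 0.712  0.002 -0.702]]
grasp [ 486.814 -239.755  130.692] [-0.899  0.389  2.219  1.69   0.551 -0.787]
```

Emit:
play_rows(
  commands=[
    {"offset": [-0.0066,-0.0454,-0.004],"twist": 0},
    {"offset": [-0.0066,-0.0454,-0.004],"twist": 0},
    {"offset": [-0.0066,-0.0454,-0.004],"twist": 0},
    {"offset": [-0.0066,-0.0454,-0.004],"twist": 0},
    {"offset": [-0.0066,-0.0454,-0.004],"twist": 0},
  ],
)

```text
time: 11.85
tool_pos: [359.5, -15.1, 235.8]
tcp_rot: [-3.134, -0.798, -0.084]
contact_force: [1.5, 0.2, 1.0]
grip_width: 91.9
```

Emit:
play_rows(
  commands=[
    {"offset": [-0.0066,-0.0454,-0.004],"twist": 0},
    {"offset": [0,0,0],"twist": 0},
  ],
)

```text
time: 12.05
tool_pos: [357.1, 22.3, 234.7]
tcp_rot: [-3.13, -0.799, -0.08]
contact_force: [-0.8, 0.1, 0.3]
grip_width: 92.0
```

```bash
python3 lean.py; python3 cap.py 11 side top
```

```text
tool [357.068  22.32  234.703] lean 45.78921447457153 az -3.6436884165566243
[[ 0.695 -0.071  0.715]
 [-0.056 -0.997 -0.046]
 [ 0.717 -0.008 -0.697]]
grasp [470.806  15.077 123.832] [-0.189  0.315  2.467  2.932  0.445 -1.457]
12.15 [357.2  19.6 234.3] [-3.1308 -0.7979 -0.0819] [-0.198  0.317  2.467  2.922  0.445 -1.454] [-0.1  0.3 -0.3] 91.96131169447153
```

View pics/side11.png

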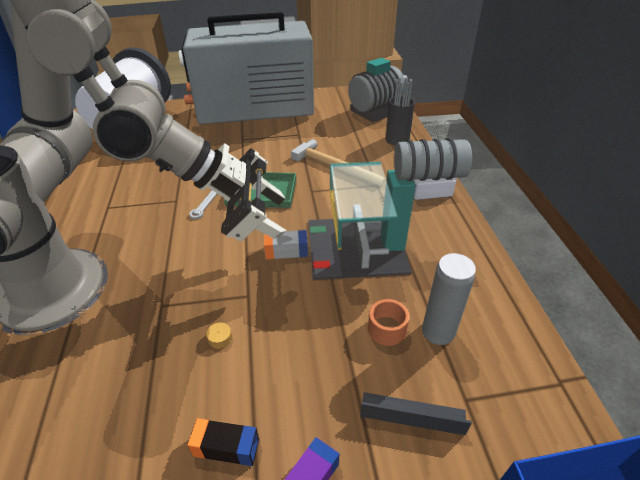

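View pics/top11.png

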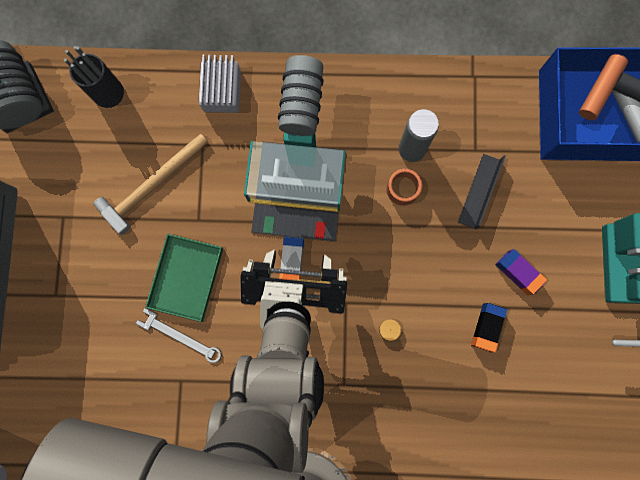

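Emit:
play_rows(
  commands=[
    {"offset": [-0.012,-0.0075,0.007],"twist": 0},
    {"offset": [-0.012,-0.0075,0.007],"twist": 0},
    {"offset": [-0.012,-0.007,0.007],"twist": 0},
    {"offset": [0,0,0],"twist": 0},
  ],
)

```text
time: 12.55
tool_pos: [346.9, 41.3, 191.5]
tcp_rot: [-3.129, -0.79, -0.089]
contact_force: [-0.5, 0.0, 0.2]
grip_width: 91.6
```

```bash
cat >> lean.py <<'E'
import sys
if len(sys.argv)>1:
    g=np.array([float(v) for v in sys.argv[1:4]]); print("tool offset to grasp target (mm)",R.T@(g-(p+159*a)))
E
python3 lean.py 462.6 35.4 26
```

```text
tool [346.938  41.286 191.545] lean 45.259102930787556 az -4.059404618350102
[[ 0.701 -0.08   0.709]
 [-0.063 -0.997 -0.05 ]
 [ 0.71  -0.009 -0.704]]
grasp [459.592  33.291  79.625] [-0.115  0.477  2.522  3.09   0.647 -1.548]
tool offset to grasp target (mm) [-36.109  -1.857  39.772]
```

Emit:
play_rows(
  commands=[
    {"offset": [-0.012,-0.0006,0.013],"twist": 0},
    {"offset": [-0.012,-0.0006,0.013],"twist": 0},
    {"offset": [-0.012,-0.0006,0.0135],"twist": 0},
    {"offset": [0,0,0],"twist": 0},
  ],
)

```text
time: 12.95
tool_pos: [349.7, 43.2, 137.5]
tcp_rot: [-3.128, -0.789, -0.09]
contact_force: [-0.2, -0.5, -1.1]
grip_width: 91.7
```

```bash
python3 lean.py 462.6 35.4 26
```

```text
tool [349.711  43.173 137.528] lean 45.18467145906433 az -4.048086478636411
[[ 0.702 -0.08   0.708]
 [-0.063 -0.997 -0.05 ]
 [ 0.709 -0.01  -0.705]]
grasp [462.222  35.21   25.461] [-0.106  0.701  2.536  3.109  0.885 -1.561]
tool offset to grasp target (mm) [ 0.636 -0.225 -0.121]
```

Grip.

Emit:
play_rows(
  commands=[
    {"offset": [0,0,0],"twist": 0},
    {"offset": [0,0,0],"twist": 0},
    {"offset": [0,0,0],"twist": 0},
    {"offset": [0,0,0],"twist": 0},
    {"offset": [0,0,0],"twist": 0},
  ],
  jaw=255,
)

```text
time: 13.45
tool_pos: [348.0, 44.4, 139.0]
tcp_rot: [-3.129, -0.789, -0.087]
contact_force: [-0.3, -0.4, -0.1]
grip_width: 56.3
```

Emit:
play_rows(
  commands=[
    {"offset": [0,0,0],"twist": 0},
    {"offset": [0,0,0],"twist": 0},
    {"offset": [0,0,0],"twist": 0},
    {"offset": [0,0,0],"twist": 0},
  ],
)

```text
time: 13.85
tool_pos: [347.9, 44.3, 138.6]
tcp_rot: [-3.129, -0.789, -0.088]
contact_force: [-2.0, -2.4, 4.3]
grip_width: 39.8
```

```bash
python3 lean.py; python3 cap.py 12 side; python3 - <<'E'
import cv2
s=cv2.imread("pics/side12.png")
cv2.imwrite("pics/sc12.png",cv2.resize(s[200:280,230:350],None,fx=6,fy=6,interpolation=cv2.INTER_CUBIC))
E
```

```text
tool [347.861  44.265 138.632] lean 45.18403363881178 az -4.032416981976251
[[ 0.702 -0.079  0.708]
 [-0.062 -0.997 -0.05 ]
 [ 0.709 -0.009 -0.705]]
grasp [460.373  36.333  26.563] [-0.102  0.698  2.541  3.112  0.886 -1.563]
13.9 [347.9  44.3 138.6] [-3.1292 -0.7885 -0.0878] [-0.102  0.698  2.541  3.112  0.886 -1.563] [-2.2 -3.1  3.7] 39.402027038254474
```

View pics/sc12.png

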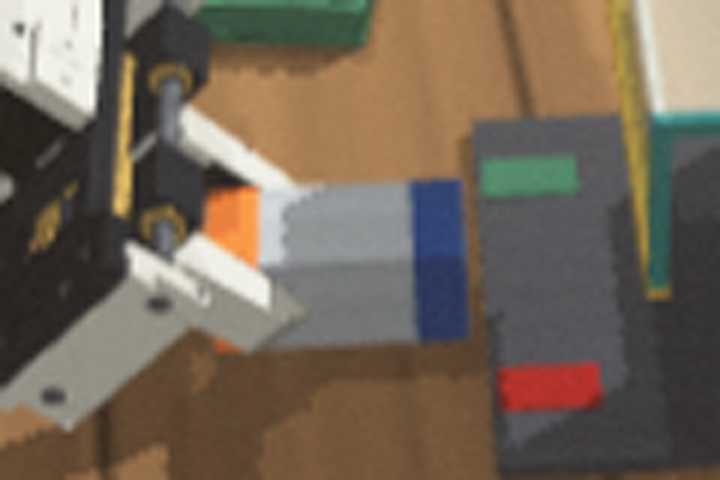

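```bash
cat > go.py <<'E'
# usage: go.py [DB=73] then waypoints "bx,y,gz" (station blue/front x, y, grasp z world) -> tool offsets sequentially
import sys
from st import *
from h import tool,status
np.set_printoptions(precision=2,suppress=True)
DB=float(sys.argv[1]);p,R=tool();g=p+159*R[:,2]
l=g-O;print("now front x,y,gz",round(l@SX+DB,1),round(l@SY,1),round(g[2],1),"F",status.get_obs()['contact_force'].round(1),"F_sx",round(status.get_obs()['contact_force']@SX,2),"F_sy",round(status.get_obs()['contact_force']@SY,2))
q=status.get_obs()['joint_positions']
for w in sys.argv[2:]:
    bx,y,z=map(float,w.split(","));t=S(bx-DB,y,z)
    pos=t-159*R[:,2];q,r=IK(pos,R,q)
    print(w,"tool mm",R.T@(t-g),"q",q,"err",np.abs(r).max().round(2));g=t
E
python3 go.py 73 -103,12,42 -20,48,40 -20,48,36 4,48,36 4,-48,36
```

```text
now front x,y,gz -106.6 -1.6 26.5 F [-2.2 -3.1  3.7] F_sx -1.96 F_sy -3.3
-103,12,42 tool mm [ 13.42 -13.79  -8.26] q [-0.05  0.63  2.52  3.17  0.79 -1.56] err 0.0
-20,48,40 tool mm [ 56.81 -36.16  60.45] q [ 0.05  0.63  2.27  3.31  0.56 -1.61] err 0.0
-20,48,36 tool mm [-2.84  0.03  2.82] q [ 0.05  0.64  2.27  3.31  0.57 -1.61] err 0.0
4,48,36 tool mm [16.92 -0.05 17.02] q [ 0.04  0.65  2.21  3.31  0.52 -1.62] err 0.0
4,-48,36 tool mm [ 0.74 96.   -0.44] q [-0.23  0.65  2.26  2.93  0.56 -1.49] err 0.0
```

Emit:
play_rows(
  commands=[
    {"offset": [0.011,0,-0.011],"twist": 0},
    {"offset": [0.0025,-0.0138,0.0028],"twist": 0},
    {"offset": [0.019,-0.012,0.02],"twist": 0},
    {"offset": [0.019,-0.012,0.02],"twist": 0},
    {"offset": [0.019,-0.012,0.02],"twist": 0},
  ],
)

```text
time: 14.4
tool_pos: [438.3, 88.0, 151.8]
tcp_rot: [-3.129, -0.784, -0.086]
contact_force: [-0.8, -0.5, -3.2]
grip_width: 39.4
```

Emit:
play_rows(
  commands=[
    {"offset": [0,0,0],"twist": 0},
    {"offset": [0,0,0],"twist": 0},
  ],
)

```text
time: 14.6
tool_pos: [437.3, 87.5, 151.7]
tcp_rot: [-3.129, -0.785, -0.086]
contact_force: [-0.9, -0.9, -3.7]
grip_width: 39.7
```

```bash
python3 lean.py; python3 go.py 73 -20,48,36; python3 cap.py 13 side top; python3 - <<'E'
import cv2
s=cv2.imread("pics/side13.png")
cv2.imwrite("pics/sc13.png",cv2.resize(s[180:290,270:420],None,fx=5,fy=5,interpolation=cv2.INTER_CUBIC))
s=cv2.imread("pics/top13.png")
cv2.imwrite("pics/tc13.png",cv2.resize(s[130:270,230:360],None,fx=4.2,fy=4.2,interpolation=cv2.INTER_CUBIC))
E
```

```text
tool [437.346  87.457 151.655] lean 44.98038401365573 az -3.9294246374756345
[[ 0.705 -0.077  0.705]
 [-0.061 -0.997 -0.048]
 [ 0.707 -0.009 -0.707]]
grasp [549.474  79.755  39.187] [ 0.052  0.634  2.273  3.305  0.552 -1.612]
now front x,y,gz -21.1 48.5 39.2 F [-0.9 -0.9 -3.7] F_sx -0.78 F_sy -0.92
-20,48,36 tool mm [-1.46  0.5   3.05] q [ 0.05  0.64  2.27  3.3   0.56 -1.61] err 0.0
14.7 [436.6  87.  151.6] [-3.1297 -0.784  -0.0865] [ 0.052  0.634  2.275  3.305  0.553 -1.612] [ 0.1 -0.6 -3.8] 39.825887460315165
```

View pics/sc13.png

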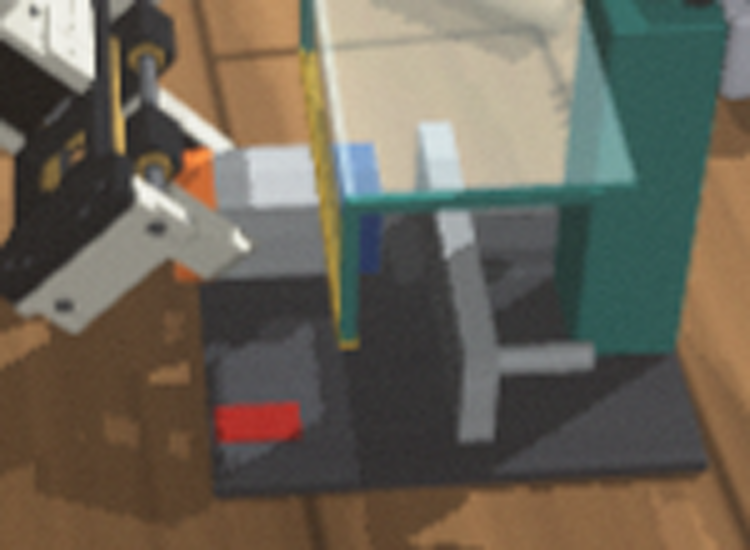

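View pics/tc13.png

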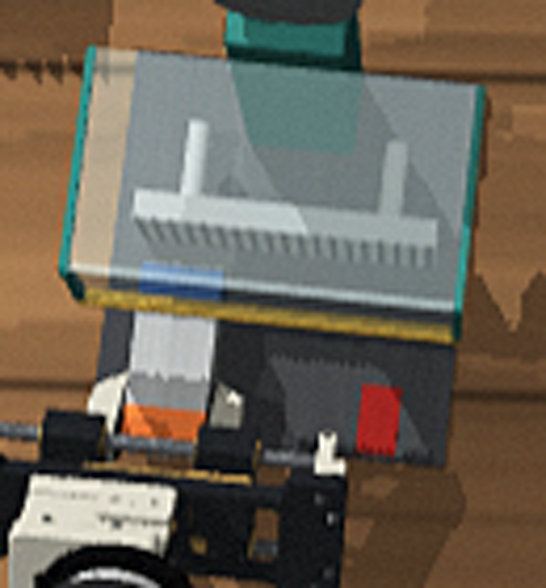

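```bash
python3 - <<'E'
from h import *; from st import O,SX,SY
np.set_printoptions(precision=1,suppress=True)
ts=crop((270,180),5,[(376,143),(381,187)])
for z in (50,52.6,55):
  w=plane("side",ts,z);print(z,[( (x-O)@SX,(x-O)@SY) for x in w])
tt=crop((230,130),4.2,[(143,266),(222,272)])
w=plane("top",tt,52.6);print([( (x-O)@SX,(x-O)@SY) for x in w])
# bar top face front edge: side (445,195)->? & (475,243)
ts=crop((270,180),5,[(417,124),(455,255)])
w=plane("side",ts,56);print("bar front-top edge side",[( (x-O)@SX,(x-O)@SY) for x in w])
tt=crop((230,130),4.2,[(135,217),(437,246)])
w=plane("top",tt,56);print("bar top",[( (x-O)@SX,(x-O)@SY) for x in w])
E
```

```text
50 [(np.float64(-18.6628744554652), np.float64(69.9883170431315)), (np.float64(-19.889327856738177), np.float64(39.682816531540745))]
52.6 [(np.float64(-19.101260220772424), np.float64(66.72863121524499)), (np.float64(-20.322505895335738), np.float64(36.551812938379236))]
55 [(np.float64(-19.505924004132943), np.float64(63.71969045104207)), (np.float64(-20.72236254634899), np.float64(33.66165577546078))]
[(np.float64(-23.106901715214914), np.float64(67.27681005641504)), (np.float64(-22.166774924480194), np.float64(28.226589306458727))]
bar front-top edge side [(np.float64(-0.27850463426347893), np.float64(74.34368656353573)), (np.float64(4.396187778514377), np.float64(-13.460106790650727))]
bar top [(np.float64(0.25466070889641124), np.float64(73.64149709250341)), (np.float64(0.6939704795318109), np.float64(-75.71158923992155))]
```

Emit:
play_rows(
  commands=[
    {"offset": [0.004,0.0003,0.0065],"twist": 0},
    {"offset": [0.004,0,0.004],"twist": 0},
    {"offset": [0.0035,0,0.0035],"twist": 0},
    {"offset": [0.0035,0,0.0035],"twist": 0},
    {"offset": [0,0,0],"twist": 0},
  ],
)

```text
time: 15.2
tool_pos: [461.1, 84.8, 150.6]
tcp_rot: [-3.129, -0.788, -0.088]
contact_force: [-3.8, 0.7, -3.0]
grip_width: 39.9
```

```bash
python3 go.py 73 6,48,37
```

```text
now front x,y,gz 3.1 47.5 38.4 F [-3.8  0.7 -3. ] F_sx -3.88 F_sy 0.39
6,48,37 tool mm [ 1.08 -0.48  3.07] q [ 0.04  0.65  2.21  3.31  0.51 -1.62] err 0.0
```

```bash
python3 cap.py 14 side top; python3 go.py 73; python3 - <<'E'
import cv2
s=cv2.imread("pics/side14.png")
cv2.imwrite("pics/sc14.png",cv2.resize(s[180:290,290:420],None,fx=6,fy=5,interpolation=cv2.INTER_CUBIC))
s=cv2.imread("pics/top14.png")
cv2.imwrite("pics/tc14.png",cv2.resize(s[130:250,230:360],None,fx=5,fy=5,interpolation=cv2.INTER_CUBIC))
E
```

```text
15.3 [460.6  84.9 150.6] [-3.129  -0.7875 -0.0879] [ 0.043  0.646  2.215  3.306  0.51  -1.622] [-3.  -0.4 -3.1] 40.02035133718048
now front x,y,gz 2.6 47.6 38.4 F [-3.  -0.4 -3.1] F_sx -2.94 F_sy -0.59
```

View pics/tc14.png

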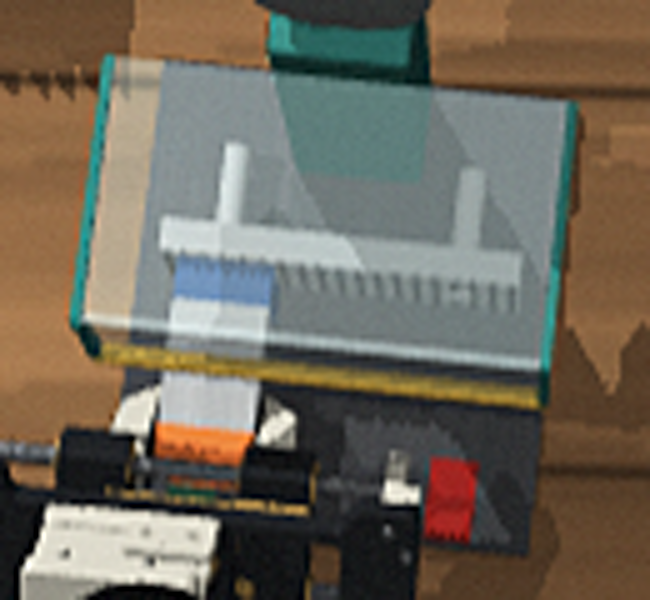

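```bash
cat > bar.py <<'E'
# bar displacement from top view: sub-pixel shift of column profiles vs pics/top0.png in strips of the bar clear of the tube
import sys
from h import *; from st import S
ref=cv2.cvtColor(cv2.imread("pics/top0.png"),6).astype(float)
im=cv2.cvtColor(cv2.imread(sys.argv[1]),6).astype(float)
out=[]
for y in map(float,sys.argv[2:]):
    pts=proj("top",[S(x,y,56) for x in np.arange(-6,32,.5)]).astype(np.float32)
    def prof(g):
        acc=0
        for dx in np.arange(-3,3.1,.5): acc=acc+cv2.remap(g,pts[:,0]+np.float32(dx),pts[:,1]+np.float32(dx*.09),cv2.INTER_LINEAR).ravel() if True else 0
        return acc/13
    a,b=prof(ref),prof(im)
    ga,gb=np.gradient(a),np.gradient(b)
    best=min(np.arange(-4,28),key=lambda k:np.mean((a[8:48]-b[8+k:48+k])**2))
    e={k:np.mean((a[8:48]-b[8+k:48+k])**2) for k in (best-1,best,best+1)}
    d=e[best-1]-2*e[best]+e[best+1]; out.append(((best+ (.5*(e[best-1]-e[best+1])/d))*.5,e[best]))
print("bar in (mm) per strip",[(round(a,1),round(b,1)) for a,b in out])
E
python3 bar.py pics/top13.png -60 -35 -10 10; python3 bar.py pics/top14.png -60 -35 -10 10
```

```text
bar in (mm) per strip [(np.float64(-0.1), np.float64(18.4)), (np.float64(0.0), np.float64(18.0)), (np.float64(0.0), np.float64(15.9)), (np.float64(-0.0), np.float64(20.1))]
bar in (mm) per strip [(np.float64(3.6), np.float64(17.3)), (np.float64(3.7), np.float64(11.0)), (np.float64(3.5), np.float64(5.7)), (np.float64(3.6), np.float64(16.8))]
```

Emit:
play_rows(
  commands=[
    {"offset": [0.0018,0,0.0018],"twist": 0},
    {"offset": [0,0,0],"twist": 0},
    {"offset": [0,0,0],"twist": 0},
  ],
)

```text
time: 15.6
tool_pos: [463.1, 84.8, 150.6]
tcp_rot: [-3.129, -0.787, -0.088]
contact_force: [-4.2, -2.0, -2.6]
grip_width: 40.0
```

```bash
python3 cap.py 15 top; python3 go.py 73 6,-48,38;python3 bar.py pics/top15.png -60 -35 -10 10
```

```text
15.65 [463.1  84.8 150.6] [-3.1291 -0.7872 -0.0876] [ 0.042  0.647  2.209  3.306  0.504 -1.623] [-3.5 -1.6 -3.9] 40.05013745852305
now front x,y,gz 5.0 47.7 38.3 F [-3.5 -1.6 -3.9] F_sx -3.36 F_sy -1.82
6,-48,38 tool mm [ 1.19 95.66  0.49] q [-0.22  0.64  2.26  2.93  0.55 -1.49] err 0.0
bar in (mm) per strip [(np.float64(5.7), np.float64(22.2)), (np.float64(5.8), np.float64(10.8)), (np.float64(6.0), np.float64(16.3)), (np.float64(5.9), np.float64(14.4))]
```

Bar in 5.8 mm. Slide toward red.

Emit:
play_rows(
  commands=[
    {"offset": [0.0001,0.008,0],"twist": 0},
    {"offset": [0.0001,0.01,0],"twist": 0},
    {"offset": [0.0001,0.01,0],"twist": 0},
    {"offset": [0.0001,0.01,0],"twist": 0},
    {"offset": [0.0001,0.01,0],"twist": 0},
  ],
)

```text
time: 16.15
tool_pos: [459.6, 37.2, 150.4]
tcp_rot: [-3.13, -0.787, -0.084]
contact_force: [-3.5, 2.9, -4.2]
grip_width: 39.9
```

```bash
python3 cap.py 16 top; python3 go.py 73 5,-48,38;python3 bar.py pics/top16.png -60 -35 35 60
```

```text
16.2 [459.6  36.2 150.4] [-3.1295 -0.7867 -0.0862] [-0.093  0.642  2.241  3.108  0.529 -1.547] [-3.5  1.2 -4. ] 39.81643489620786
now front x,y,gz 5.2 -1.0 38.1 F [-3.5  1.2 -4. ] F_sx -3.58 F_sy 0.89
5,-48,38 tool mm [ 0.11 46.99 -0.31] q [-0.23  0.64  2.26  2.93  0.55 -1.49] err 0.0
bar in (mm) per strip [(np.float64(6.2), np.float64(6.5)), (np.float64(6.3), np.float64(5.0)), (np.float64(6.1), np.float64(5.8)), (np.float64(6.2), np.float64(13.6))]
```

Emit:
play_rows(
  commands=[
    {"offset": [0,0.01,0],"twist": 0},
    {"offset": [0,0.01,0],"twist": 0},
    {"offset": [0,0.01,0],"twist": 0},
    {"offset": [0,0.01,0],"twist": 0},
    {"offset": [0,0.008,0],"twist": 0},
  ],
)

```text
time: 16.7
tool_pos: [455.9, -10.6, 150.0]
tcp_rot: [-3.13, -0.787, -0.085]
contact_force: [-3.5, 1.9, -4.0]
grip_width: 39.9
```

Emit:
play_rows(
  commands=[
    {"offset": [0,0,0],"twist": 0},
    {"offset": [0,0,0],"twist": 0},
  ],
)

```text
time: 16.9
tool_pos: [456.0, -10.9, 150.0]
tcp_rot: [-3.129, -0.787, -0.089]
contact_force: [-3.9, -2.4, -5.5]
grip_width: 39.6
```

```bash
python3 cap.py 17 top side; python3 go.py 73 -30,-40,38;python3 bar.py pics/top17.png -10 10 35 60;python3 - <<'E'
import cv2
s=cv2.imread("pics/side17.png")
cv2.imwrite("pics/sc17.png",cv2.resize(s[180:290,270:420],None,fx=5,fy=5,interpolation=cv2.INTER_CUBIC))
E
```

```text
17.0 [456.1 -10.8 150.1] [-3.1287 -0.7872 -0.0885] [-0.226  0.641  2.258  2.929  0.549 -1.486] [-4.1 -2.3 -4.6] 39.70776259376657
now front x,y,gz 5.4 -48.2 37.9 F [-4.1 -2.3 -4.6] F_sx -3.88 F_sy -2.62
-30,-40,38 tool mm [-24.93  -8.1  -25.11] q [-0.22  0.63  2.35  2.97  0.63 -1.52] err 0.0
bar in (mm) per strip [(np.float64(6.5), np.float64(42.9)), (np.float64(6.6), np.float64(5.6)), (np.float64(6.6), np.float64(2.4)), (np.float64(6.4), np.float64(4.1))]
```

View pics/sc17.png

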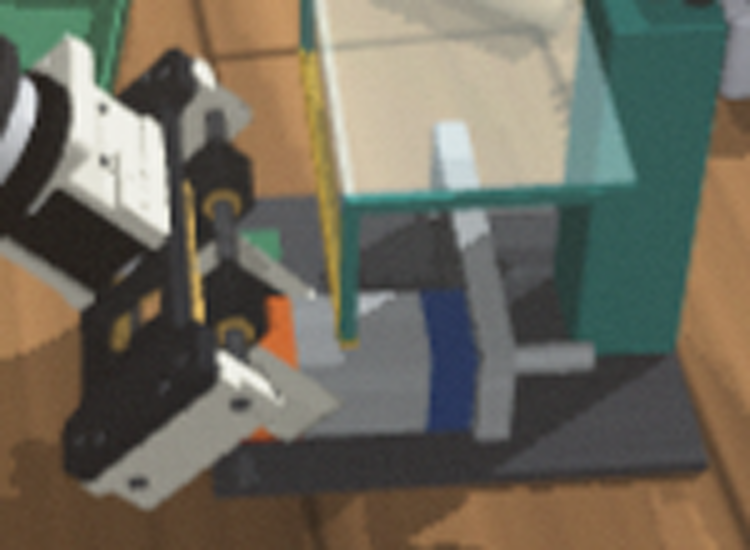

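```bash
python3 go.py 73 -20,-45,38 -112,0,38 -112,0,26.8
```

```text
now front x,y,gz 5.4 -48.2 37.9 F [-4.1 -2.3 -4.6] F_sx -3.88 F_sy -2.62
-20,-45,38 tool mm [-17.83  -3.12 -18.05] q [-0.23  0.63  2.33  2.95  0.61 -1.51] err 0.0
-112,0,38 tool mm [-65.3  -44.77 -64.97] q [-0.09  0.65  2.55  3.12  0.85 -1.56] err 0.0
-112,0,26.8 tool mm [-7.93  0.1   7.9 ] q [-0.09  0.7   2.55  3.12  0.9  -1.56] err 0.0
```

Emit:
play_rows(
  commands=[
    {"offset": [-0.009,-0.0016,-0.009],"twist": 0},
    {"offset": [-0.009,-0.0016,-0.009],"twist": 0},
    {"offset": [-0.0218,-0.0149,-0.0217],"twist": 0},
    {"offset": [-0.0218,-0.0149,-0.0217],"twist": 0},
    {"offset": [-0.0218,-0.0149,-0.0217],"twist": 0},
  ],
)

```text
time: 17.5
tool_pos: [342.8, 46.6, 150.8]
tcp_rot: [-3.13, -0.793, -0.086]
contact_force: [-0.3, 1.1, -3.7]
grip_width: 40.1
```

Emit:
play_rows(
  commands=[
    {"offset": [-0.004,0,0.004],"twist": 0},
    {"offset": [-0.0025,0,0.0025],"twist": 0},
    {"offset": [0,0,0],"twist": 0},
  ],
)

```text
time: 17.8
tool_pos: [344.1, 46.1, 140.6]
tcp_rot: [-3.129, -0.791, -0.087]
contact_force: [-0.2, -0.2, -2.9]
grip_width: 40.3
```

```bash
python3 go.py 73 -112,0,26.8
```

```text
now front x,y,gz -110.2 -0.0 28.8 F [-0.2 -0.2 -2.9] F_sx -0.2 F_sy -0.23
-112,0,26.8 tool mm [-2.68  0.    0.18] q [-0.1   0.7   2.56  3.12  0.91 -1.56] err 0.0
```

Lower 2 mm more, release, then rise.

Emit:
play_rows(
  commands=[
    {"offset": [-0.0015,0,0.0013],"twist": 0},
    {"offset": [0,0,0],"twist": 0},
  ],
)

```text
time: 18.0
tool_pos: [343.5, 45.9, 139.0]
tcp_rot: [-3.129, -0.791, -0.088]
contact_force: [1.3, -0.7, -1.9]
grip_width: 39.7
```

Emit:
play_rows(
  commands=[
    {"offset": [0,0,0],"twist": 0},
    {"offset": [0,0,0],"twist": 0},
    {"offset": [0,0,0],"twist": 0},
    {"offset": [0,0,0],"twist": 0},
  ],
  jaw=0,
)

```text
time: 18.4
tool_pos: [342.6, 46.1, 139.1]
tcp_rot: [-3.129, -0.789, -0.087]
contact_force: [-0.2, -0.0, 0.0]
grip_width: 67.4
```

```bash
python3 go.py 73; python3 lean.py
```

```text
now front x,y,gz -112.0 -0.1 27.1 F [-0.2 -0.   0. ] F_sx -0.22 F_sy -0.02
tool [342.627  46.128 139.094] lean 45.19940183494966 az -4.000388515850959
[[ 0.702 -0.078  0.708]
 [-0.062 -0.997 -0.05 ]
 [ 0.71  -0.009 -0.705]]
grasp [455.173  38.257  27.056] [-0.097  0.701  2.554  3.117  0.903 -1.562]
```

```bash
cat > sim2.py <<'E'
from path import *
def simrows(q,rows,w=395,verbose=True):
    """rows: world displacement per row (mm); LS w/ orientation weight, rebasing each row"""
    for d in rows:
        P,R=FK(q);q2,r=IK(P+np.array(d,float),R,q,wt=w); q=q2
        P,R=FK(q);a=R[:,2]
        if verbose: print(P.round(0),"lean",np.degrees(np.arccos(-a[2])).round(1),"az",np.degrees(np.arctan2(a[1],a[0])).round(0),"tip",(P+178*a).round(0),q,np.abs(r).max().round(1))
    return q
E
python3 - <<'E'
from sim2 import *
from h import status,tool
q=status.get_obs()['joint_positions']
P,R=tool()
# rise and reverse path
ok,q=sim(q,R,[(343,46,230),(370,-230,260),(600,-230,420),(600,0,420)])
W=[(-40,2,0)]*5+[(-35,2,-30)]*12+[(-40,0,0)]*3
simrows(q,W)
E
```

```text
[343.  46. 230.] [-0.1   0.32  2.49  3.1   0.46 -1.54] minj5 0.46 maxdq@.5m/s 2.51
[ 370. -230.  260.] [-0.91  0.34  2.21  1.57  0.56 -0.66] minj5 0.45 maxdq@.5m/s 3.47
[ 600. -230.  420.] [-0.56  0.41  1.5   0.63  0.6   0.68] minj5 0.49 maxdq@.5m/s 3.47
[600.   0. 420.] [-0.14  0.32  1.63  0.12  0.4   1.42] minj5 0.4 maxdq@.5m/s 3.47
[560.   2. 420.] lean 45.2 az -4.0 tip [686.  -7. 295.] [-0.15  0.25  1.73  0.15  0.37  1.39] 0.0
[520.   4. 420.] lean 45.2 az -4.0 tip [646.  -5. 295.] [-0.16  0.18  1.83  0.18  0.35  1.36] 0.0
[480.   6. 420.] lean 45.2 az -4.0 tip [606.  -3. 295.] [-0.17  0.1   1.92  0.21  0.34  1.32] 0.0
[440.   8. 420.] lean 45.2 az -4.0 tip [566.  -1. 295.] [-0.18  0.03  2.01  0.24  0.33  1.27] 0.0
[400.  10. 420.] lean 45.2 az -4.0 tip [526.   1. 295.] [-0.2  -0.06  2.09  0.28  0.34  1.23] 0.0
[364.  11. 393.] lean 44.8 az -4.0 tip [490.   3. 267.] [-0.23 -0.09  2.2   0.42  0.28  1.06] 3.0
[326.   7. 371.] lean 44.0 az -2.0 tip [450.   2. 243.] [-0.29 -0.14  2.31  0.68  0.28  0.76] 7.9
[289.   5. 344.] lean 43.8 az -1.0 tip [413.   2. 215.] [-0.37 -0.17  2.43  1
[... 506 characters left out ...]
7] 34.0
[148.  39. 297.] lean 36.8 az -3.0 tip [255.  33. 154.] [-0.76 -0.61  2.7   0.69  0.66  0.41] 33.6
[124.  57. 296.] lean 35.5 az -5.0 tip [227.  48. 151.] [-0.58 -0.69  2.7   0.49  0.63  0.75] 28.9
[ 90.  69. 294.] lean 34.7 az -6.0 tip [191.  59. 148.] [-0.31 -0.77  2.7   0.21  0.63  1.21] 28.3
[ 56.  67. 293.] lean 33.8 az -5.0 tip [155.  58. 145.] [ 0.11 -0.77  2.7  -0.19  0.64  1.88] 28.8
[ 27.  53. 292.] lean 33.3 az -4.0 tip [125.  46. 143.] [ 0.52 -0.77  2.7  -0.46  0.77  2.43] 13.3
[ 10.  38. 291.] lean 32.3 az -3.0 tip [105.  34. 140.] [ 0.81 -0.77  2.7  -0.54  0.9   2.74] 23.1
[  1.  26. 289.] lean 30.9 az -2.0 tip [ 92.  24. 136.] [ 1.01 -0.77  2.7  -0.56  1.    2.92] 30.3
```

```bash
python3 - <<'E'
from sim2 import *
from h import status,tool
q=status.get_obs()['joint_positions']
P,R=tool()
ok,q=sim(q,R,[(343,46,230),(370,-230,260),(600,-230,420),(600,34,420)],verbose=False)
print(q)
def run(q,tgt,n,verbose=True):
    for i in range(n):
        P,R=FK(q);d=np.array(tgt)-P; d[1]=(76.+np.tan(-.07)*P[0]-P[1])
        # steer on j4 : 
        d[1]+= -120*q[3]*0
        s=np.linalg.norm(d); 
        if s>45:d*=45/s
        q=simrows(q,[d],verbose=verbose)
    return q
run(q,(200,60,190),24)
E
```

```text
[-0.07  0.32  1.63  0.    0.4   1.58]
[561.  34. 398.] lean 45.2 az -4.0 tip [687.  25. 272.] [-0.08  0.28  1.76  0.01  0.31  1.56] 0.0
[524.  34. 383.] lean 43.8 az -4.0 tip [647.  26. 255.] [-0.08  0.23  1.86  0.03  0.28  1.54] 9.8
[488.  35. 373.] lean 41.6 az -4.0 tip [606.  27. 240.] [-0.09  0.19  1.95  0.06  0.28  1.51] 14.9
[452.  35. 363.] lean 39.5 az -3.0 tip [565.  28. 225.] [-0.1   0.14  2.03  0.09  0.28  1.47] 14.5
[416.  35. 351.] lean 37.4 az -3.0 tip [524.  29. 210.] [-0.11  0.09  2.12  0.14  0.28  1.42] 14.2
[380.  35. 339.] lean 35.4 az -2.0 tip [483.  31. 194.] [-0.13  0.05  2.2   0.2   0.28  1.34] 15.0
[345.  34. 327.] lean 33.5 az -1.0 tip [444.  33. 178.] [-0.16  0.01  2.28  0.29  0.28  1.23] 15.8
[311.  32. 312.] lean 31.9 az 2.0 tip [405.  35. 161.] [-0.2  -0.03  2.37  0.44  0.28  1.05] 16.3
[278.  30. 295.] lean 30.7 az 5.0 tip [369.  37. 142.] [-0.26 -0.05  2.46  0.66  0.28  0.77] 15.7
[247.  27. 271.] lean 30.6 az 9.0 tip [336.  40. 117.] [-0.35 -0.04  2.57  1.08  0.28  0.26] 11.8
[225.  41. 232.] lean 30.8 az 9.0 tip [315.  54.  79.] [-0.32  0.11  2.7   2.
[... 593 characters left out ...]
28 -1.34] 19.5
[219.  68. 193.] lean 23.3 az 5.0 tip [289.  74.  30.] [-0.08  0.31  2.7   2.91  0.28 -1.36] 19.1
[219.  68. 192.] lean 22.9 az 4.0 tip [288.  73.  28.] [-0.08  0.32  2.7   2.93  0.28 -1.38] 18.7
[218.  68. 190.] lean 22.6 az 3.0 tip [287.  72.  26.] [-0.07  0.33  2.7   2.96  0.28 -1.4 ] 18.4
[218.  68. 190.] lean 22.4 az 3.0 tip [286.  71.  25.] [-0.07  0.33  2.7   2.99  0.28 -1.42] 18.0
[218.  68. 189.] lean 22.2 az 2.0 tip [285.  70.  24.] [-0.06  0.33  2.7   3.01  0.28 -1.44] 17.7
[217.  68. 188.] lean 22.1 az 1.0 tip [284.  69.  24.] [-0.06  0.34  2.7   3.04  0.28 -1.47] 17.3
[217.  68. 188.] lean 22.0 az 0.0 tip [284.  68.  23.] [-0.05  0.34  2.7   3.07  0.28 -1.49] 17.0
```

```bash
cat > unl.py <<'E'
from sim2 import *
def ctrl(q,tgt,k,step=45):
    P,R=FK(q);a=R[:,2];az=np.arctan2(a[1],a[0])
    j1=az+k*(az-q[0])  # want disk to be past the tool azimuth
    # y for arm plane at j1 with same x
    y=P[0]*np.tan(j1)+76/np.cos(j1)
    d=np.array(tgt,float)-P;d[1]=0;s=np.hypot(d[0],d[2]);d*=min(1,step/max(s,1e-6))
    d[1]=np.clip(y+d[0]*np.tan(j1)-P[1],-30,30)
    return d
E
python3 - <<'E'
from unl import *
from h import status,tool
q0=status.get_obs()['joint_positions']
P,R=tool()
ok,q0=sim(q0,R,[(343,46,230),(370,-230,260),(600,-230,420),(600,34,420)],verbose=False)
for k in (0,1,2,3):
    q=q0.copy();rows=[]
    for i in range(30):
        d=ctrl(q,(190,60,200) ,k);q=simrows(q,[d],verbose=(k==1))
    P,R=FK(q);print(k,P,np.degrees(np.arccos(-R[2,2])),q)
E
```

```text
0 [190.57  53.26 202.56] 2.016263776820271 [-0.12  0.21  2.62 -0.    0.28  1.53]
[560.  37. 399.] lean 45.2 az -4.0 tip [686.  28. 273.] [-0.07  0.28  1.76 -0.    0.31  1.58] 0.0
[522.  40. 385.] lean 43.9 az -4.0 tip [646.  31. 256.] [-0.07  0.23  1.87 -0.    0.28  1.58] 8.8
[485.  42. 375.] lean 41.8 az -4.0 tip [604.  34. 243.] [-0.07  0.18  1.95 -0.    0.28  1.59] 14.4
[448.  44. 365.] lean 39.8 az -4.0 tip [562.  36. 229.] [-0.07  0.13  2.04  0.    0.28  1.58] 14.1
[412.  47. 355.] lean 37.8 az -4.0 tip [520.  39. 214.] [-0.07  0.08  2.12 -0.01  0.28  1.59] 13.8
[375.  48. 344.] lean 35.8 az -4.0 tip [479.  41. 200.] [-0.08  0.04  2.2   0.01  0.28  1.57] 14.8
[340.  53. 332.] lean 33.8 az -4.0 tip [439.  46. 184.] [-0.07 -0.01  2.28 -0.01  0.28  1.6 ] 16.0
[305.  52. 320.] lean 31.8 az -4.0 tip [399.  45. 169.] [-0.08 -0.05  2.35  0.03  0.28  1.55] 17.7
[272.  61. 308.] lean 29.8 az -4.0 tip [361.  54. 153.] [-0.05 -0.08  2.42 -0.04  0.28  1.64] 20.1
[242.  50. 295.] lean 27.8 az -3.0 tip [325.  45. 137.] [-0.13 -0.12  2.5   0.13  0.28  1.41] 22.6
[217.  84. 282.] lean 25.6 az -
[... 1480 characters left out ...]
 tip [200.  26.  29.] [-0.26  0.18  2.63  0.01  0.28  1.38] 6.5
[191.  55. 204.] lean 2.6 az -12.0 tip [199.  54.  26.] [-0.11  0.2   2.62 -0.02  0.28  1.56] 4.3
[191.  26. 205.] lean 2.3 az -12.0 tip [198.  24.  27.] [-0.28  0.19  2.63  0.01  0.28  1.37] 4.7
[191.  52. 203.] lean 2.1 az -12.0 tip [197.  50.  25.] [-0.13  0.21  2.62 -0.01  0.28  1.54] 2.9
[191.  22. 203.] lean 1.9 az -12.0 tip [196.  21.  26.] [-0.29  0.2   2.63  0.01  0.28  1.35] 3.5
1 [190.75  21.92 203.47] 1.8866305138572903 [-0.29  0.2   2.63  0.01  0.28  1.35]
2 [190.74  50.37 203.44] 2.2383346172392815 [-0.14  0.2   2.62  0.01  0.28  1.5 ]
3 [190.26  85.22 201.16] 2.387721698064184 [ 0.05  0.23  2.59 -0.02  0.28  1.71]
```

```bash
python3 - <<'E'
from unl import *
from h import status,tool
q0=status.get_obs()['joint_positions']
P,R=tool()
ok,q0=sim(q0,R,[(343,46,230),(370,-230,260),(600,-230,420),(600,34,420)],verbose=False)
for tg in ((300,60,185),(280,60,185),(250,60,185),(280,0,170)):
    q=q0.copy()
    for i in range(34):
        d=ctrl(q,tg,0);q=simrows(q,[d],verbose=False)
        if i in(15,20,25,33): P,R=FK(q);print(tg,i,P,"lean",np.degrees(np.arccos(-R[2,2])),"tipz",P[2]+178*R[2,2],q)
E
```

```text
(300, 60, 185) 15 [303.12  30.97 193.49] lean 7.279626465284062 tipz 16.921062038173346 [-0.15  0.34  2.39 -0.    0.28  1.51]
(300, 60, 185) 20 [300.42  25.06 186.07] lean 5.6592142208471605 tipz 8.938434912679611 [-0.17  0.37  2.4  -0.    0.28  1.49]
(300, 60, 185) 25 [300.05  24.22 185.14] lean 5.452122245139347 tipz 7.943072126071229 [-0.17  0.37  2.4  -0.    0.28  1.48]
(300, 60, 185) 33 [300.    24.1  185.01] lean 5.4226336271205176 tipz 7.801804447538586 [-0.18  0.37  2.4  -0.    0.28  1.48]
(280, 60, 185) 15 [284.25  34.42 197.84] lean 6.879802649083313 tipz 21.12167911573144 [-0.15  0.31  2.43 -0.01  0.28  1.52]
(280, 60, 185) 20 [280.75  24.23 187.01] lean 4.37284591717964 tipz 9.52552211139411 [-0.19  0.35  2.44 -0.    0.28  1.47]
(280, 60, 185) 25 [280.12  22.15 185.32] lean 3.973046629976193 tipz 7.7515918522684615 [-0.19  0.35  2.44 -0.    0.28  1.46]
(280, 60, 185) 33 [280.01  21.75 185.02] lean 3.9000149211266635 tipz 7.429837452166055 [-0.2   0.35  2.44 -0.    0.28  1.46]
(250, 60, 185) 15 [255.82  43.57 207.27] lean 7.193694152253966 tipz 30.6699378704312 [-0.13  0.2
[... 202 characters left out ...]
563505177292629 tipz 8.169601315174276 [-0.25  0.33  2.5  -0.    0.28  1.41]
(250, 60, 185) 33 [250.04  11.22 185.1 ] lean 1.489934043463606 tipz 7.163716580498601 [-0.26  0.33  2.5  -0.    0.28  1.39]
(280, 0, 170) 15 [286.5   27.84 187.15] lean 4.865855755372291 tipz 9.79206066905897 [-0.17  0.35  2.43 -0.01  0.28  1.5 ]
(280, 0, 170) 20 [281.15  -0.17 172.61] lean 1.464246479687934 tipz -5.330571179002106 [-0.27  0.4   2.44 -0.    0.28  1.39]
(280, 0, 170) 25 [280.17 -10.3  170.37] lean 0.9553378323956433 tipz -7.607242770757836 [-0.31  0.41  2.44 -0.    0.28  1.35]
(280, 0, 170) 33 [280.01 -12.37 170.01] lean 0.879415282022512 tipz -7.965095604748626 [-0.32  0.41  2.44 -0.    0.28  1.34]
```

Emit:
play_rows(
  commands=[
    {"offset": [0.012,0,-0.012],"twist": 0},
    {"offset": [0.026,0,-0.026],"twist": 0},
    {"offset": [0.027,0,-0.026],"twist": 0},
    {"offset": [0.0072,0.034,0.0015],"twist": 0},
    {"offset": [0.0072,0.034,0.0015],"twist": 0},
  ],
)

```text
time: 18.9
tool_pos: [349.8, -19.5, 239.3]
tcp_rot: [-3.131, -0.794, -0.081]
contact_force: [1.7, -0.5, 0.2]
grip_width: 91.7
```

Emit:
play_rows(
  commands=[
    {"offset": [0.0072,0.034,0.0015],"twist": 0},
    {"offset": [0.0072,0.034,0.0015],"twist": 0},
    {"offset": [0.0072,0.034,0.0015],"twist": 0},
    {"offset": [0.0072,0.034,0.0015],"twist": 0},
    {"offset": [0.0072,0.034,0.0015],"twist": 0},
  ],
)

```text
time: 19.4
tool_pos: [366.6, -192.2, 256.1]
tcp_rot: [-3.128, -0.788, -0.088]
contact_force: [0.2, 0.8, 0.1]
grip_width: 91.8
```

```bash
python3 lean.py;python3 cap.py 18 side top
```

```text
tool [ 366.6   -192.171  256.12 ] lean 45.178226191389356 az -3.976666658851101
[[ 0.702 -0.079  0.708]
 [-0.062 -0.997 -0.049]
 [ 0.709 -0.009 -0.705]]
grasp [ 479.108 -199.993  144.04 ] [-0.843  0.32   2.276  1.707  0.524 -0.747]
19.5 [ 367.6 -194.6  256.7] [-3.1327 -0.7912 -0.0889] [-0.845  0.321  2.272  1.711  0.522 -0.749] [ 1.1  0.8 -0.2] 92.01236252059881
```

Emit:
play_rows(
  commands=[
    {"offset": [0.04,0.0023,0.0073],"twist": 0},
    {"offset": [0.04,0.0023,0.0073],"twist": 0},
    {"offset": [0.04,0.0023,0.0073],"twist": 0},
    {"offset": [0.04,0.0023,0.0073],"twist": 0},
    {"offset": [0.04,0.0023,0.0073],"twist": 0},
  ],
)

```text
time: 20.0
tool_pos: [524.9, -213.9, 366.1]
tcp_rot: [-3.125, -0.787, -0.087]
contact_force: [0.6, 1.0, -0.4]
grip_width: 91.9
```

Emit:
play_rows(
  commands=[
    {"offset": [0.04,0.0023,0.0073],"twist": 0},
    {"offset": [0.04,0.0023,0.0073],"twist": 0},
    {"offset": [-0.0027,-0.04,-0.0022],"twist": 0},
    {"offset": [-0.0027,-0.044,-0.0022],"twist": 0},
    {"offset": [-0.0027,-0.044,-0.0022],"twist": 0},
  ],
)

```text
time: 20.5
tool_pos: [589.1, -94.7, 411.2]
tcp_rot: [-3.124, -0.786, -0.088]
contact_force: [0.7, -0.1, -0.5]
grip_width: 91.5
```

```bash
python3 lean.py
```

```text
tool [589.106 -94.687 411.162] lean 45.05493231610259 az -3.6425468690356166
[[ 0.704 -0.076  0.706]
 [-0.062 -0.997 -0.045]
 [ 0.708 -0.012 -0.706]]
grasp [ 701.416 -101.837  298.84 ] [-0.332  0.325  1.651  0.459  0.438  0.974]
```

View pics/top18.png

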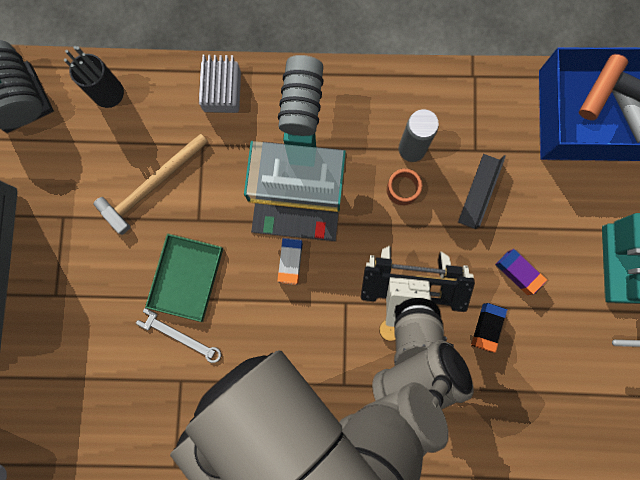

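Emit:
play_rows(
  commands=[
    {"offset": [-0.0027,-0.044,-0.002],"twist": 0},
    {"offset": [-0.0027,-0.044,-0.002],"twist": 0},
    {"offset": [-0.0027,-0.044,-0.002],"twist": 0},
    {"offset": [0,0,0],"twist": 0},
  ],
)

```text
time: 20.9
tool_pos: [588.6, 40.1, 411.3]
tcp_rot: [-3.125, -0.786, -0.082]
contact_force: [-0.5, -0.3, 0.4]
grip_width: 91.8
```

```bash
cat > plan.py <<'E'
# predicted next 5 rows of the pull-in (world d -> tool offsets, mm)
import sys
from unl import *
from h import status,tool
np.set_printoptions(precision=1,suppress=True)
q=np.clip(status.get_obs()['joint_positions'],LO+1e-3,HI-1e-3);P,R=tool();a=R[:,2]
print("now",P,"lean",np.degrees(np.arccos(-a[2])),"az",np.degrees(np.arctan2(a[1],a[0])),"j",q.round(2),"tip",P+178*a)
tg=[float(v) for v in sys.argv[1].split(",")];n=int(sys.argv[2])
for i in range(n):
    P,R=FK(q);d=ctrl(q,tg,0);print("row",R.T@d);q=simrows(q,[d])
E
python3 plan.py 280,60,185 5
```

```text
now [588.6  40.1 411.3] lean 45.02821424925648 az -3.323368526628287 j [-0.1  0.3  1.7  0.   0.4  1.6] tip [714.3  32.8 285.5]
row [-44.6  -1.5  -7. ]
[553.  44. 385.] lean 44.9 az -3.0 tip [679.  37. 259.] [-0.1  0.3  1.8 -0.   0.3  1.6] 0.6
row [-44.5   0.8  -6.8]
[520.  47. 373.] lean 42.5 az -3.0 tip [640.  39. 241.] [-0.1  0.2  1.9 -0.   0.3  1.6] 17.1
row [-44.8   2.2  -3.5]
[488.  48. 360.] lean 40.0 az -3.0 tip [602.  41. 224.] [-0.1  0.2  2.  -0.   0.3  1.6] 17.1
row [-45.    2.1   0.1]
[456.  49. 347.] lean 37.5 az -4.0 tip [565.  42. 206.] [-0.1  0.2  2.  -0.   0.3  1.6] 17.2
row [-44.8   2.    4. ]
[426.  50. 333.] lean 34.9 az -4.0 tip [528.  44. 187.] [-0.1  0.2  2.1 -0.   0.3  1.6] 17.4
```

Emit:
play_rows(
  commands=[
    {"offset": [-0.03,-0.001,-0.005],"twist": 0},
    {"offset": [-0.03,0,-0.005],"twist": 0},
    {"offset": [-0.04,0.001,-0.004],"twist": 0},
    {"offset": [-0.045,0.002,-0.002],"twist": 0},
  ],
)

```text
time: 21.3
tool_pos: [490.9, 43.3, 369.2]
tcp_rot: [-3.13, -0.717, -0.085]
contact_force: [1.0, 0.2, 0.2]
grip_width: 91.8
```

```bash
python3 plan.py 280,60,185 5; python3 -c "
from plant import status;print(status.get_obs()['joint_positions'])"
```

```text
now [490.9  43.3 369.2] lean 41.06148170091411 az -3.8455327883947947 j [-0.1  0.2  1.9  0.   0.3  1.6] tip [607.5  35.4 235. ]
row [-45.1   0.3  -0. ]
[460.  46. 355.] lean 38.6 az -4.0 tip [571.  38. 216.] [-0.1  0.2  2.  -0.   0.3  1.6] 16.8
row [-44.8   1.8   3.7]
[430.  47. 341.] lean 36.1 az -4.0 tip [534.  40. 197.] [-0.1  0.1  2.1 -0.   0.3  1.6] 17.5
row [-44.3   1.8   7.9]
[401.  49. 327.] lean 33.5 az -4.0 tip [499.  42. 178.] [-0.1  0.1  2.2 -0.   0.3  1.6] 18.3
row [-43.2   1.7  12.5]
[374.  50. 313.] lean 30.8 az -4.0 tip [465.  43. 160.] [-0.1  0.1  2.2 -0.   0.3  1.6] 20.0
row [-41.4   1.7  17.5]
[349.  51. 298.] lean 28.1 az -4.0 tip [433.  45. 141.] [-0.1  0.1  2.3 -0.   0.3  1.6] 22.0
[-6.78525945e-02  1.99847254e-01  1.94171531e+00  1.72768273e-03
  2.83372571e-01  1.58230499e+00]
```

Model matches the real behaviour (j5 = 0.283, aligned). Continue.

Emit:
play_rows(
  commands=[
    {"offset": [-0.045,0.0005,0],"twist": 0},
    {"offset": [-0.045,0.0018,0.004],"twist": 0},
    {"offset": [-0.044,0.0018,0.008],"twist": 0},
    {"offset": [-0.043,0.0017,0.0125],"twist": 0},
  ],
)

```text
time: 21.7
tool_pos: [393.1, 50.4, 333.7]
tcp_rot: [-3.136, -0.598, -0.084]
contact_force: [-0.0, 0.1, 0.6]
grip_width: 92.0
```

```bash
python3 plan.py 280,60,185 5; python3 -c "
from plant import status;print(status.get_obs()['joint_positions'])"
```

```text
now [393.1  50.4 333.7] lean 34.23619238333037 az -4.268512420341319 j [-0.1  0.1  2.2 -0.   0.3  1.6] tip [492.9  43.  186.5]
row [-42.5   3.5  14.3]
[368.  49. 318.] lean 31.6 az -4.0 tip [461.  42. 166.] [-0.1  0.1  2.2 -0.   0.3  1.6] 20.1
row [-40.8   1.3  19. ]
[345.  51. 303.] lean 28.8 az -4.0 tip [430.  44. 147.] [-0.1  0.1  2.3 -0.   0.3  1.6] 22.6
row [-37.9   1.4  24.2]
[325.  52. 288.] lean 26.0 az -5.0 tip [403.  45. 128.] [-0.1  0.1  2.3 -0.   0.3  1.6] 24.7
row [-34.2   1.6  29.3]
[310.  52. 274.] lean 23.0 az -5.0 tip [379.  46. 110.] [-0.1  0.1  2.4 -0.   0.3  1.6] 26.7
row [-29.7   2.1  33.8]
[299.  52. 259.] lean 20.0 az -5.0 tip [359.  47.  92.] [-0.1  0.1  2.4 -0.   0.3  1.6] 28.3
[-0.06430918  0.09289404  2.16763731 -0.02048985  0.28360757  1.60701534]
```

Emit:
play_rows(
  commands=[
    {"offset": [-0.0425,0.0035,0.0145],"twist": 0},
    {"offset": [-0.041,0.0015,0.019],"twist": 0},
    {"offset": [-0.038,0.0015,0.024],"twist": 0},
    {"offset": [-0.034,0.0015,0.029],"twist": 0},
  ],
)

```text
time: 22.1
tool_pos: [330.9, 51.9, 294.5]
tcp_rot: [-3.141, -0.471, -0.084]
contact_force: [0.1, -0.4, -0.0]
grip_width: 91.7
```

```bash
python3 plan.py 280,60,187 5; python3 -c "
from plant import status;print(status.get_obs()['joint_positions'])"
```

```text
now [330.9  51.9 294.5] lean 26.987058520432612 az -4.745275923455771 j [-0.1  0.1  2.3 -0.   0.3  1.6] tip [411.3  45.2 135.9]
row [-35.5   2.8  27.5]
[314.  51. 279.] lean 24.1 az -5.0 tip [386.  45. 117.] [-0.1  0.1  2.4 -0.   0.3  1.6] 25.5
row [-31.3   1.7  32.3]
[301.  51. 265.] lean 21.1 az -5.0 tip [365.  46.  99.] [-0.1  0.1  2.4 -0.   0.3  1.6] 27.8
row [-26.6   2.4  36.2]
[294.  51. 251.] lean 18.1 az -6.0 tip [349.  46.  81.] [-0.1  0.1  2.4 -0.   0.3  1.6] 29.0
row [-22.4   3.4  39. ]
[290.  50. 236.] lean 15.0 az -6.0 tip [336.  45.  64.] [-0.1  0.2  2.4 -0.   0.3  1.6] 29.5
row [-19.6   4.7  40.5]
[288.  47. 221.] lean 12.0 az -7.0 tip [325.  43.  47.] [-0.1  0.2  2.4 -0.   0.3  1.6] 29.5
[-0.07243542  0.07226278  2.31484071 -0.01684655  0.28353605  1.59741608]
```

Emit:
play_rows(
  commands=[
    {"offset": [-0.0355,0.003,0.0275],"twist": 0},
    {"offset": [-0.0313,0.002,0.032],"twist": 0},
    {"offset": [-0.0266,0.0025,0.036],"twist": 0},
    {"offset": [-0.0224,0.0035,0.039],"twist": 0},
  ],
)

```text
time: 22.5
tool_pos: [314.5, 47.5, 255.6]
tcp_rot: [3.137, -0.34, -0.084]
contact_force: [-0.2, 0.7, 0.8]
grip_width: 91.9
```

```bash
python3 plan.py 280,60,187 6; python3 -c "
from plant import status;print(status.get_obs()['joint_positions'])"
```

```text
now [314.5  47.5 255.6] lean 19.505224916091667 az -5.54017441170593 j [-0.1  0.2  2.4 -0.   0.3  1.6] tip [373.7  41.7  87.8]
row [-32.5   0.8  31.1]
[299.  49. 242.] lean 16.6 az -6.0 tip [350.  44.  72.] [-0.1  0.2  2.4 -0.   0.3  1.6] 27.0
row [-26.    3.7  36.6]
[291.  48. 229.] lean 13.6 az -7.0 tip [332.  43.  56.] [-0.1  0.2  2.4 -0.   0.3  1.6] 29.0
row [-19.8   5.3  38.2]
[287.  45. 215.] lean 10.7 az -8.0 tip [320.  40.  40.] [-0.1  0.3  2.4 -0.   0.3  1.6] 28.2
row [-12.    7.   26.5]
[286.  39. 206.] lean 8.7 az -9.0 tip [312.  35.  30.] [-0.1  0.3  2.4 -0.   0.3  1.5] 19.1
row [-8.1  5.1 18.1]
[284.  35. 200.] lean 7.3 az -9.0 tip [307.  31.  23.] [-0.1  0.3  2.4 -0.   0.3  1.5] 13.0
row [-5.5  3.8 12.5]
[283.  32. 196.] lean 6.4 az -10.0 tip [303.  29.  19.] [-0.2  0.3  2.4 -0.   0.3  1.5] 8.9
[-0.09210468  0.15515874  2.36304407 -0.00548856  0.2829668   1.56879112]
```

Emit:
play_rows(
  commands=[
    {"offset": [-0.0325,0.001,0.031],"twist": 0},
    {"offset": [-0.026,0.0035,0.0365],"twist": 0},
    {"offset": [-0.02,0.005,0.038],"twist": 0},
    {"offset": [-0.016,0.005,0.03],"twist": 0},
  ],
)

```text
time: 22.9
tool_pos: [306.3, 41.4, 221.0]
tcp_rot: [3.132, -0.219, -0.085]
contact_force: [0.2, -0.0, -0.1]
grip_width: 91.6
```

```bash
python3 plan.py 275,60,186 5; python3 -c "
from plant import status;print(status.get_obs()['joint_positions'])"
```

```text
now [306.3  41.4 221. ] lean 12.561755311721603 az -7.4764793350518595 j [-0.1  0.2  2.4 -0.   0.3  1.6] tip [344.7  36.4  47.2]
row [-36.5   2.9  26.2]
[283.  42. 213.] lean 9.9 az -8.0 tip [313.  37.  38.] [-0.1  0.3  2.4 -0.   0.3  1.6] 25.7
row [-12.    6.2  25.3]
[281.  37. 205.] lean 8.0 az -9.0 tip [305.  33.  28.] [-0.1  0.3  2.4 -0.   0.3  1.5] 18.6
row [-7.7  5.1 17.7]
[279.  33. 199.] lean 6.7 az -10.0 tip [300.  29.  22.] [-0.2  0.3  2.4 -0.   0.3  1.5] 12.8
row [-5.3  3.9 12.3]
[278.  29. 195.] lean 5.8 az -10.0 tip [296.  26.  18.] [-0.2  0.3  2.4 -0.   0.3  1.5] 8.9
row [-3.6  2.9  8.6]
[277.  27. 192.] lean 5.2 az -11.0 tip [293.  24.  15.] [-0.2  0.3  2.4 -0.   0.3  1.5] 6.2
[-0.11372488  0.25409346  2.3854744  -0.01306457  0.2828335   1.55527167]
```

Emit:
play_rows(
  commands=[
    {"offset": [-0.0365,0.003,0.028],"twist": 0},
    {"offset": [-0.025,0.005,0.028],"twist": 0},
    {"offset": [-0.02,0.005,0.024],"twist": 0},
    {"offset": [-0.015,0.004,0.018],"twist": 0},
  ],
)

```text
time: 23.3
tool_pos: [268.6, 33.7, 206.1]
tcp_rot: [3.129, -0.129, -0.087]
contact_force: [0.2, 0.7, 0.1]
grip_width: 91.7
```

```bash
python3 plan.py 265,60,186 4; python3 -c "
from plant import status;print(status.get_obs()['joint_positions'])"
```

```text
now [268.6  33.7 206.1] lean 7.411026891729919 az -10.62209889585992 j [-0.2  0.3  2.5 -0.   0.3  1.5] tip [291.2  29.5  29.6]
row [-5.4  5.8 19.4]
[269.  28. 199.] lean 6.1 az -11.0 tip [288.  24.  22.] [-0.2  0.3  2.5 -0.   0.3  1.5] 13.2
row [-5.1  4.1 12.8]
[268.  25. 195.] lean 5.2 az -12.0 tip [284.  21.  18.] [-0.2  0.3  2.5 -0.   0.3  1.5] 9.4
row [-3.6  3.2  9.1]
[267.  22. 193.] lean 4.5 az -12.0 tip [281.  19.  15.] [-0.2  0.3  2.5 -0.   0.3  1.5] 6.7
row [-2.6  2.5  6.5]
[267.  19. 191.] lean 4.1 az -13.0 tip [279.  17.  13.] [-0.2  0.3  2.5 -0.   0.3  1.4] 4.8
[-0.15932303  0.26457967  2.46498786 -0.01205088  0.28274121  1.51023767]
```

Emit:
play_rows(
  commands=[
    {"offset": [-0.006,0.006,0.024],"twist": 0},
    {"offset": [-0.006,0.005,0.016],"twist": 0},
    {"offset": [-0.005,0.004,0.012],"twist": 0},
  ],
)

```text
time: 23.6
tool_pos: [276.8, 19.7, 194.0]
tcp_rot: [3.129, -0.091, -0.087]
contact_force: [0.1, 0.7, 0.1]
grip_width: 91.9
```

```bash
python3 lean.py; python3 - <<'E'
import cv2
a=cv2.imread("pics/top18.png"); s=cv2.imread("pics/side18.png")
cv2.imwrite("pics/tc18.png",cv2.resize(a[225:300,255:330],None,fx=8,fy=8,interpolation=cv2.INTER_CUBIC))
cv2.imwrite("pics/sc18.png",cv2.resize(s[215:270,245:325],None,fx=8,fy=8,interpolation=cv2.INTER_CUBIC))
E
```

```text
tool [276.773  19.664 194.029] lean 5.286739421188952 az -12.64647081438858
[[ 0.992 -0.088  0.09 ]
 [-0.087 -0.996 -0.02 ]
 [ 0.091  0.012 -0.996]]
grasp [291.067  16.457  35.706] [-0.207  0.318  2.449 -0.004  0.283  1.456]
```

View pics/tc18.png

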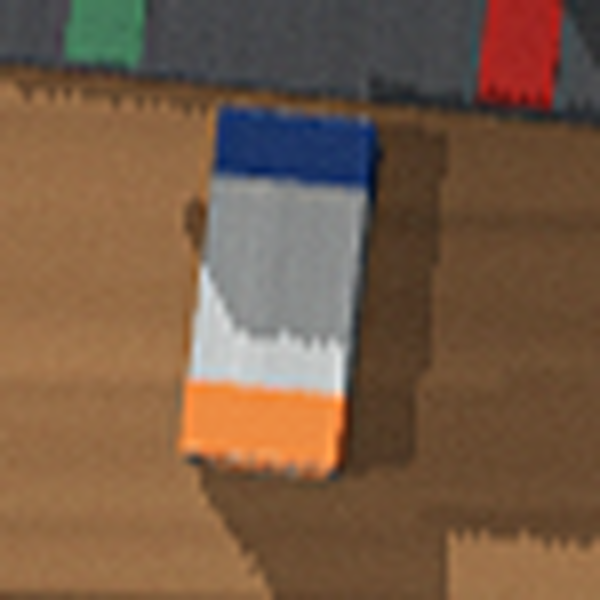

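View pics/sc18.png

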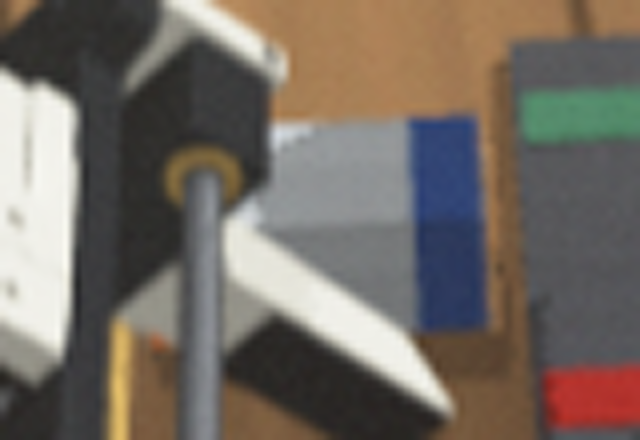

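```bash
python3 - <<'E'
from h import *; from st import *
np.set_printoptions(precision=1,suppress=True)
tt=crop((255,225),8,[(218,108),(373,119),(182,455),(335,472)])
p_=plane("top",tt,40);b=p_[:2].mean(0);o=p_[2:].mean(0);c=(b+o)/2;print(p_,c,np.degrees(np.arctan2(*(b-o)[1::-1])),np.linalg.norm(b-o),(c-O)@SX,(c-O)@SY)
P_,R=tool();g=P_+159*R[:,2];print(S(-157,0,25))
c[2]=25
up=np.array([0,0,70]);print("up",R.T@up);g2=g+up;t=c.copy();t[2]=g2[2];print("over",R.T@(t-g2));print("down",R.T@(c-t), c[2]-t[2])
q=status.get_obs()['joint_positions']
for w in(g2,t,c):
    q,r=IK(w-159*R[:,2],R,q);print(q.round(2),np.abs(r).max())
E
```

```text
[[530.3  53.1  40. ]
 [528.4  13.   40. ]
 [440.6  58.9  40. ]
 [437.2  19.7  40. ]] [484.1  36.2  40. ] -3.9740541464981654 90.68217750845255 -155.9296015905993 0.01282024164091311
[483.1  36.2  25. ]
up [  6.4   0.9 -69.7]
over [189.8 -36.7  17. ]
down [-7.4 -1.  80.4] -80.70569581366203
[-0.2  0.1  2.4 -0.   0.6  1.4] 6.821210263296962e-13
[-0.1  0.4  1.9 -0.   0.8  1.6] 7.278742623027706e-12
[-0.1  0.6  1.9 -0.   0.6  1.6] 8.526512829121202e-14
```

Emit:
play_rows(
  commands=[
    {"offset": [0.003,0.0005,-0.03],"twist": 0},
    {"offset": [0.0034,0.0004,-0.04],"twist": 0},
    {"offset": [0.047,-0.0092,0.0042],"twist": 0},
    {"offset": [0.047,-0.0092,0.0042],"twist": 0},
    {"offset": [0.047,-0.0092,0.0042],"twist": 0},
  ],
)

```text
time: 24.1
tool_pos: [421.3, 35.3, 266.0]
tcp_rot: [3.129, -0.095, -0.087]
contact_force: [-0.5, -0.2, 0.6]
grip_width: 92.0
```

Emit:
play_rows(
  commands=[
    {"offset": [0.047,-0.0092,0.0042],"twist": 0},
    {"offset": [-0.001,0,0.025],"twist": 0},
    {"offset": [0,0,0],"twist": 0},
  ],
)

```text
time: 24.4
tool_pos: [468.3, 39.7, 237.0]
tcp_rot: [3.129, -0.086, -0.087]
contact_force: [-0.9, -0.7, -0.8]
grip_width: 91.7
```

```bash
python3 lean.py 483.6 36.2 25
```

```text
tool [468.348  39.711 237.049] lean 4.966385925322197 az -13.144739062432166
[[ 0.993 -0.088  0.084]
 [-0.086 -0.996 -0.02 ]
 [ 0.086  0.012 -0.996]]
grasp [481.752  36.58   78.646] [-0.075  0.447  1.916 -0.021  0.693  1.599]
tool offset to grasp target (mm) [-2.731 -0.441 53.607]
```

Emit:
play_rows(
  commands=[
    {"offset": [-0.001,0,0.025],"twist": 0},
    {"offset": [-0.001,0,0.02],"twist": 0},
    {"offset": [-0.0005,0,0.008],"twist": 0},
    {"offset": [0,0,0],"twist": 0},
  ],
)

```text
time: 24.8
tool_pos: [469.9, 38.8, 186.2]
tcp_rot: [3.129, -0.089, -0.087]
contact_force: [0.2, 1.0, 0.3]
grip_width: 91.7
```

Emit:
play_rows(
  commands=[
    {"offset": [0,0,0],"twist": 0},
    {"offset": [0,0,0],"twist": 0},
    {"offset": [0,0,0],"twist": 0},
    {"offset": [0,0,0],"twist": 0},
    {"offset": [0,0,0],"twist": 0},
  ],
  jaw=255,
)

```text
time: 25.3
tool_pos: [470.8, 39.0, 186.9]
tcp_rot: [3.129, -0.092, -0.087]
contact_force: [-0.8, 0.1, 0.3]
grip_width: 56.2
```

Emit:
play_rows(
  commands=[
    {"offset": [0,0,0],"twist": 0},
    {"offset": [0,0,0],"twist": 0},
    {"offset": [0,0,0],"twist": 0},
    {"offset": [0,0,0],"twist": 0},
  ],
)

```text
time: 25.7
tool_pos: [470.7, 39.0, 186.7]
tcp_rot: [3.129, -0.091, -0.087]
contact_force: [-0.4, -0.2, 1.2]
grip_width: 39.7
```

Emit:
play_rows(
  commands=[
    {"offset": [0,0,-0.015],"twist": -4},
    {"offset": [0,0,-0.02],"twist": -8.5},
    {"offset": [0,0,-0.01],"twist": -8.5},
    {"offset": [0,0,0],"twist": -8.5},
    {"offset": [0,0,0],"twist": -8.5},
  ],
)

```text
time: 26.2
tool_pos: [466.4, 40.0, 231.3]
tcp_rot: [3.076, -0.064, 0.584]
contact_force: [0.2, -0.6, -4.0]
grip_width: 39.6
```

Emit:
play_rows(
  commands=[
    {"offset": [0,0,0],"twist": -8.5},
    {"offset": [0,0,0],"twist": -8.5},
    {"offset": [0,0,0],"twist": -8.5},
    {"offset": [0,0,0],"twist": -8.5},
    {"offset": [0,0,0],"twist": -8.5},
  ],
)

```text
time: 26.7
tool_pos: [466.3, 40.0, 230.8]
tcp_rot: [3.051, -0.002, 1.324]
contact_force: [1.1, 0.1, -4.1]
grip_width: 39.7
```

Emit:
play_rows(
  commands=[
    {"offset": [0,0,0],"twist": -8.5},
    {"offset": [0,0,0],"twist": -8.5},
    {"offset": [0,0,0],"twist": -8.5},
    {"offset": [0,0,0],"twist": -8.5},
    {"offset": [0,0,0],"twist": -8.5},
  ],
)

```text
time: 27.2
tool_pos: [466.3, 40.0, 230.8]
tcp_rot: [3.073, 0.059, 2.063]
contact_force: [-0.2, -0.3, -4.3]
grip_width: 39.8
```

Emit:
play_rows(
  commands=[
    {"offset": [0,0,0],"twist": -8.5},
    {"offset": [0,0,0],"twist": -8.5},
    {"offset": [0,0,0],"twist": -8.5},
    {"offset": [0,0,0],"twist": -8.5},
    {"offset": [0,0,0],"twist": -8.5},
  ],
)

```text
time: 27.7
tool_pos: [466.3, 40.0, 230.8]
tcp_rot: [3.131, 0.09, 2.807]
contact_force: [0.3, 0.3, -4.2]
grip_width: 40.3
```

```bash
python3 lean.py
```

```text
tool [466.281  39.967 230.823] lean 5.17797996858797 az -12.754088046434376
[[-0.941  0.328  0.088]
 [ 0.327  0.945 -0.02 ]
 [-0.09   0.01  -0.996]]
grasp [480.277  36.799  72.472] [-0.074  0.454  1.929 -0.021  0.67  -1.294]
```

Emit:
play_rows(
  commands=[
    {"offset": [0,0,0],"twist": -7.4},
    {"offset": [0,0,0.01],"twist": -7.4},
    {"offset": [0.0015,0,0.018],"twist": 0},
    {"offset": [0.0015,0,0.009],"twist": 0},
    {"offset": [0,0,0],"twist": 0},
  ],
)

```text
time: 28.2
tool_pos: [466.7, 39.4, 193.3]
tcp_rot: [-3.129, 0.089, 3.059]
contact_force: [0.3, 0.0, -3.9]
grip_width: 39.8
```

```bash
python3 lean.py; python3 cap.py 19 side; python3 - <<'E'
import cv2
s=cv2.imread("pics/side19.png")
cv2.imwrite("pics/sc19.png",cv2.resize(s[200:280,230:350],None,fx=6,fy=6,interpolation=cv2.INTER_CUBIC))
E
```

```text
tool [466.685  39.354 193.324] lean 5.1473405090657955 az -12.859284978031736
[[-0.993  0.083  0.087]
 [ 0.082  0.996 -0.02 ]
 [-0.089 -0.013 -0.996]]
grasp [480.592  36.18   34.965] [-0.076  0.525  1.956 -0.025  0.572 -1.544]
28.25 [466.7  39.4 193.8] [-3.129   0.0893  3.0594] [-0.076  0.524  1.955 -0.024  0.573 -1.544] [-0.4 -0.1 -3.9] 39.804807863160065
```

View pics/sc19.png

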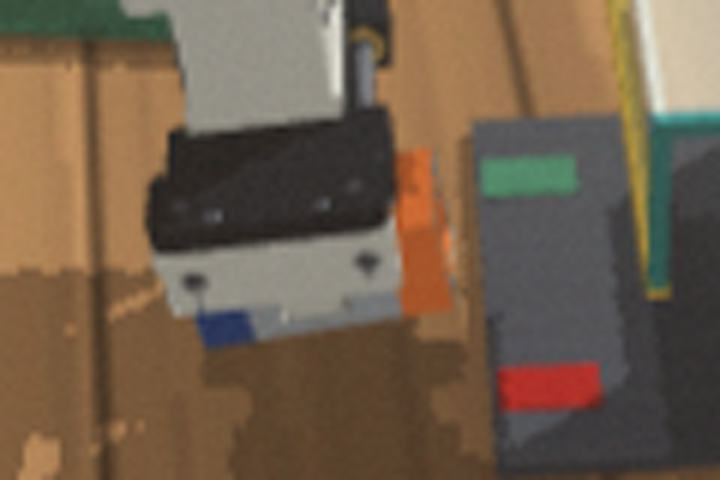

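Emit:
play_rows(
  commands=[
    {"offset": [0,0,0.002],"twist": 0},
    {"offset": [0,0,0.0015],"twist": 0},
    {"offset": [0,0,0.0015],"twist": 0},
    {"offset": [0,0,0],"twist": 0},
  ],
)

```text
time: 28.65
tool_pos: [468.1, 39.3, 190.5]
tcp_rot: [-3.129, 0.094, 3.06]
contact_force: [0.9, -0.6, 4.2]
grip_width: 39.6
```

Emit:
play_rows(
  commands=[
    {"offset": [0,0,0],"twist": 0},
    {"offset": [0,0,0],"twist": 0},
    {"offset": [0,0,0],"twist": 0},
    {"offset": [0,0,0],"twist": 0},
  ],
  jaw=0,
)

```text
time: 29.05
tool_pos: [467.4, 39.4, 189.4]
tcp_rot: [-3.129, 0.091, 3.06]
contact_force: [-0.4, 0.0, 0.0]
grip_width: 67.0
```

```bash
python3 lean.py
```

```text
tool [467.448  39.356 189.367] lean 5.284526564031982 az -12.580376134175776
[[-0.993  0.083  0.09 ]
 [ 0.081  0.996 -0.02 ]
 [-0.091 -0.013 -0.996]]
grasp [481.74   36.166  31.043] [-0.076  0.533  1.957 -0.025  0.56  -1.544]
```

```bash
python3 - <<'E'
from st import *
from h import tool
np.set_printoptions(precision=3,suppress=True)
P,R=tool()
# rows: world d, twist
rows=[((0,0,25),0),((0,0,45),0)]+[((15,-2,38),8.55)]*8+[((28,-3,5),8.55)]*8+[((28,-3,0),8.55)]*5
pos=P.copy()
for d,t in rows:
    print((R.T@np.array(d,float)/1000).round(4).tolist(),t); pos=pos+d
    R=R@Ro.from_euler('z',t,degrees=True).as_matrix()
print(pos,R)
E
```

```text
[-0.0023, -0.0003, -0.0249] 0
[-0.0041, -0.0006, -0.0448] 0
[-0.0185, -0.0012, -0.0365] 8.55
[-0.0185, 0.0015, -0.0365] 8.55
[-0.0181, 0.0043, -0.0365] 8.55
[-0.0172, 0.0069, -0.0365] 8.55
[-0.016, 0.0094, -0.0365] 8.55
[-0.0144, 0.0117, -0.0365] 8.55
[-0.0125, 0.0137, -0.0365] 8.55
[-0.0104, 0.0154, -0.0365] 8.55
[-0.0112, 0.0262, -0.0024] 8.55
[-0.0071, 0.0276, -0.0024] 8.55
[-0.003, 0.0283, -0.0024] 8.55
[0.0013, 0.0285, -0.0024] 8.55
[0.0055, 0.028, -0.0024] 8.55
[0.0096, 0.0268, -0.0024] 8.55
[0.0135, 0.0251, -0.0024] 8.55
[0.0171, 0.0228, -0.0024] 8.55
[0.02, 0.0197, 0.0026] 8.55
[0.0227, 0.0165, 0.0026] 8.55
[0.0249, 0.0129, 0.0026] 8.55
[0.0265, 0.0091, 0.0026] 8.55
[0.0276, 0.005, 0.0026] 8.55
[951.448 -15.644 603.367] [[ 0.993 -0.075  0.09 ]
 [-0.073 -0.997 -0.02 ]
 [ 0.091  0.013 -0.996]]
```

Emit:
play_rows(
  commands=[
    {"offset": [-0.0023,-0.0003,-0.0249],"twist": 0},
    {"offset": [-0.0041,-0.0006,-0.0448],"twist": 0},
    {"offset": [-0.0185,-0.0012,-0.0365],"twist": 8.55},
    {"offset": [-0.0185,0.0015,-0.0365],"twist": 8.55},
    {"offset": [-0.0181,0.0043,-0.0365],"twist": 8.55},
  ],
)

```text
time: 29.55
tool_pos: [512.6, 33.3, 375.3]
tcp_rot: [3.113, 0.088, 2.604]
contact_force: [-0.5, -0.1, -0.8]
grip_width: 91.6
```

Emit:
play_rows(
  commands=[
    {"offset": [-0.0172,0.0069,-0.0365],"twist": 8.55},
    {"offset": [-0.016,0.0094,-0.0365],"twist": 8.55},
    {"offset": [-0.0144,0.0117,-0.0365],"twist": 8.55},
    {"offset": [-0.0125,0.0137,-0.0365],"twist": 8.55},
    {"offset": [-0.0104,0.0154,-0.0365],"twist": 8.55},
  ],
)

```text
time: 30.05
tool_pos: [587.6, 23.4, 565.3]
tcp_rot: [3.061, 0.045, 1.858]
contact_force: [1.3, -0.9, -1.2]
grip_width: 91.8
```

Emit:
play_rows(
  commands=[
    {"offset": [-0.0056,0.0131,0],"twist": 8.55},
    {"offset": [-0.0035,0.0138,0],"twist": 8.55},
    {"offset": [-0.0015,0.0141,0],"twist": 8.55},
    {"offset": [0.0007,0.0142,0],"twist": 8.55},
    {"offset": [0.0027,0.014,0],"twist": 8.55},
  ],
)

```text
time: 30.55
tool_pos: [658.5, 15.8, 569.9]
tcp_rot: [3.053, -0.021, 1.114]
contact_force: [0.4, 0.3, 0.0]
grip_width: 91.7
```

Emit:
play_rows(
  commands=[
    {"offset": [0.0048,0.0134,0],"twist": 8.55},
    {"offset": [0.0068,0.0125,0],"twist": 8.55},
    {"offset": [0.0085,0.0114,0],"twist": 8.55},
    {"offset": [0.01,0.0099,0],"twist": 8.55},
    {"offset": [0.0113,0.0083,0],"twist": 8.55},
  ],
)

```text
time: 31.05
tool_pos: [728.5, 8.3, 576.4]
tcp_rot: [3.091, -0.076, 0.369]
contact_force: [0.3, -0.2, 0.8]
grip_width: 91.3
```

```bash
python3 lean.py
```

```text
tool [728.476   8.277 576.417] lean 5.2432952150506935 az -12.63634972589748
[[ 0.93   0.357  0.089]
 [ 0.36  -0.933 -0.02 ]
 [ 0.076  0.051 -0.996]]
grasp [742.654   5.098 418.082] [-0.091  0.769  0.335 -0.013  1.947  1.107]
```

Emit:
play_rows(
  commands=[
    {"offset": [0,0,0],"twist": 8.57},
    {"offset": [0,0,0],"twist": 8.57},
    {"offset": [0,0.01,0],"twist": 8.57},
    {"offset": [0.02,0.025,0],"twist": 0},
    {"offset": [0.03,0.015,-0.005],"twist": 0},
  ],
)

```text
time: 31.55
tool_pos: [755.4, -45.0, 573.1]
tcp_rot: [3.128, -0.103, -0.075]
contact_force: [28.9, -3.7, 12.2]
grip_width: 91.5
```

Emit:
play_rows(
  commands=[
    {"offset": [0.04,0,-0.01],"twist": 0},
    {"offset": [0.048,0,-0.012],"twist": 0},
    {"offset": [0.048,0,-0.012],"twist": 0},
    {"offset": [0.048,0,-0.012],"twist": 0},
    {"offset": [0.048,0,-0.012],"twist": 0},
  ],
)

```text
time: 32.05
tool_pos: [786.9, -48.4, 560.5]
tcp_rot: [3.13, -0.257, -0.073]
contact_force: [-0.6, -0.3, -0.2]
grip_width: 91.7
```

```bash
python3 lean.py
```

```text
tool [786.874 -48.424 560.51 ] lean 14.716115606735633 az -6.838998527078059
[[ 0.965 -0.076  0.252]
 [-0.07  -0.997 -0.03 ]
 [ 0.254  0.011 -0.967]]
grasp [826.978 -53.234 406.726] [-0.16   0.939  0.038  0.011  1.908  1.49 ]
```

Emit:
play_rows(
  commands=[
    {"offset": [0.049,0,0],"twist": 0},
    {"offset": [0.049,0,0],"twist": 0},
    {"offset": [0.049,0,0.003],"twist": 0},
    {"offset": [0.049,0,0.004],"twist": 0},
    {"offset": [0.049,0,0.006],"twist": 0},
  ],
)

```text
time: 32.55
tool_pos: [834.7, -54.0, 521.1]
tcp_rot: [3.13, -0.413, -0.071]
contact_force: [-0.2, 0.5, 0.6]
grip_width: 92.0
```

Emit:
play_rows(
  commands=[
    {"offset": [0.049,0,0.007],"twist": 0},
    {"offset": [0.048,0,0.008],"twist": 0},
    {"offset": [0.048,0,0.01],"twist": 0},
    {"offset": [0.048,0,0.01],"twist": 0},
    {"offset": [0.048,0,0.012],"twist": 0},
  ],
)

```text
time: 33.05
tool_pos: [875.4, -58.6, 490.5]
tcp_rot: [3.13, -0.573, -0.069]
contact_force: [-0.1, 0.3, -0.1]
grip_width: 92.0
```

```bash
python3 lean.py
```

```text
tool [875.377 -58.648 490.453] lean 32.853520585194 az -5.14340215061185
[[ 0.838 -0.075  0.54 ]
 [-0.058 -0.997 -0.049]
 [ 0.542  0.01  -0.84 ]]
grasp [961.287 -66.38  356.883] [-0.16   1.052  0.038  0.038  1.479  1.49 ]
```

Emit:
play_rows(
  commands=[
    {"offset": [0.048,0,0.01],"twist": 0},
    {"offset": [0.048,0,0.01],"twist": 0},
    {"offset": [0.048,0,0.012],"twist": 0},
    {"offset": [0.047,0,0.014],"twist": 0},
    {"offset": [0.046,0,0.016],"twist": 0},
  ],
)

```text
time: 33.55
tool_pos: [902.7, -61.7, 483.4]
tcp_rot: [3.129, -0.734, -0.066]
contact_force: [0.2, 0.7, 0.1]
grip_width: 91.9
```

```bash
python3 lean.py
```

```text
tool [902.664 -61.714 483.427] lean 42.03766982463483 az -4.846562963319435
[[ 0.741 -0.074  0.667]
 [-0.049 -0.997 -0.057]
 [ 0.67   0.009 -0.743]]
grasp [1008.753  -70.71   365.337] [-0.161  1.078  0.038  0.053  1.294  1.486]
```

Emit:
play_rows(
  commands=[
    {"offset": [0.045,0,0.02],"twist": 0},
    {"offset": [-0.0125,0.0115,-0.0095],"twist": 0},
    {"offset": [-0.0245,0.023,-0.019],"twist": 0},
    {"offset": [-0.0265,0.025,-0.0205],"twist": 0},
    {"offset": [-0.0265,0.025,-0.0205],"twist": 0},
  ],
)

```text
time: 34.05
tool_pos: [796.7, -134.3, 468.7]
tcp_rot: [3.129, -0.764, -0.065]
contact_force: [1.3, -0.2, 0.8]
grip_width: 91.9
```

Emit:
play_rows(
  commands=[
    {"offset": [-0.0265,0.025,-0.0205],"twist": 0},
    {"offset": [-0.0265,0.025,-0.0205],"twist": 0},
    {"offset": [-0.0265,0.025,-0.0205],"twist": 0},
    {"offset": [-0.0265,0.025,-0.0205],"twist": 0},
  ],
)

```text
time: 34.45
tool_pos: [656.4, -224.8, 456.1]
tcp_rot: [3.129, -0.764, -0.065]
contact_force: [-0.4, -0.1, -0.2]
grip_width: 91.8
```

```bash
python3 lean.py; python3 cap.py 20 side; python3 - <<'E'
from path import *
from h import status,tool
q=status.get_obs()['joint_positions'];P,R=tool()
sim(q,R,[(370,-230,240),(350,42,230),(350,42,150)])
print(R.T@(np.array([370,-230,240])-P),R.T@(np.array([350,42,235])-np.array([370,-230,240])))
E
python3 - <<'E'
import cv2
s=cv2.imread("pics/side20.png")
cv2.imwrite("pics/sc20.png",cv2.resize(s[215:270,245:325],None,fx=8,fy=8,interpolation=cv2.INTER_CUBIC))
E
```

```text
tool [ 656.415 -224.848  456.064] lean 43.79078237996364 az -4.760415209696109
[[ 0.72  -0.074  0.69 ]
 [-0.047 -0.997 -0.057]
 [ 0.692  0.009 -0.722]]
grasp [ 766.068 -233.98   341.286] [-0.497  0.474  1.283  0.44   0.713  0.909]
34.5 [ 652.7 -228.1  455.1] [ 3.1279 -0.7608 -0.0673] [-0.504  0.47   1.291  0.441  0.713  0.903] [ 0.2 -3.2 -0.1] 91.7621554184671
[ 370. -230.  240.] [-0.9   0.39  2.22  1.65  0.53 -0.76] minj5 0.46 maxdq@.5m/s 3.08
[350.  42. 230.] [-0.1   0.32  2.47  3.12  0.41 -1.57] minj5 0.41 maxdq@.5m/s 3.51
[350.  42. 150.] [-0.1   0.64  2.52  3.13  0.78 -1.59] minj5 0.48 maxdq@.5m/s 3.51
[-352.47   21.45  -38.3 ] [ -31.16 -269.7   -26.45]
```

View pics/sc20.png

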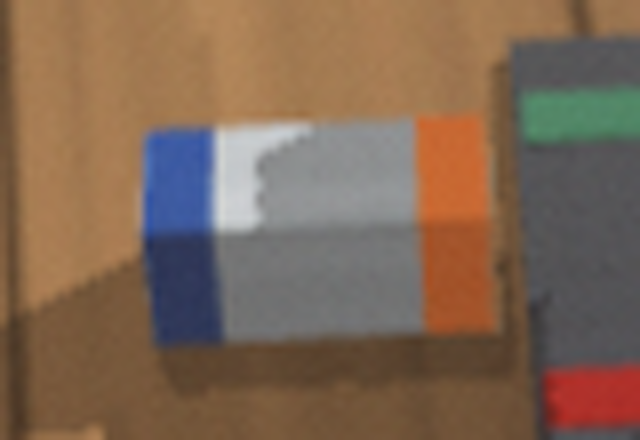

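Emit:
play_rows(
  commands=[
    {"offset": [-0.039,0.0024,-0.0043],"twist": 0},
    {"offset": [-0.039,0.0024,-0.0043],"twist": 0},
    {"offset": [-0.039,0.0024,-0.0043],"twist": 0},
    {"offset": [-0.039,0.0024,-0.0043],"twist": 0},
    {"offset": [-0.039,0.0024,-0.0043],"twist": 0},
  ],
)

```text
time: 35.0
tool_pos: [500.6, -225.6, 336.2]
tcp_rot: [3.128, -0.764, -0.065]
contact_force: [-0.3, 0.0, -0.6]
grip_width: 91.6
```

Emit:
play_rows(
  commands=[
    {"offset": [-0.039,0.0024,-0.0043],"twist": 0},
    {"offset": [-0.039,0.0024,-0.0043],"twist": 0},
    {"offset": [-0.039,0.0024,-0.0043],"twist": 0},
    {"offset": [-0.037,0.0024,-0.0043],"twist": 0},
  ],
)

```text
time: 35.4
tool_pos: [381.7, -227.1, 245.5]
tcp_rot: [3.128, -0.765, -0.064]
contact_force: [-0.2, -0.5, -0.7]
grip_width: 91.5
```

Emit:
play_rows(
  commands=[
    {"offset": [-0.0039,-0.034,-0.0033],"twist": 0},
    {"offset": [-0.0039,-0.034,-0.0033],"twist": 0},
    {"offset": [-0.0039,-0.034,-0.0033],"twist": 0},
    {"offset": [-0.0039,-0.034,-0.0033],"twist": 0},
    {"offset": [-0.0039,-0.034,-0.0033],"twist": 0},
  ],
)

```text
time: 35.9
tool_pos: [369.4, -55.0, 243.0]
tcp_rot: [3.13, -0.764, -0.066]
contact_force: [1.7, -0.1, 0.6]
grip_width: 91.9
```

Emit:
play_rows(
  commands=[
    {"offset": [-0.0039,-0.034,-0.0033],"twist": 0},
    {"offset": [-0.0039,-0.034,-0.0033],"twist": 0},
    {"offset": [-0.0039,-0.034,-0.0033],"twist": 0},
    {"offset": [0,0,0],"twist": 0},
  ],
)

```text
time: 36.3
tool_pos: [362.7, 39.5, 241.4]
tcp_rot: [3.131, -0.765, -0.062]
contact_force: [0.3, 0.4, 0.3]
grip_width: 91.8
```

```bash
python3 - <<'E'
from h import *; from st import *
np.set_printoptions(precision=1,suppress=True)
ts=crop((245,215),8,[(490,115),(493,218),(147,130),(147,234)])
w=plane("side",ts,40);b=w[:2].mean(0);o=w[2:].mean(0);c=(b+o)/2;print(w,c,np.degrees(np.arctan2(*(b-o)[1::-1])),np.linalg.norm(b-o),(c-O)@SX,(c-O)@SY)
E
python3 lean.py
```

```text
[[534.5  51.4  40. ]
 [530.3  11.4  40. ]
 [444.2  59.6  40. ]
 [442.1  19.2  40. ]] [487.8  35.4  40. ] -5.101534263652047 89.5746401000047 -152.2386435545195 -0.4724997286580219
tool [362.68   39.503 241.384] lean 43.859175180401955 az -4.424668052233695
[[ 0.72  -0.069  0.691]
 [-0.044 -0.998 -0.053]
 [ 0.693  0.008 -0.721]]
grasp [472.521  31.004 126.738] [-0.112  0.292  2.427  3.07   0.343 -1.54 ]
```

```bash
python3 lean.py 461.1 37.5 70 | tail -1;  python3 lean.py 461.1 37.5 26 | tail -1
```

```text
tool offset to grasp target (mm) [-47.819  -6.134  32.674]
tool offset to grasp target (mm) [-78.304  -6.476  64.4  ]
```

Emit:
play_rows(
  commands=[
    {"offset": [-0.016,-0.002,0.011],"twist": 0},
    {"offset": [-0.016,-0.002,0.011],"twist": 0},
    {"offset": [-0.016,-0.002,0.011],"twist": 0},
    {"offset": [0,0,0],"twist": 0},
  ],
)

```text
time: 36.7
tool_pos: [351.6, 42.9, 182.6]
tcp_rot: [3.131, -0.761, -0.065]
contact_force: [0.5, 0.4, 0.0]
grip_width: 91.8
```

```bash
python3 lean.py 461.1 37.5 26 | tail -2
```

```text
grasp [460.906  33.971  67.429] [-0.102  0.503  2.504  3.117  0.626 -1.578]
tool offset to grasp target (mm) [-28.595  -3.863  29.937]
```

Emit:
play_rows(
  commands=[
    {"offset": [-0.011,-0.0013,0.0115],"twist": 0},
    {"offset": [-0.011,-0.0013,0.0115],"twist": 0},
    {"offset": [-0.0066,-0.0013,0.007],"twist": 0},
    {"offset": [0,0,0],"twist": 0},
  ],
)

```text
time: 37.1
tool_pos: [353.1, 46.3, 142.5]
tcp_rot: [3.131, -0.765, -0.066]
contact_force: [0.4, -0.8, -0.3]
grip_width: 91.8
```

Emit:
play_rows(
  commands=[
    {"offset": [0,0,0],"twist": 0},
    {"offset": [0,0,0],"twist": 0},
    {"offset": [0,0,0],"twist": 0},
    {"offset": [0,0,0],"twist": 0},
    {"offset": [0,0,0],"twist": 0},
  ],
  jaw=255,
)

```text
time: 37.6
tool_pos: [352.7, 46.6, 143.2]
tcp_rot: [3.13, -0.767, -0.065]
contact_force: [-0.3, -0.2, -1.2]
grip_width: 56.3
```

Emit:
play_rows(
  commands=[
    {"offset": [0,0,0],"twist": 0},
    {"offset": [0,0,0],"twist": 0},
    {"offset": [0,0,0],"twist": 0},
    {"offset": [0,0,0],"twist": 0},
  ],
)

```text
time: 38.0
tool_pos: [352.6, 46.6, 142.9]
tcp_rot: [3.13, -0.766, -0.065]
contact_force: [0.1, 0.1, 2.2]
grip_width: 39.9
```

```bash
python3 lean.py; python3 cap.py 21 side top; python3 - <<'E'
import cv2
s=cv2.imread("pics/side21.png")
cv2.imwrite("pics/sc21.png",cv2.resize(s[200:280,230:350],None,fx=6,fy=6,interpolation=cv2.INTER_CUBIC))
E
```

```text
tool [352.588  46.646 142.902] lean 43.92071185468063 az -4.702651576145279
[[ 0.719 -0.073  0.691]
 [-0.047 -0.997 -0.057]
 [ 0.694  0.009 -0.72 ]]
grasp [462.509  37.604  28.375] [-0.086  0.665  2.518  3.138  0.809 -1.584]
38.1 [352.6  46.6 142.9] [ 3.1295 -0.7665 -0.0647] [-0.086  0.665  2.518  3.138  0.809 -1.584] [-1.7 -0.4  1.6] 39.89125554641753
```

View pics/sc21.png

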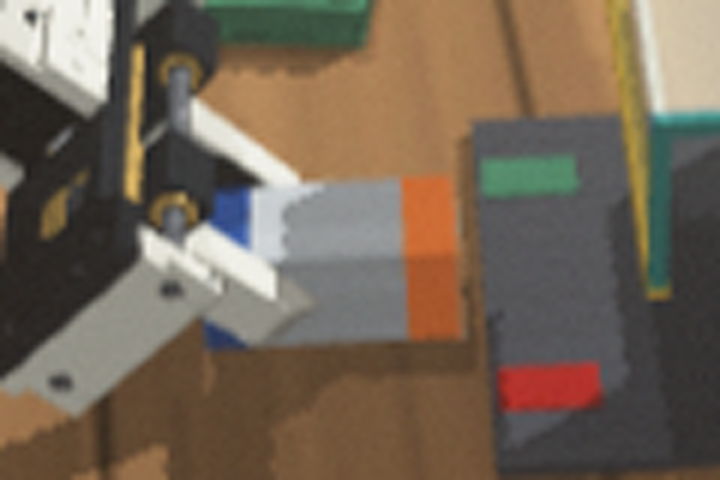

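```bash
python3 go.py 69.5 -105,2,44 -103,12,44 -20,48,41 -5,48,39 3,48,39
```

```text
now front x,y,gz -108.1 -0.3 28.4 F [-1.7 -0.4  1.6] F_sx -1.69 F_sy -0.57
-105,2,44 tool mm [13.09 -2.11 -9.11] q [-0.08  0.6   2.5   3.15  0.73 -1.58] err 0.0
-103,12,44 tool mm [ 1.53 -9.99  1.35] q [-0.04  0.6   2.49  3.19  0.71 -1.59] err 0.0
-20,48,41 tool mm [ 58.02 -35.72  59.6 ] q [ 0.06  0.62  2.25  3.34  0.5  -1.66] err 0.0
-5,48,39 tool mm [ 9.42  0.04 11.85] q [ 0.05  0.63  2.21  3.35  0.47 -1.67] err 0.0
3,48,39 tool mm [5.76 0.03 5.55] q [ 0.05  0.64  2.19  3.35  0.46 -1.68] err 0.0
```

Emit:
play_rows(
  commands=[
    {"offset": [0.013,-0.002,-0.0092],"twist": 0},
    {"offset": [0.002,-0.01,0.0015],"twist": 0},
    {"offset": [0.0193,-0.012,0.0198],"twist": 0},
    {"offset": [0.0193,-0.012,0.0198],"twist": 0},
    {"offset": [0.0193,-0.0118,0.0198],"twist": 0},
  ],
)

```text
time: 38.6
tool_pos: [444.5, 88.6, 155.3]
tcp_rot: [3.13, -0.763, -0.064]
contact_force: [-0.5, -1.7, -4.2]
grip_width: 40.3
```

Emit:
play_rows(
  commands=[
    {"offset": [0,0,0],"twist": 0},
  ],
)

```text
time: 38.7
tool_pos: [447.2, 88.9, 156.0]
tcp_rot: [3.13, -0.77, -0.064]
contact_force: [0.7, 0.1, -4.3]
grip_width: 40.1
```

```bash
python3 cap.py 22 top side; python3 go.py 69.5 -5,48,39; python3 - <<'E'
import cv2
s=cv2.imread("pics/side22.png")
cv2.imwrite("pics/sc22.png",cv2.resize(s[180:290,270:420],None,fx=5,fy=5,interpolation=cv2.INTER_CUBIC))
E
```

```text
38.8 [443.6  88.2 155.1] [ 3.1294 -0.7634 -0.064 ] [ 0.056  0.622  2.248  3.343  0.495 -1.661] [-0.8 -0.3 -3.7] 39.90723780657437
now front x,y,gz -20.9 48.2 40.2 F [-0.8 -0.3 -3.7] F_sx -0.73 F_sy -0.39
-5,48,39 tool mm [10.66  0.26 11.86] q [ 0.05  0.63  2.21  3.35  0.47 -1.67] err 0.0
```

View pics/sc22.png

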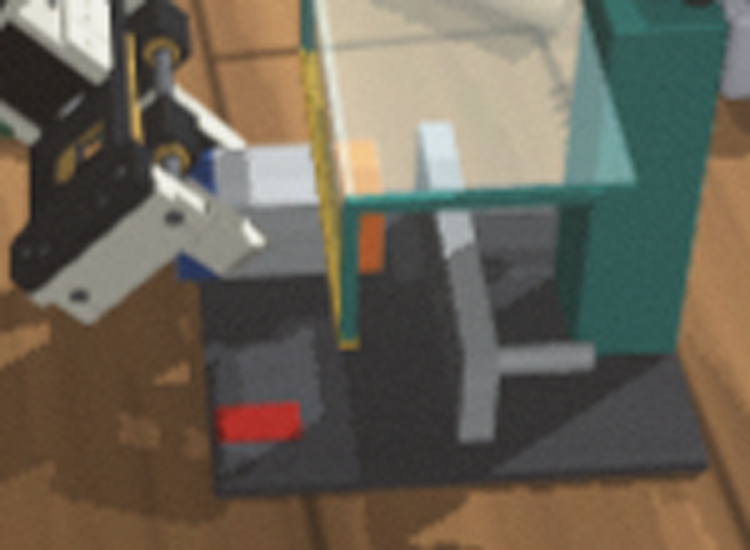

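Emit:
play_rows(
  commands=[
    {"offset": [0.0045,0.0003,0.005],"twist": 0},
    {"offset": [0.0045,0,0.005],"twist": 0},
    {"offset": [0.0037,0,0.0037],"twist": 0},
    {"offset": [0.0036,0,0.0035],"twist": 0},
    {"offset": [0,0,0],"twist": 0},
  ],
)

```text
time: 39.3
tool_pos: [468.0, 85.7, 154.5]
tcp_rot: [3.13, -0.766, -0.065]
contact_force: [-2.3, -1.0, -2.6]
grip_width: 39.4
```

```bash
python3 cap.py 23 top; python3 go.py 69.5 6,-48,38.6;python3 bar.py pics/top23.png -60 -35 -10 10
```

```text
39.35 [467.7  85.7 154.6] [ 3.1295 -0.7657 -0.0651] [ 0.047  0.634  2.188  3.348  0.451 -1.676] [-2.3 -0.9 -2.9] 40.044917502686644
now front x,y,gz 3.6 47.5 39.9 F [-2.3 -0.9 -2.9] F_sx -2.25 F_sy -1.12
6,-48,38.6 tool mm [ 0.01 95.53  3.02] q [-0.21  0.63  2.23  2.95  0.49 -1.51] err 0.0
bar in (mm) per strip [(np.float64(3.2), np.float64(17.6)), (np.float64(3.2), np.float64(16.1)), (np.float64(3.1), np.float64(10.1)), (np.float64(3.3), np.float64(11.9))]
```

Bar in 3.2 mm; add 2.7 mm.

Emit:
play_rows(
  commands=[
    {"offset": [0.0019,0,0.0019],"twist": 0},
    {"offset": [0,0,0],"twist": 0},
    {"offset": [0,0,0],"twist": 0},
  ],
)

```text
time: 39.65
tool_pos: [470.1, 85.7, 154.5]
tcp_rot: [3.13, -0.765, -0.065]
contact_force: [-3.2, -1.9, -3.4]
grip_width: 40.1
```

```bash
python3 cap.py 24 top; python3 go.py 69.5 6.3,-48,39.6;python3 bar.py pics/top24.png -60 -35 -10 10
```

```text
39.7 [470.1  85.7 154.5] [ 3.1296 -0.7653 -0.0651] [ 0.046  0.636  2.182  3.349  0.446 -1.678] [-3.2 -2.8 -4. ] 40.0605525730495
now front x,y,gz 6.0 47.7 39.8 F [-3.2 -2.8 -4. ] F_sx -2.98 F_sy -3.02
6.3,-48,39.6 tool mm [-0.7  95.68  0.75] q [-0.21  0.63  2.23  2.95  0.49 -1.5 ] err 0.0
bar in (mm) per strip [(np.float64(5.2), np.float64(16.3)), (np.float64(5.4), np.float64(10.7)), (np.float64(5.4), np.float64(16.0)), (np.float64(5.3), np.float64(15.5))]
```

Emit:
play_rows(
  commands=[
    {"offset": [0,0.008,0.0001],"twist": 0},
    {"offset": [0,0.01,0.0001],"twist": 0},
    {"offset": [0,0.01,0],"twist": 0},
    {"offset": [0,0.01,0],"twist": 0},
    {"offset": [0,0.01,0],"twist": 0},
  ],
)

```text
time: 40.2
tool_pos: [466.7, 38.0, 154.7]
tcp_rot: [3.129, -0.765, -0.062]
contact_force: [-2.8, 2.6, -3.3]
grip_width: 40.1
```

```bash
python3 cap.py 25 top; python3 go.py 69.5 6.3,-48,39.6;python3 bar.py pics/top25.png -60 -35 35 60
```

```text
40.25 [466.7  37.  154.7] [ 3.1292 -0.7652 -0.064 ] [-0.086  0.629  2.215  3.136  0.467 -1.581] [-3.9  1.6 -4.3] 39.70709478462435
now front x,y,gz 6.3 -1.0 40.1 F [-3.9  1.6 -4.3] F_sx -3.98 F_sy 1.28
6.3,-48,39.6 tool mm [-0.74 46.97  0.5 ] q [-0.21  0.63  2.23  2.94  0.49 -1.5 ] err 0.0
bar in (mm) per strip [(np.float64(5.8), np.float64(6.8)), (np.float64(5.9), np.float64(3.4)), (np.float64(5.7), np.float64(11.1)), (np.float64(5.8), np.float64(13.9))]
```

Emit:
play_rows(
  commands=[
    {"offset": [0,0.01,0],"twist": 0},
    {"offset": [0,0.01,0],"twist": 0},
    {"offset": [0,0.01,0],"twist": 0},
    {"offset": [0,0.01,0],"twist": 0},
    {"offset": [0,0.008,0],"twist": 0},
  ],
)

```text
time: 40.75
tool_pos: [463.2, -9.8, 155.1]
tcp_rot: [3.129, -0.765, -0.063]
contact_force: [-3.2, 2.6, -3.5]
grip_width: 39.8
```

Emit:
play_rows(
  commands=[
    {"offset": [0,0,0],"twist": 0},
    {"offset": [0,0,0],"twist": 0},
  ],
)

```text
time: 40.95
tool_pos: [463.4, -10.0, 155.2]
tcp_rot: [3.13, -0.765, -0.066]
contact_force: [-4.5, -2.0, -4.9]
grip_width: 39.9
```

```bash
python3 cap.py 26 top; python3 go.py 69.5 -20,-40,41 -112,0,41;python3 bar.py pics/top26.png -10 10 35 60; python3 - <<'E'
import cv2
s=cv2.imread("pics/top26.png")
cv2.imwrite("pics/tc26.png",cv2.resize(s[130:270,230:360],None,fx=4.2,fy=4.2,interpolation=cv2.INTER_CUBIC))
E
```

```text
41.0 [463.4  -9.9 155.2] [ 3.1299 -0.7655 -0.0658] [-0.215  0.625  2.231  2.944  0.483 -1.503] [-3.7 -2.2 -4.9] 39.785262985121726
now front x,y,gz 6.7 -48.2 40.6 F [-3.7 -2.2 -4.9] F_sx -3.5 F_sy -2.49
-20,-40,41 tool mm [-18.86  -8.25 -18.82] q [-0.2   0.61  2.3   2.98  0.54 -1.53] err 0.0
-112,0,41 tool mm [-66.02 -40.26 -63.92] q [-0.08  0.61  2.52  3.14  0.76 -1.58] err 0.0
bar in (mm) per strip [(np.float64(6.4), np.float64(46.1)), (np.float64(6.3), np.float64(8.9)), (np.float64(6.3), np.float64(4.9)), (np.float64(6.3), np.float64(10.5))]
```

View pics/tc26.png

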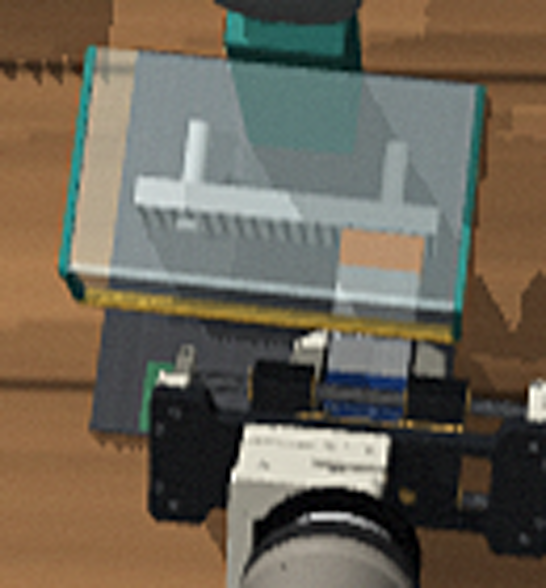

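```bash
cat > tr.py <<'E'
from path import *
from h import *
P,R=tool();q=status.get_obs()['joint_positions']
t=np.array([np.cos(np.radians(-4.7)),np.sin(np.radians(-4.7)),0])
# tray two-view check
im=cv2.imread("pics/side0.png");m=cv2.inRange(cv2.cvtColor(im,cv2.COLOR_BGR2HSV),(50,80,40),(85,255,255));m[:,305:]=0;m[:,:215]=0;m[:165]=0;m[215:]=0
c=max(cv2.findContours(m,0,2)[0],key=cv2.contourArea)
h=cv2.approxPolyDP(cv2.convexHull(c),4,True).reshape(-1,2);print("side hull",h.tolist());print(plane("side",h,20),plane("side",h,0))
for c in((447,256),(457,254),(467,252),(477,250)):
    g=np.array([*c,33])-24.7*t
    for z in(33,75): 
        g[2]=z;qq,r=IK(g-159*R[:,2],R,[.6,.6,2.3,3.9,.5,-1.8]);print(c,z,qq,np.abs(r).max().round(2))
E
python3 tr.py
```

```text
side hull [[294, 174], [289, 202], [225, 198], [235, 172]]
[[533.25 290.02  20.  ]
 [509.61 176.1   20.  ]
 [360.   216.25  20.  ]
 [384.39 324.1   20.  ]] [[535.39 319.67   0.  ]
 [511.01 202.2    0.  ]
 [356.74 243.6    0.  ]
 [381.89 354.8    0.  ]]
(447, 256) 33 [ 0.69  0.64  2.28  4.12  0.62 -1.85] 0.0
(447, 256) 75 [ 0.66  0.53  2.29  4.14  0.57 -1.93] 7.28
(457, 254) 33 [ 0.66  0.64  2.27  4.11  0.61 -1.86] 0.0
(457, 254) 75 [ 0.64  0.54  2.28  4.14  0.55 -1.95] 6.58
(467, 252) 33 [ 0.64  0.64  2.25  4.1   0.6  -1.88] 0.0
(467, 252) 75 [ 0.62  0.54  2.26  4.14  0.54 -1.97] 5.95
(477, 250) 33 [ 0.62  0.64  2.24  4.08  0.59 -1.89] 0.0
(477, 250) 75 [ 0.6   0.54  2.24  4.14  0.53 -1.99] 5.39
```

```bash
python3 - <<'E'
from path import *
from h import *
P,R=tool();q0=status.get_obs()['joint_positions']
t=np.array([np.cos(np.radians(-4.7)),np.sin(np.radians(-4.7)),0])
for c in((462,253),(465,247),(470,245),(475,243)):
    for z in(33,40,50,54):
        g=np.array([*c,z])-24.7*t
        qq,r=IK(g-159*R[:,2],R,[.6,.6,2.3,3.9,.5,-1.8]);print(c,z,qq.round(3),r.round(3))
d=lambda c:(np.cos(np.radians(10.3))*(c[0]-447)-np.sin(np.radians(10.3))*(c[1]-256),np.sin(np.radians(10.3))*(c[0]-447)+np.cos(np.radians(10.3))*(c[1]-256))
for c in((462,253),(465,247),(470,245),(475,243)):print(c,d(c))
E
```

```text
(462, 253) 33 [ 0.65  0.64  2.26  4.1   0.6  -1.87] [ 0. -0. -0.  0. -0.  0.]
(462, 253) 40 [ 0.65  0.62  2.26  4.13  0.59 -1.9 ] [ 0.  0. -0. -0.  0.  0.]
(462, 253) 50 [ 0.65  0.6   2.26  4.14  0.58 -1.93] [ 0.06 -1.16 -0.96  1.3  -0.85  1.32]
(462, 253) 54 [ 0.65  0.59  2.26  4.14  0.57 -1.93] [ 0.1  -1.84 -1.54  2.08 -1.38  2.1 ]
(465, 247) 33 [ 0.64  0.64  2.27  4.07  0.6  -1.86] [-0. -0.  0. -0.  0. -0.]
(465, 247) 40 [ 0.64  0.62  2.26  4.1   0.59 -1.89] [-0. -0. -0.  0. -0.  0.]
(465, 247) 50 [ 0.64  0.59  2.26  4.14  0.57 -1.94] [-0. -0. -0.  0.  0. -0.]
(465, 247) 54 [ 0.63  0.58  2.26  4.14  0.57 -1.94] [ 0.02 -0.57 -0.48  0.64 -0.44  0.65]
(470, 245) 33 [ 0.62  0.64  2.26  4.06  0.6  -1.86] [ 0. -0. -0.  0. -0.  0.]
(470, 245) 40 [ 0.62  0.62  2.26  4.09  0.59 -1.89] [-0. -0.  0. -0.  0.  0.]
(470, 245) 50 [ 0.62  0.59  2.26  4.13  0.57 -1.94] [ 0.  0.  0. -0.  0. -0.]
(470, 245) 54 [ 0.62  0.58  2.25  4.14  0.56 -1.95] [ 0.   -0.13 -0.11  0.14 -0.1   0.14]
(475, 243) 33 [ 0.61  0.64  2.25  4.05  0.59 -1.86] [-0. -0. -0.  0.  0. -0.]
(475, 243) 40 [ 0.61  0.62  2.25  4.08  0.58 -1.89] [ 0.  0.  0.  0. -0. -0.]
(475, 243) 50 [ 0.61  0.59  2.25  4.12  0.56 -1.94] [ 0.  0. -0.  0. -0. -0.]
(475, 243) 54 [ 0.61  0.58  2.25  4.13  0.56 -1.96] [ 0. -0. -0.  0. -0.  0.]
(462, 253) (np.float64(15.294682214352173), np.float64(-0.26962188705538104))
(465, 247) (np.float64(19.319150618850898), np.float64(-5.636525469307583))
(470, 245) (np.float64(24.5961802387513), np.float64(-6.710284469592918))
(475, 243) (np.float64(29.873209858651713), np.float64(-7.784043469878252))
```

Emit:
play_rows(
  commands=[
    {"offset": [-0.0095,-0.004,-0.0095],"twist": 0},
    {"offset": [-0.0095,-0.004,-0.0095],"twist": 0},
    {"offset": [-0.022,-0.0134,-0.0213],"twist": 0},
    {"offset": [-0.022,-0.0134,-0.0213],"twist": 0},
    {"offset": [-0.022,-0.0134,-0.0213],"twist": 0},
  ],
)

```text
time: 41.5
tool_pos: [348.8, 47.3, 156.4]
tcp_rot: [3.128, -0.771, -0.064]
contact_force: [1.0, 1.2, -4.3]
grip_width: 40.3
```

```bash
cat > tr2.py <<'E'
import sys
from path import *
from h import *
P,R=tool();q=status.get_obs()['joint_positions'];g=P+159*R[:,2]
print("g",g,"j",q)
t=np.array([np.cos(np.radians(-4.7)),np.sin(np.radians(-4.7)),0])
for w in sys.argv[1:]:
    x,y,z=map(float,w.split(","));n=np.array([x,y,z])-24.7*t
    q,r=IK(n-159*R[:,2],R,q);print(w,"tool",R.T@(n-g),q,np.abs(r).max().round(2));g=n
E
python3 tr2.py 475,150,58 470,235,55 468,250,53 468,250,36
```

```text
g [459.17  38.14  42.32] j [-0.08  0.61  2.53  3.14  0.77 -1.58]
475,150,58 tool [  -0.55 -112.79  -23.88] [ 0.35  0.55  2.41  3.67  0.61 -1.71] 0.0
470,235,55 tool [ -9.54 -84.44  -6.2 ] [ 0.6   0.58  2.28  4.09  0.57 -1.92] 0.0
468,250,53 tool [ -3.51 -14.83  -0.81] [ 0.64  0.59  2.25  4.14  0.57 -1.94] 0.75
468,250,36 tool [-11.84  -0.16  12.19] [ 0.64  0.64  2.26  4.09  0.6  -1.88] 0.0
```

Emit:
play_rows(
  commands=[
    {"offset": [0,-0.022,-0.006],"twist": 0},
    {"offset": [0,-0.03,-0.006],"twist": 0},
    {"offset": [0,-0.03,-0.006],"twist": 0},
    {"offset": [0,-0.03,-0.006],"twist": 0},
    {"offset": [-0.0032,-0.028,-0.002],"twist": 0},
  ],
)

```text
time: 42.0
tool_pos: [339.2, 190.3, 172.1]
tcp_rot: [3.132, -0.771, -0.065]
contact_force: [1.4, 0.1, -3.9]
grip_width: 39.8
```

Emit:
play_rows(
  commands=[
    {"offset": [-0.0032,-0.028,-0.002],"twist": 0},
    {"offset": [-0.0032,-0.028,-0.002],"twist": 0},
    {"offset": [0,0,0],"twist": 0},
  ],
)

```text
time: 42.3
tool_pos: [335.9, 248.1, 169.7]
tcp_rot: [3.133, -0.771, -0.062]
contact_force: [-0.7, -0.0, -3.5]
grip_width: 39.7
```

```bash
python3 tr2.py 468,249,52 468,250,36; python3 lean.py; python3 cap.py 27 side top
```

```text
g [446.4  239.91  55.67] j [ 0.6   0.58  2.27  4.08  0.57 -1.92]
468,249,52 tool [ -5.22 -10.9   -0.04] [ 0.63  0.59  2.26  4.13  0.57 -1.93] 0.0
468,250,36 tool [-11.19  -1.09  11.43] [ 0.63  0.64  2.26  4.07  0.6  -1.86] 0.0
tool [335.924 248.102 169.728] lean 44.16597503943569 az -4.239522814860659
[[ 0.716 -0.068  0.695]
 [-0.045 -0.998 -0.052]
 [ 0.697  0.006 -0.717]]
grasp [446.402 239.912  55.673] [ 0.599  0.577  2.272  4.084  0.566 -1.92 ]
42.4 [335.5 245.4 169.3] [ 3.1307 -0.7686 -0.0635] [ 0.594  0.577  2.277  4.08   0.567 -1.918] [ 0.   0.1 -2.5] 39.886044246977335
```

View pics/side27.png

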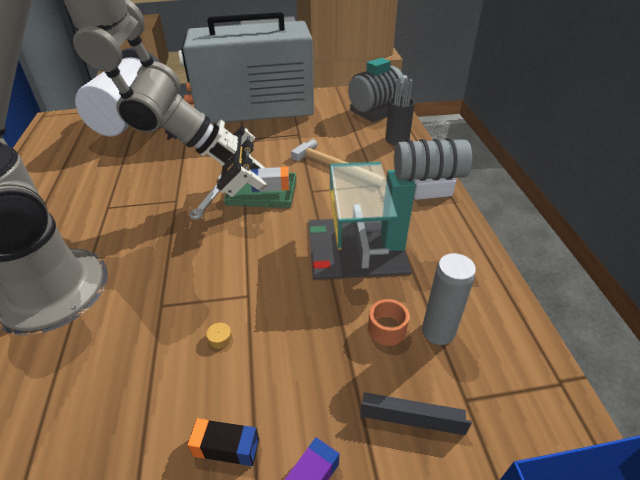

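View pics/top27.png

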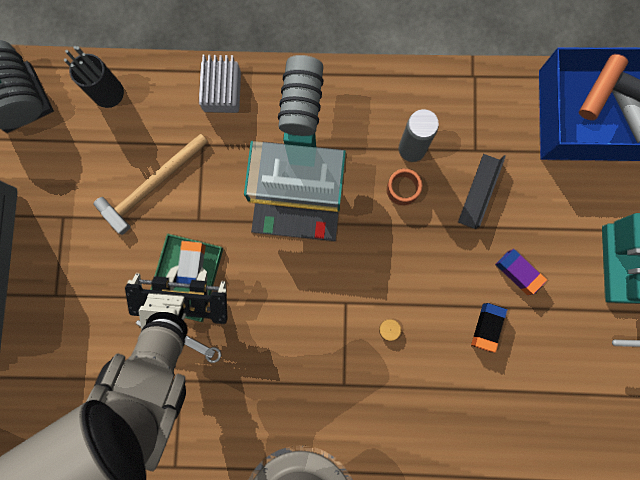

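Emit:
play_rows(
  commands=[
    {"offset": [-0.0026,-0.0065,0],"twist": 0},
    {"offset": [-0.0026,-0.0065,0.0005],"twist": 0},
    {"offset": [-0.005,0,0.0055],"twist": 0},
    {"offset": [-0.005,0,0.0055],"twist": 0},
    {"offset": [0,0,0],"twist": 0},
  ],
)

```text
time: 42.9
tool_pos: [333.4, 257.1, 149.2]
tcp_rot: [3.128, -0.765, -0.064]
contact_force: [-0.3, 0.5, -4.2]
grip_width: 39.9
```

```bash
python3 tr2.py 468,250,33; python3 cap.py 28 side top;  python3 - <<'E'
import cv2
s=cv2.imread("pics/side28.png");a=cv2.imread("pics/top28.png")
cv2.imwrite("pics/sc28.png",cv2.resize(s[150:220,200:320],None,fx=6,fy=6,interpolation=cv2.INTER_CUBIC))
cv2.imwrite("pics/tc28.png",cv2.resize(a[225:335,125:245],None,fx=5,fy=5,interpolation=cv2.INTER_CUBIC))
E
```

```text
g [443.12 247.86  34.51] j [ 0.63  0.64  2.26  4.07  0.6  -1.87]
468,250,33 tool [-1.05 -4.18  1.03] [ 0.64  0.64  2.25  4.09  0.6  -1.87] 0.0
43.0 [333.5 257.2 149.9] [ 3.1287 -0.7661 -0.0648] [ 0.626  0.635  2.262  4.073  0.598 -1.868] [ 0.3 -0.6 -3. ] 40.102025575387735
```

View pics/sc28.png

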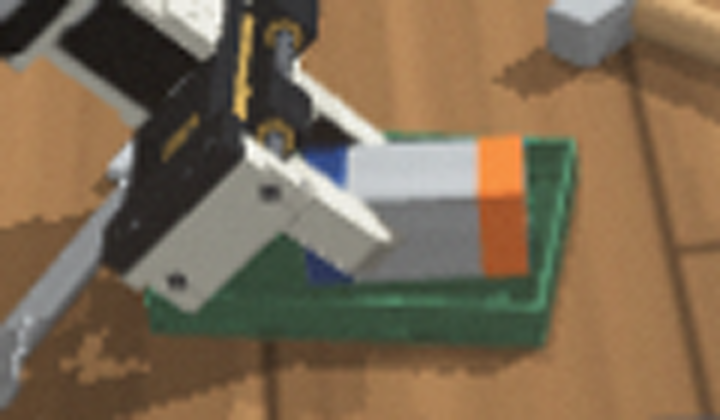

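View pics/tc28.png

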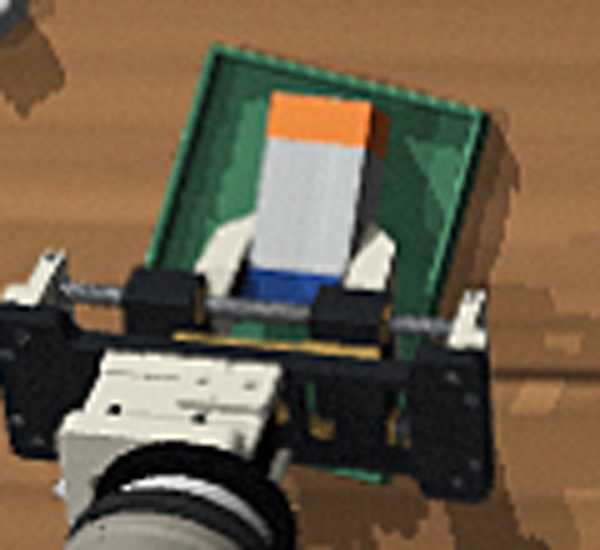

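Emit:
play_rows(
  commands=[
    {"offset": [-0.001,0,0.001],"twist": 0},
    {"offset": [-0.0007,0,0.0007],"twist": 0},
    {"offset": [0,0,0],"twist": 0},
  ],
)

```text
time: 43.3
tool_pos: [333.3, 257.3, 147.7]
tcp_rot: [3.13, -0.766, -0.065]
contact_force: [-1.2, -0.3, -3.9]
grip_width: 39.4
```

```bash
python3 tr2.py 468,250,32
```

```text
g [443.26 248.27  33.14] j [ 0.63  0.64  2.26  4.06  0.6  -1.86]
468,250,32 tool [-0.87 -3.77  0.69] [ 0.64  0.65  2.25  4.08  0.6  -1.86] 0.0
```

Emit:
play_rows(
  commands=[
    {"offset": [-0.0006,0,0.0006],"twist": 0},
    {"offset": [-0.0005,0,0.0005],"twist": 0},
    {"offset": [0,0,0],"twist": 0},
  ],
)

```text
time: 43.6
tool_pos: [333.1, 257.3, 146.7]
tcp_rot: [3.13, -0.768, -0.065]
contact_force: [-5.5, -0.1, 5.3]
grip_width: 39.6
```

Contact with the floor (force changed sign). Release partially.

Emit:
play_rows(
  commands=[
    {"offset": [0,0,0],"twist": 0},
    {"offset": [0,0,0],"twist": 0},
    {"offset": [0,0,0],"twist": 0},
    {"offset": [0,0,0],"twist": 0},
  ],
  jaw=108,
)

```text
time: 44.0
tool_pos: [333.4, 257.4, 146.1]
tcp_rot: [3.13, -0.767, -0.065]
contact_force: [0.0, -1.5, -0.3]
grip_width: 52.6
```

```bash
python3 lean.py; python3 - <<'E'
from sim2 import *
from h import status
q=status.get_obs()['joint_positions']
print("straight up");simrows(q,[(0,0,10)]*4)
print("back-up-right");simrows(q,[(0,0,12)]*2+[(-4,-6,20)]*3+[(0,-30,20)]*2)
E
```

```text
tool [333.449 257.371 146.097] lean 43.93965850721557 az -4.700839609937059
[[ 0.719 -0.073  0.692]
 [-0.047 -0.997 -0.057]
 [ 0.694  0.009 -0.72 ]]
grasp [443.408 248.33   31.606] [ 0.626  0.646  2.262  4.057  0.605 -1.85 ]
straight up
[334. 257. 156.] lean 43.9 az -5.0 tip [457. 247.  28.] [ 0.63  0.62  2.26  4.09  0.59 -1.89] 0.0
[334. 257. 166.] lean 43.9 az -5.0 tip [457. 247.  38.] [ 0.63  0.59  2.26  4.13  0.57 -1.94] 0.0
[334. 255. 174.] lean 44.1 az -4.0 tip [458. 246.  46.] [ 0.62  0.57  2.26  4.14  0.56 -1.96] 2.0
[334. 252. 182.] lean 44.3 az -4.0 tip [458. 245.  55.] [ 0.61  0.54  2.26  4.14  0.55 -1.97] 2.4
back-up-right
[334. 257. 158.] lean 43.9 az -5.0 tip [457. 247.  30.] [ 0.63  0.61  2.26  4.1   0.58 -1.9 ] 0.0
[334. 256. 169.] lean 44.0 az -5.0 tip [457. 246.  41.] [ 0.62  0.58  2.26  4.14  0.56 -1.95] 0.6
[330. 247. 187.] lean 44.3 az -4.0 tip [454. 239.  59.] [ 0.61  0.53  2.28  4.14  0.54 -1.98] 3.2
[326. 238. 203.] lean 44.6 az -3.0 tip [451. 231.  76.] [ 0.59  0.47  2.3   4.14  0.52 -2.01] 3.4
[323. 228. 219.] lean 44.9 az -2.0 tip [448. 224.  93.] [ 0.56  0.42  2.32  4.14  0.49 -2.04] 3.8
[323. 198. 239.] lean 44.9 az -2.0 tip [448. 194. 113.] [ 0.48  0.34  2.35  4.09  0.44 -2.07] 0.0
[323. 168. 259.] lean 44.9 az -2.0 tip [448. 164. 133.] [ 0.38  0.25  2.38  4.05  0.37 -2.12] 0.0
```

Emit:
play_rows(
  commands=[
    {"offset": [0.007,0,-0.0072],"twist": 0},
    {"offset": [0.007,0,-0.0072],"twist": 0},
    {"offset": [0.007,0,-0.0072],"twist": 0},
    {"offset": [0.007,0,-0.0072],"twist": 0},
  ],
)

```text
time: 44.4
tool_pos: [333.0, 250.6, 181.4]
tcp_rot: [3.14, -0.771, -0.065]
contact_force: [-0.2, -0.8, 0.2]
grip_width: 52.7
```

Emit:
play_rows(
  commands=[
    {"offset": [0.008,0.006,-0.01],"twist": 0},
    {"offset": [0.01,0.01,-0.014],"twist": 0},
    {"offset": [0.012,0.02,-0.015],"twist": 0},
    {"offset": [0,0.03,-0.02],"twist": 0},
    {"offset": [0,0.03,-0.02],"twist": 0},
  ],
)

```text
time: 44.9
tool_pos: [292.4, 151.1, 254.5]
tcp_rot: [-3.137, -0.775, -0.065]
contact_force: [0.8, -1.2, 1.0]
grip_width: 52.9
```

Emit:
play_rows(
  commands=[
    {"offset": [0,0.035,-0.005],"twist": 0},
    {"offset": [0,0.035,-0.005],"twist": 0},
    {"offset": [0,0.035,0],"twist": 0},
    {"offset": [0,0.035,0],"twist": 0},
    {"offset": [0,0,0],"twist": 0},
  ],
)

```text
time: 45.4
tool_pos: [285.3, 54.3, 260.7]
tcp_rot: [-3.139, -0.786, -0.067]
contact_force: [-0.7, -0.5, -0.4]
grip_width: 53.0
```

```bash
python3 cap.py 29 side top; python3 bar.py pics/top29.png -60 -35 35 60; python3 - <<'E'
import cv2
a=cv2.imread("pics/top29.png")
cv2.imwrite("pics/tc29.png",cv2.resize(a[225:335,125:245],None,fx=5,fy=5,interpolation=cv2.INTER_CUBIC))
E
```

```text
45.5 [285.4  55.6 260.6] [-3.1378 -0.7857 -0.0682] [-0.079  0.133  2.584  3.108  0.361 -1.548] [-0.3 -0.6  0.5] 53.121732269185976
bar in (mm) per strip [(np.float64(-0.1), np.float64(6.9)), (np.float64(-0.0), np.float64(4.7)), (np.float64(0.0), np.float64(5.8)), (np.float64(-0.0), np.float64(8.0))]
```

View pics/side29.png

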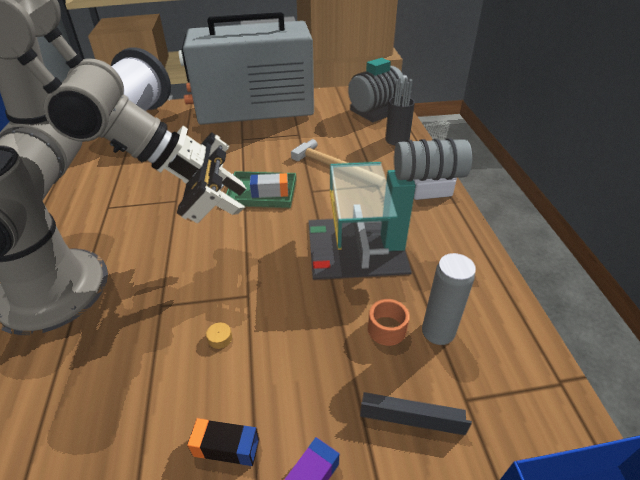

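View pics/tc29.png

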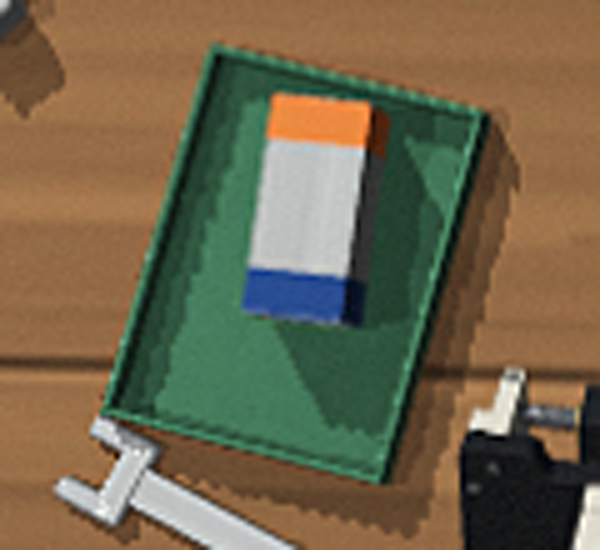

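```bash
python3 - <<'E'
from h import *
w=plane("top",crop((125,225),5,[(272,93),(370,102),(243,308),(345,320)]),44).mean(0)
c=plane("top",crop((125,225),5,[(214,45),(487,112),(382,482),(105,412)]),20).mean(0)
d=w-c;a=np.radians(-10.3);print(w,c,"tray frame",d[0]*np.cos(a)+d[1]*np.sin(a),-d[0]*np.sin(a)+d[1]*np.cos(a))
a0=cv2.imread("pics/top0.png");a1=cv2.imread("pics/top29.png")
diff=cv2.absdiff(a0,a1).max(2)
for n,(x,y,ww,h) in dict(hammer=(90,130,120,105),spray=(398,108,42,55),ring=(385,165,42,40),angle=(455,150,55,80),nut=(378,318,25,24),wrench=(135,308,88,55)).items():
    print(n,"changed px",int((diff[y:y+h,x:x+ww]>60).sum()))
from plant import ticket
o=status.get_obs();print(o['time'],o['contact_force'])
print(ticket.close_job())
E
```

```text
[467.85055784 246.10922056  44.        ] [446.98463254 254.43674328  20.        ] tray frame 22.018651218358706 -4.46245134305897
hammer changed px 0
spray changed px 0
ring changed px 0
angle changed px 0
nut changed px 0
wrench changed px 196
45.5 [-0.27984801 -0.56936521  0.46776147]
the job is handed in; nothing more can be done
None
```

```bash
python3 - <<'E'
import cv2,numpy as np
a=cv2.imread("pics/top0.png")[300:370,125:245];b=cv2.imread("pics/top29.png")[300:370,125:245]
cv2.imwrite("pics/wr.png",cv2.resize(np.vstack([a,b]),None,fx=4,fy=4))
E
```

```text
(no output)
```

View pics/wr.png

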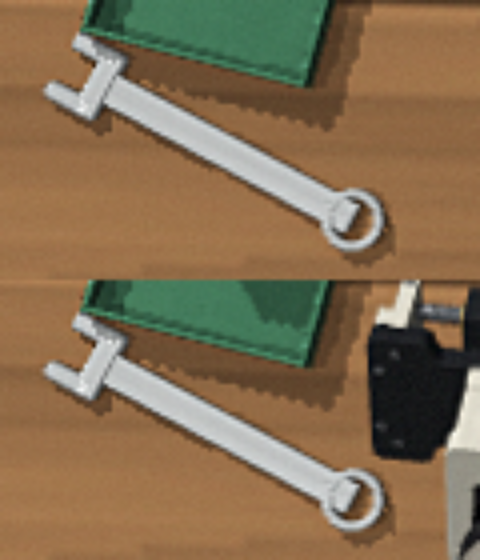

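Both ends of the tube were filed from green to red, the tube lies in the green tray, and I handed the job in at 45.5 s. `close_job` gave no verdict.

**Filing:** In the top-camera pictures the bar was in by:

| Pass | Green end | Middle | Red end |
|---|---|---|---|
| Blue end | 5.8 mm | 6.2 mm | 6.5 mm |
| Orange end | 5.3 mm | 5.8 mm | 6.3 mm |

The tube's centre was about 48 mm from the bar's middle at both ends of each pass. I leaned the gripper about 45° by pushing the arm past its reach limit, since the moves only turn it about its own axis. Between passes I set the tube down, took most of the lean out, turned the tube half round and leaned the gripper again.

**Final checks:**
- The tube lies flat, about 22 mm (tray x) and -4 mm (tray y) from the tray's centre.
- The bar is back at rest, within 0.1 mm.
- The gripper is clear of everything and the contact force was near zero.
- The hammer, spray can, pipe collar, brass disc and angle iron show no change from the start. My pixel check flagged 196 changed pixels around the wrench. A side-by-side view shows it has not moved; the change is the gripper in the frame.

**Doubts:**
- While leaning, joint 3 read 0.036 to 0.038 rad against its stated minimum of 0.04. I can't tell whether that counts as passing its range.
- The wrist force briefly read about 29 N as the arm met its reach limit, well under 120 N.

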